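# Set up the drying rack for washed sherds

## Task

Set up the drying rack: hook both loose shelf brackets into the slots of the rack, one in each bay, and push each down until it is fully home and locked; then lay every loose sherd from the row in front of the rack flat in the hanging trays, same side up, side by side and none on top of another. When all is loaded, turn the dial of the timer box until its pointer stands at the brass rider on the scale; leave the film canister and the stones where they are.

Things in the scene. Friction and masses are not known exactly. Their poses are not given: they have to be found in the camera images.
- rack: fixed low rack, 345 mm long. Origin: on the bench, middle of the rack in the plane of the uprights' front faces; x points back through the slots, y to its left bay, z up. Two bays centred at y=+82.5 and -82.5 mm, each with two uprights 40 mm wide, 35 mm to either side of the bay centre, z up to 122 mm. Each upright has one slot 14 mm wide, z=90..114 mm, through a front sheet 4 mm thick
- bay_left (a point): centre of the left bay (+y side of the rack) on the front plane of the uprights at slot floor height (90 mm); axes as the rack's. Hooks enter level with the shelf's origin 53 to 61 mm above the bench (57 is central) until its plate meets the uprights; then push down 12 mm: lips drop behind the sheet, necks stand on the slot floors
- bay_right (a point): the same point of the right bay. A hung shelf has its origin 45 mm above the bench, faces along the rack's axes, droops about 2 degrees at the front, and cannot be lifted out because of the latch
- shelf_a: loose steel shelf bracket, about 0.25 kg, standing on its flat underside. Origin: at the underside, middle of the rear face of its back plate; z up, y along its width, the tray along -x (x=0..-100 mm). Tray 140 mm wide, floor top at z=4 mm, 3 mm thick rims at front and sides up to z=10 mm. Back plate 110 mm wide, 5 mm thick, z=0..70 mm. On it a grip tab: see shelf_b
- shelf_b: the other shelf bracket, the same in every size and axis as shelf_a. Grip tab of each: middle of the back plate's top, 40 mm wide (y=-20..20), 10 mm thick (x=-10..0), up to z=125 mm; once hung, its part above z=77 mm stands clear over the rack
- shelf_a_hook (a point): point of shelf_a in the rear face of its back plate, midway between the hooks, 45 mm above its origin; coincides with a bay point when hung home. Two hooks behind the plate at y=+35 and -35 mm, 8 mm wide: neck z=45..53 mm (above the shelf's origin) reaching back to x=+11 mm, lip at x=5.5..11 mm hanging down to z=37 mm
- shelf_b_hook (a point): the same point of shelf_b, whose hooks are the same
- dial (a joint): angle of the timer dial, counter-clockwise from above; 0 when the pointer is along the timer box's x axis; turns both ways up to 6.28 rad, friction about 0.04 Nm, stays where left. Black disc of 24 mm radius with an upright grip bar 44 mm long (along the pointer) and 12 mm wide, its sides free from 52 to 78 mm above the bench
- timer: fixed grey box 90 x 90 x 45 mm with the dial in the middle of its top; origin at the centre of its underside, z up. The dial's axis is vertical through the origin; ticks of the scale every 15 degrees
- dial_tip (a point): point of the white pointer on the dial, 34 mm from the dial's axis, 49 mm above the bench
- rider_tip (a point): the place on the scale marked by the small brass rider clipped over the scale's edge, 34 mm from the dial's axis, 49 mm above the bench; the rider is fixed and stands 51 mm above the bench
- film_can: bystander: white film canister with grey lid, 34 mm in diameter, 51 mm tall; origin under its centre; to be left alone
- sherd_1: narrow pottery sherd, 57 x 18 x 12 mm, long side along its x, lying flat on the bench at the start; origin under its centre, z up; may be absent
- sherd_2: pottery sherd, 46 x 29 x 13 mm, long side along its x, lying flat on the bench at the start; origin under its centre, z up; may be absent
- sherd_3: small pottery sherd, 27 x 37 x 11 mm, long side along its y, lying flat on the bench at the start; origin under its centre, z up; may be absent
- sherd_4: pottery sherd, the same shape as sherd_2, 46 x 29 x 13 mm, long side along its x, lying flat on the bench at the start; origin under its centre, z up; may be absent
- latch_left (a joint): spring latch bar behind the slots of the left bay, 10 mm round, along y, axis at rack x=13, z=104.5 mm; 0 = sprung forward, grows (m) as entering hooks push it back, up to 0.010; 2 N at first and 0.4 N more per mm. It springs forward over the hooks once they are down
- latch_right (a joint): the same latch bar of the right bay
- lump: bystander: dark grey-brown rounded stone, 37 x 48 x 27 mm, left in front of the rack; origin under its centre; to be left alone
- stone: bystander: dark angular stone, 54 x 50 x 45 mm, at the left; origin under its centre; to be left alone

How it is judged:
By the outcome, as a careful person would: the job done as asked, in the order asked, and still so for the second after the job is handed in, with the robot touching nothing.
Of sherd_1, sherd_2, sherd_3, sherd_4 only 2 to 4 are there at a start; the rules pass over those that are not, and their reading is None.
At some moment in a run one of sherd_1, sherd_2, sherd_3, sherd_4 may be knocked a few centimetres aside while the robot is not near it.
It also fails if it takes over 208 s, if anything falls off the work surface, if the arm or the gripper's body presses on something with over 40 N, if the wrist force passes 120 N, or if a joint passes its speed limit or range.

## Robot

A 6-joint arm with a two-finger parallel gripper is mounted at the origin on the work surface; the furniture and walls round the work are solid. World frame = base frame: x ahead of the robot, y to its left, z up, the work surface at z = 0. Lengths are in mm, angles in rad, forces in N, time in s.
With the tool pointing down it reaches from about 300 to 775 mm from the base axis. Payload 14.6 kg.
Tool frame: the origin (TCP) lies midway between the tips of the shut fingers; the grasp point (between the pads) lies manip.grip_point_offset behind it (manip.grip_point_offset is the distance from the TCP to the grasp point, in mm); y points along the fingers, x is the direction in which the jaws open and shut, and the axes are right-handed (so a half turn about y gives the same grasp; the last joint's range is limited). The gripper opens to 94 mm and grips with 3 to 60 N. Pads are 16 mm wide; open, the fingers measure 119 mm over their backs; the gripper's body (75 mm by 177 mm) begins 78 mm behind the grasp point.
Start: joints at [-1.192, 0.3, 1.521, -0, 1.321, -0.067], TCP at [237.141, -496.239, 205.446] pointing down, gripper open.
Joint ranges: [-3.03, 3.03], [-0.79, 2.21], [0.23, 2.52], [-1.04, 4.18], [0, 3.07], [-2.55, 2.55]. Speed limits (rad/s): [2.22, 2.22, 2.57, 3.14, 3.14, 3.14].

## Interface

Orientations are given as a unit quaternion [x, y, z, w].
In Python, from bench import manip, camera, calibration, close_job, models gives the robot as it stands. The module is installed in compiled form; this text tells all that it offers.
- The arm moves only by the tool jog_arm, never from a script. Its argument "plan" is a list of rows, each a list of 3 entries, a list of its own where there are three numbers: the shift along the tool's x, y, z as a fraction of full scale, then the turn, a rotation vector about the tool's x, y, z as a fraction of full scale, then the closure, from 0 (fully open) to 1 (shut). In form: [[[x, y, z], [ax, ay, az], fingers], ...]. A call has 1 to 10 rows; each row is the pose to reach, as a shift and turn from the pose measured when the call began, along the tool's axes at that moment, turning the shorter way round; what a row does not reach only later rows make up. Full scale, the value 1, is 0.8 m for a shift and pi rad for a turn. A row lasts 1/10 s, in which the tool goes at most 50 mm and 8.59 degrees, less where a joint would pass 70% of its speed; a pose out of reach is approached as far as the arm can. A call with a number of a shift or a turn outside -1 to 1 is refused whole. A call with a gripper value outside its range is refused whole. The fingers move at their own pace and stop on an object; "force" is the grip in N (left out, the last holds). Time passes only in rows, so rows that repeat a pose let the fingers close. It gives the time, the measured TCP pose, the force and the opening at its end, in the units of the state.
- manip.read_state(): the state, without advancing time (a new reading comes with each control period).
- camera(name): name is "side" or "top"; returns the picture (400x640x3 uint8, red, green, blue); there is no depth.
- calibration(name): a dict with "fx", "fy", "cx", "cy" (pixels), "dist_coeffs" ([k1, k2, p1, p2, k3] as OpenCV has them; the pictures are not rectified), "rvec" (rotation vector, rad) and "tvec" (3), from world to camera coordinates, as OpenCV has them. Camera axes: x right, y down, z forward; pixel columns grow to the right and rows downward; lengths in mm; the calibration is good to about 2 mm. A picture is of the moment at which its call begins. calibration takes no time and is no camera call.
- close_job(): hands the job in, once; it reports no verdict.
Trained networks look in the newest picture that a camera, given by its name, has taken for a name from the list of things; names that differ only in an ending like _2 or _b are one class to them, and where a whole thing is asked for, a point or a joint stands for the part that bears it (a point fixed in the world has none). Each returns a list of dicts, best first, with "confidence" (0 to 1); they miss things now and then, are a little off and sometimes report something else, mostly with a low value. They report only what shows in the picture. A call takes as long as a camera call.
- models.boxes_of(camera, thing): "extent" ([left, top, width, height] in pixels, round what is visible of it).
- models.trace(camera, thing): "region" (400x640 bool, what is visible of it) and "extent" ([left, top, width, height] in pixels, round what is visible of it).
- models.mark_of(camera, thing): "uv" ([column, row] in pixels: a listed point, or the origin of a listed thing).
The state is a dict: "t": time; "qpos": joint angles; "qvel": joint speeds; "effort": joint torques, N m; "ee_pos": TCP position; "eef_rot": TCP orientation; "contact_force": force on the tool from outside, world axes, zero at the start; "wrist_torque": the same for the moment, N m; "width": finger opening in mm.
Only numpy, scipy, OpenCV 4.12 (cv2) and the standard library are available. Lean on these libraries where they do the work, as an engineer would, in place of code of your own. Each camera call takes 0.05 s, during which the arm holds its last target.

## Working session

There is one attempt and no reset: what is moved stays moved. The work goes in short steps, Python scripts to look and compute and a tool call to move; the robot and the scene stay as the last step left them, time stands still between calls to the robot, and variables do not carry over. Pictures are saved under pics/ and viewed, and the job is handed in when it is done.

Besides the shell and the picture viewer there is one more tool, called by a JSON object that holds its "op" and its "data". jog_arm: Moves the arm, as the interface text tells. Shift numbers are shares of 0.8 m and turn numbers shares of pi rad, none past 1 either way. Its arguments: {"type":"object","properties":{"plan":{"type":"array"},"force":{"type":"number"}},"required":["plan"]}

I'll start by looking at the scene.

```bash
mkdir -p pics; ls; cat > h.py <<'E'
import numpy as np, cv2
from bench import manip, camera, calibration, models
from scipy.spatial.transform import Rotation as R
def cal(n):
    c=calibration(n);K=np.array([[c['fx'],0,c['cx']],[0,c['fy'],c['cy']],[0,0,1.]])
    return K,np.array(c['dist_coeffs'],float),np.array(c['rvec'],float),np.array(c['tvec'],float)
def proj(n,P):
    K,d,r,t=cal(n);return cv2.projectPoints(np.array(P,float).reshape(-1,1,3),r,t,K,d)[0].reshape(-1,2)
def ray(n,uv):
    K,d,r,t=cal(n);p=cv2.undistortPoints(np.array(uv,float).reshape(-1,1,2),K,d).reshape(-1,2)
    M=cv2.Rodrigues(r)[0];D=np.c_[p,np.ones(len(p))]@M;o=-M.T@t
    return o,D
def atz(n,uv,z):
    o,D=ray(n,uv);s=(z-o[2])/D[:,2];return o+s[:,None]*D
def save(n,f):
    im=camera(n);cv2.imwrite(f,im[:,:,::-1]);return im
E
python3 - <<'E'
from h import *
for n in('side','top'):
    save(n,f'pics/{n}0.png');o,_=ray(n,[[320,200]]);print(n,o,atz(n,[[0,0],[640,0],[640,400],[0,400],[320,200]],0).round(0).tolist())
s=manip.read_state();print(s,manip.grip_point_offset)
E
```

```text
pics
side [  36.84882919 1249.41775348  723.63738972] [[13708.0, -8500.0, 0.0], [-3945.0, -17347.0, 0.0], [-313.0, 474.0, 0.0], [806.0, 913.0, 0.0], [548.0, -76.0, 0.0]]
top [ 366.59919037   50.71541357 1456.76511189] [[1125.0, 1074.0, 0.0], [1201.0, -983.0, 0.0], [-50.0, -926.0, 0.0], [-95.0, 950.0, 0.0], [517.0, 38.0, 0.0]]
{'t': 0.1, 'qpos': array([-1.19157046e+00,  3.00398397e-01,  1.52150578e+00,  1.54033379e-06,
        1.32068537e+00, -6.66167910e-02]), 'qvel': array([-2.78967559e-05, -7.31123850e-04, -2.56819360e-03,  7.01407789e-04,
        7.70408953e-04, -4.56418709e-04]), 'effort': array([ 4.91164028e-04, -5.32642508e+01, -3.53284192e+01,  7.09400699e-02,
        2.34859425e-02, -6.32101501e-05]), 'ee_pos': array([ 237.07548119, -496.03052667,  204.95805812]), 'eef_rot': array([-0.59795972,  0.37737282, -0.37680347,  0.59837536]), 'contact_force': array([ 0.12776316, -0.23519421, -0.76328486]), 'wrist_torque': array([ 0.00185326, -0.01406268, -0.01669804]), 'width': 94.26012843822592} 18.8
```

View pics/top0.png

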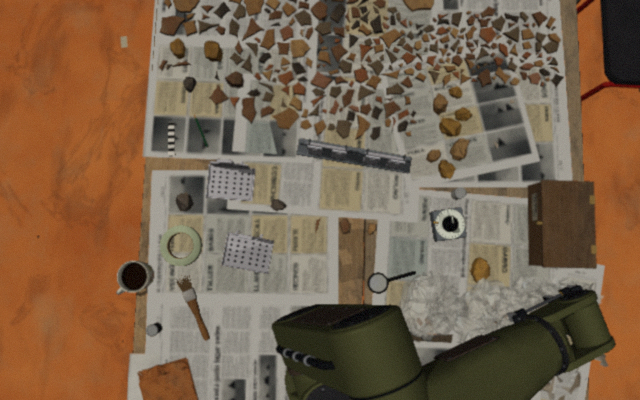

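View pics/side0.png

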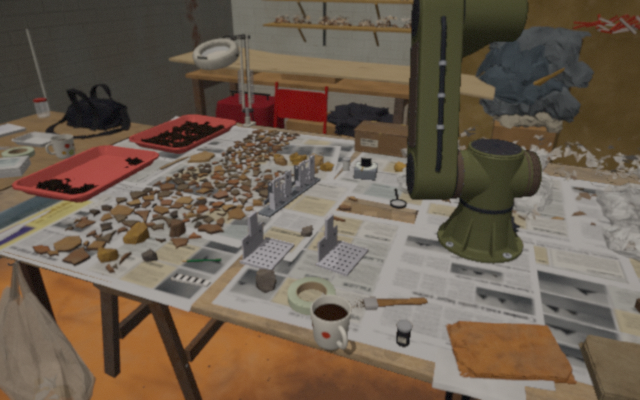

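```bash
python3 - <<'E'
from h import *
im=cv2.imread('pics/top0.png')
cv2.imwrite('pics/top0c.png',cv2.resize(im[125:295,160:490],(792,408),interpolation=cv2.INTER_CUBIC))
im=camera('top'); im2=camera('side')
for th in ['rack','bay_left','bay_right','shelf_a','shelf_a_hook','timer','dial_tip','rider_tip','film_can','sherd_1','sherd_2','sherd_3','lump','stone']:
    for n in('top','side'):
        try: r=models.mark_of(n,th)
        except Exception as e: print(th,n,e);continue
        print(th,n,[(np.round(x['uv'],1).tolist(),round(x['confidence'],2)) for x in r])
print(manip.read_state()['t'])
E
```

```text
rack top [([351.8, 161.3], 0.89)]
rack side [([297.7, 196.4], 0.68)]
bay_left top [([371.7, 228.5], 0.71), ([325.6, 155.0], 0.67)]
bay_left side [([279.1, 182.4], 0.82)]
bay_right top [([382.9, 160.9], 0.56)]
bay_right side [([306.6, 169.3], 0.81), ([255.9, 237.4], 0.48)]
shelf_a top [([251.4, 234.7], 0.93), ([234.8, 163.8], 0.57), ([385.8, 163.8], 0.25)]
shelf_a side [([254.6, 249.9], 0.71), ([327.0, 254.0], 0.56)]
shelf_a_hook top [([227.0, 162.7], 0.67)]
shelf_a_hook side [([254.3, 236.8], 0.95), ([266.3, 285.6], 0.72), ([305.0, 167.5], 0.38)]
timer top [([442.6, 224.8], 0.87)]
timer side [([367.9, 176.2], 0.86), ([324.1, 240.9], 0.43)]
dial_tip top [([449.5, 211.6], 0.58)]
dial_tip side [([358.7, 161.9], 0.53)]
rider_tip top [([248.7, 232.0], 0.36)]
rider_tip side []
film_can top [([456.1, 192.1], 0.71)]
film_can side [([346.0, 171.0], 0.57), ([284.2, 181.1], 0.46)]
sherd_1 top [([316.4, 221.7], 0.63), ([345.8, 223.4], 0.52), ([369.2, 228.7], 0.43)]
sherd_1 side [([309.4, 167.8], 0.7), ([342.3, 212.4], 0.61), ([356.3, 162.9], 0.56), ([338.8, 218.7], 0.38), ([351.8, 200.3], 0.36)]
sherd_2 top [([316.4, 221.7], 0.63), ([345.8, 223.4], 0.52), ([369.2, 228.7], 0.43)]
sherd_2 side [([309.4, 167.8], 0.7), ([342.3, 212.4], 0.61), ([356.3, 162.9], 0.56), ([338.8, 218.7], 0.38), ([351.8, 200.3], 0.36)]
sherd_3 top [([316.4, 221.7], 0.63), ([345.8, 223.4], 0.52), ([369.2, 228.7], 0.43)]
sherd_3 side [([309.4, 167.8], 0.7), ([342.3, 212.4], 0.61), ([356.3, 162.9], 0.56), ([338.8, 218.7], 0.38), ([351.8, 200.3], 0.36)]
lump top [([278.7, 204.3], 0.5), ([353.1, 161.7], 0.37)]
lump side [([266.9, 287.9], 0.65), ([307.4, 234.5], 0.5)]
stone top [([182.5, 202.9], 0.61), ([453.0, 193.8], 0.2)]
stone side [([267.3, 287.3], 0.79)]
1.6
```

View pics/top0c.png

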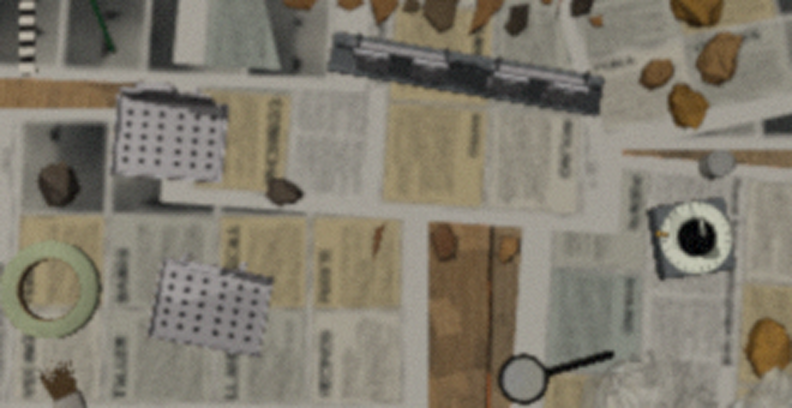

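```bash
python3 - <<'E'
from h import *
a=cv2.imread('pics/top0.png');b=cv2.imread('pics/side0.png')
cv2.imwrite('pics/c1.png',cv2.resize(a[132:180,290:420],None,fx=6,fy=6,interpolation=cv2.INTER_CUBIC))
cv2.imwrite('pics/c2.png',cv2.resize(b[145:220,250:330],None,fx=7,fy=7,interpolation=cv2.INTER_CUBIC))
cv2.imwrite('pics/c3.png',cv2.resize(b[195:300,225:375],None,fx=5,fy=5,interpolation=cv2.INTER_CUBIC))
for n in('top','side'):
  for T,s in(((-.0),0),): pass
  p=proj(n,[[600,0,100],[601,0,100],[600,1,100],[600,0,101]]);print(n,p[0],(p[1:]-p[0]).round(3).tolist())
E
```

```text
top [334.813599  167.1771187] [[0.009, -0.352], [-0.357, -0.011], [0.015, -0.06]]
side [297.81665801 180.56608456] [[-0.27, -0.045], [-0.119, 0.113], [-0.005, -0.268]]
```

View pics/c1.png

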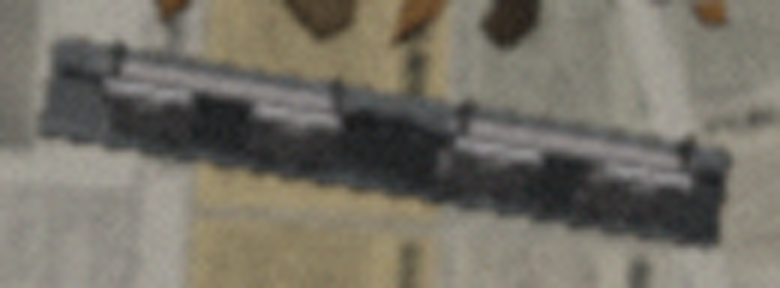

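View pics/c2.png

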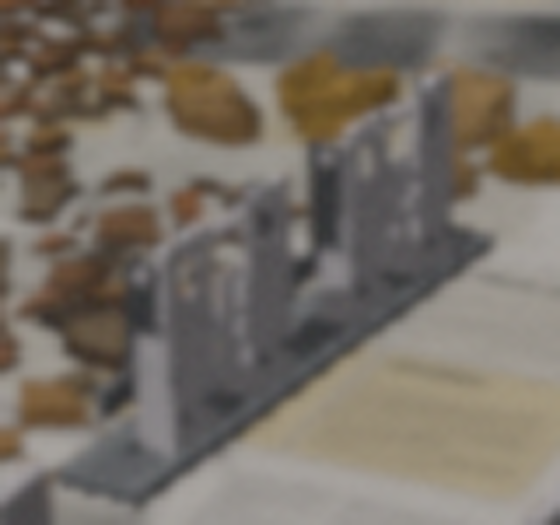

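View pics/c3.png

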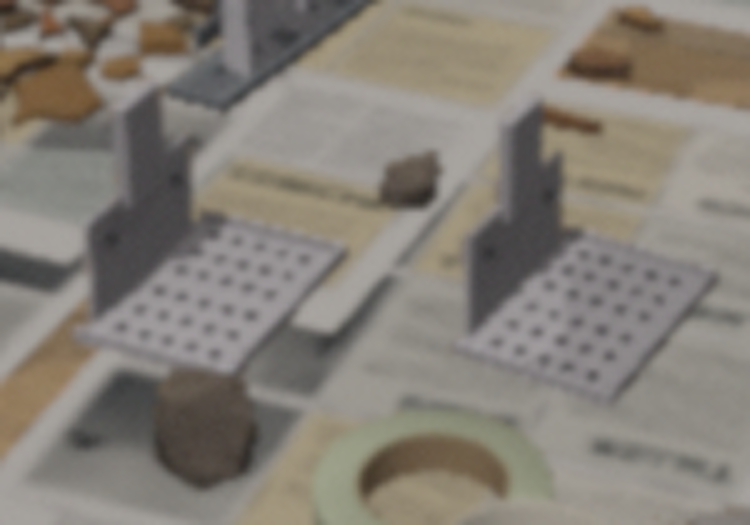

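```bash
cat >> h.py <<'E'
def T2(p,pts):
    x,y,a=p;c,s=np.cos(a),np.sin(a);pts=np.array(pts,float).reshape(-1,3)
    return np.c_[x+c*pts[:,0]-s*pts[:,1],y+s*pts[:,0]+c*pts[:,1],pts[:,2]]
def rackpolys():
    L=[]
    for b in(82.5,-82.5):
        for u in(35,-35):
            y=b+u
            L.append([[0,y-20,10],[0,y+20,10],[0,y+20,122],[0,y-20,122]])
            L.append([[0,y-7,90],[0,y+7,90],[0,y+7,114],[0,y-7,114]])
    return L
def shelfpolys(h=0):
    L=[[[0,-70,0],[-100,-70,0],[-100,70,0],[0,70,0]],
    [[0,-70,10],[-100,-70,10],[-100,70,10],[0,70,10]],
    [[0,-55,0],[0,55,0],[0,55,70],[0,-55,70]],
    [[-5,-55,4],[-5,55,4],[-5,55,70],[-5,-55,70]],
    [[0,-20,70],[0,20,70],[0,20,125],[0,-20,125]],
    [[-10,-20,70],[-10,20,70],[-10,20,125],[-10,-20,125]]]
    return [[[a,b,c+h] for a,b,c in q] for q in L]
def boxpolys(l,w,hh,z=0):
    return [[[sx*l/2,sy*w/2,z+k] for sx,sy in((1,1),(-1,1),(-1,-1),(1,-1))] for k in(0,hh)]
def overlay(n,src,out,crop,f,items):
    """crop x0,y0,x1,y1; items list of (pose,polys,color)"""
    im=cv2.imread(src) if isinstance(src,str) else src[:,:,::-1]
    x0,y0,x1,y1=crop
    im=cv2.resize(im[y0:y1,x0:x1],None,fx=f,fy=f,interpolation=cv2.INTER_CUBIC)
    for pose,polys,col in items:
        for q in polys:
            # densify
            P=T2(pose,q); uv=(proj(n,P)-[x0,y0]+.5)*f-.5
            cv2.polylines(im,[np.round(uv*16).astype(np.int32)],True,col,1,cv2.LINE_AA,4)
    cv2.imwrite(out,im)
E
python3 - <<'E'
from h import *
l=atz('top',[[325.6,155.0]],90)[0];r=atz('top',[[382.9,160.9]],90)[0];print(l,r)
# base front corners
c=atz('top',[[296.7,154.5],[409.5,172.5]],0);print(c,np.linalg.norm(c[0]-c[1]))
d=c[0]-c[1];yaw=np.arctan2(-d[0],d[1]);print(yaw)
p0=((c[0]+c[1])/2);p=[p0[0]+20*np.cos(yaw),p0[1]+20*np.sin(yaw),yaw];print(p)
overlay('top','pics/top0.png','pics/o1.png',(290,132,420,180),6,[(p,rackpolys(),(0,255,0))])
overlay('side','pics/side0.png','pics/o2.png',(250,145,330,220),7,[(p,rackpolys(),(0,255,0))])
E
```

```text
[635.79513519  26.5779445   90.        ] [ 624.01654243 -136.12216706   90.        ]
[[ 652.32181484  112.08425988    0.        ]
 [ 608.0815666  -229.37509124    0.        ]] 344.31335732050115
-0.12884452352367284
[np.float64(650.0359111404056), np.float64(-61.215182279353655), np.float64(-0.12884452352367284)]
```

View pics/o1.png

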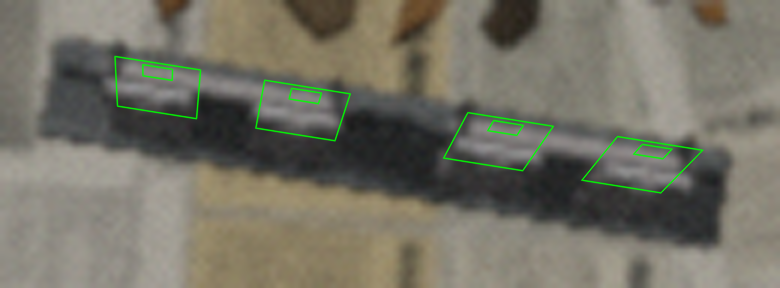

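View pics/o2.png

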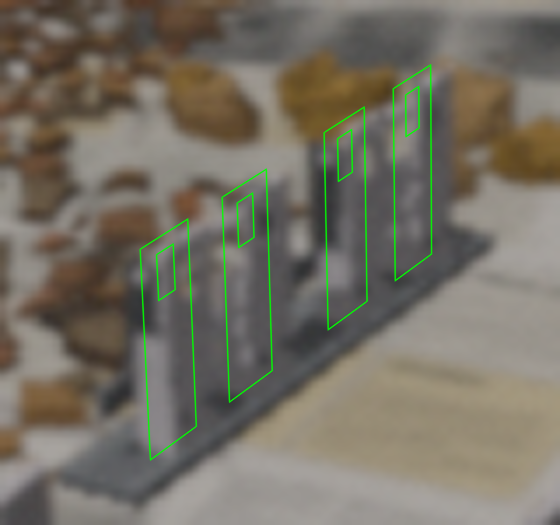

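```bash
python3 - <<'E'
from h import *
yaw=-.129
for i,(k,dy) in enumerate([(5,0)]):
    p=[630.2+k*np.cos(yaw)-dy*np.sin(yaw),-58.65+k*np.sin(yaw)+dy*np.cos(yaw),yaw];print(p)
    overlay('top','pics/top0.png','pics/o3.png',(290,132,420,180),6,[(p,rackpolys(),(0,255,0))])
    overlay('side','pics/side0.png','pics/o4.png',(255,145,325,215),8,[(p,rackpolys(),(0,255,0))])
E
```

```text
[np.float64(635.1584551602746), np.float64(-59.29321258037087), -0.129]
```

View pics/o3.png

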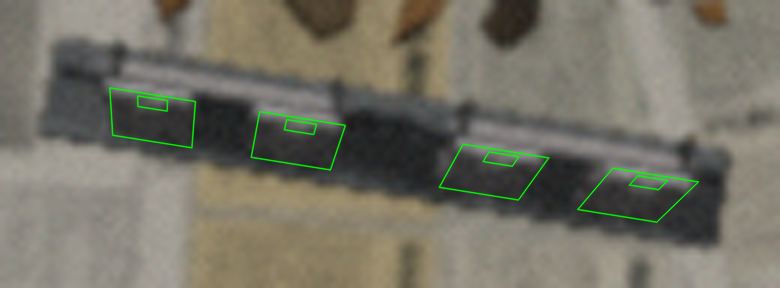

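View pics/o4.png

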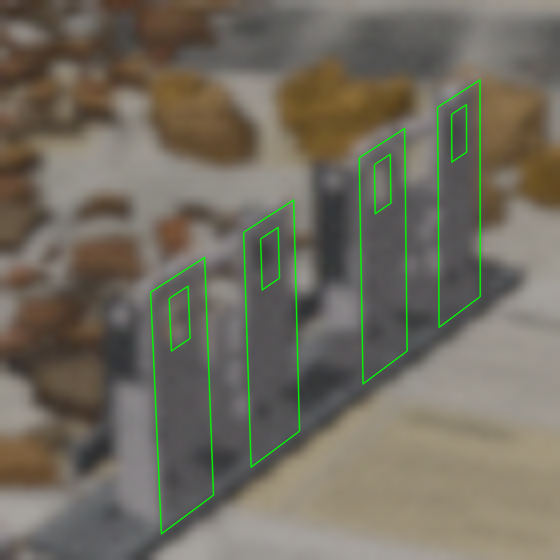

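```bash
python3 - <<'E'
from h import *
print(atz('top',[[251.4,234.7],[234.8,163.8]],0).round(1),atz('side',[[254.6,249.9],[327,254]],0).round(1))
s=manip.read_state();print(R.from_quat(s['eef_rot']).as_matrix().round(3))
# sherds
print('sherd top',atz('top',[[316.8,225],[345.4,225],[372,228]],6).round(1))
print('timer',atz('top',[[449,223]],60),atz('top',[[453,193]],51), 'lump',atz('top',[[279,204]],13),'stone',atz('top',[[184,201]],20))
E
```

```text
[[407.5 237.7   0. ]
 [618.2 296.9   0. ]] [[609.7 295.7   0. ]
 [404.7 237.7   0. ]]
[[ 0.431  0.     0.902]
 [-0.902  0.     0.431]
 [-0.    -1.     0.   ]]
sherd top [[ 441.6   45.3    6. ]
 [ 444.   -39.2    6. ]
 [ 437.4 -118.2    6. ]]
timer [[ 455.35141541 -332.97294863   60.        ]] [[ 543.43302251 -347.16293112   51.        ]] lump [[499.84606601 158.63339465  13.        ]] stone [[499.61444248 437.56026476  20.        ]]
```

```bash
cat >> h.py <<'E'
from scipy.optimize import minimize
def segs(polys):
    return [(q[i],q[(i+1)%len(q)]) for q in polys for i in range(len(q))]
def edgefit(imgs,segments,p0,w={'top':1,'side':1},span=(8,8,.08),h=None,verbose=False):
    """segments: dict cam->list of (a,b) local edges. pose x,y,yaw"""
    G={}
    for n,im in imgs.items():
        g=cv2.cvtColor(im,cv2.COLOR_RGB2GRAY).astype(np.float32);g=cv2.GaussianBlur(g,(0,0),.8)
        G[n]=(cv2.Sobel(g,cv2.CV_32F,1,0)/8,cv2.Sobel(g,cv2.CV_32F,0,1)/8)
    t=np.linspace(.04,.96,24)
    def score(p):
        tot=0
        for n in imgs:
            if w[n]==0: continue
            P=[];idx=[]
            for a,b in segments[n]:
                a,b=np.array(a,float),np.array(b,float);P.append(a+(b-a)*t[:,None])
            uv=proj(n,T2(p,np.concatenate(P))).reshape(len(P),len(t),2).astype(np.float32)
            d=uv[:,-1]-uv[:,0];L=np.linalg.norm(d,axis=1);nn=np.c_[-d[:,1],d[:,0]]/L[:,None]
            gx=cv2.remap(G[n][0],uv[...,0],uv[...,1],cv2.INTER_LINEAR);gy=cv2.remap(G[n][1],uv[...,0],uv[...,1],cv2.INTER_LINEAR)
            s=np.abs((gx*nn[:,None,0]+gy*nn[:,None,1]).mean(1))
            tot+=w[n]*(s*L).sum()/L.sum()
        return -tot
    best=None;rng=np.random.default_rng(0)
    c=[np.array(p0,float)]+[np.array(p0)+rng.uniform(-1,1,3)*span for _ in range(400)]
    c=sorted(c,key=score)[:6]
    rs=[minimize(score,q,method='Nelder-Mead',options=dict(initial_simplex=[q,q+[2,0,0],q+[0,2,0],q+[0,0,.02]],xatol=.01,fatol=1e-4)) for q in c]
    rs.sort(key=lambda r:r.fun);return rs[0].x,-rs[0].fun
def shelfsegs(h=0):
    S=[([0,-70,10],[-100,-70,10]),([-100,-70,10],[-100,70,10]),([-100,70,10],[0,70,10]),([0,55,70],[0,20,70]),([0,-20,70],[0,-55,70]),
    ([0,-20,125],[0,20,125]),([-10,-20,125],[-10,20,125]),([-10,20,75],[-10,20,125]),([-5,-55,70],[-5,-20,70]),([-5,20,70],[-5,55,70]),
    ]
    side=S+[([0,55,12],[0,55,70]),([-5,55,12],[-5,55,70]),([-5,-55,12],[-5,-55,70]),([0,20,72],[0,20,125]),([-10,-20,72],[-10,-20,125]),([-5,-55,5],[-5,55,5])]
    f=lambda L:[([a[0],a[1],a[2]+h],[b[0],b[1],b[2]+h]) for a,b in L]
    return {'top':f(S),'side':f(side)}
def racksegs():
    T=[];
    for b in(82.5,-82.5):
        for u in(35,-35):
            y=b+u;T+=[([0,y-20,122],[0,y+20,122]),([4,y-20,122],[4,y+20,122])]
    S=[]
    for b in(82.5,-82.5):
        for u in(35,-35):
            y=b+u;S+=[([0,y-20,25],[0,y-20,120]),([0,y+20,25],[0,y+20,120]),([0,y-20,122],[0,y+20,122])]
            T+=[]
    return {'top':T,'side':S}
E
python3 - <<'E'
from h import *
imgs={n:cv2.imread(f'pics/{n}0.png')[:,:,::-1].copy() for n in('top','side')}
for nm,p0,sg in(('far',[612,296,-.05],shelfsegs()),('near',[407,237.7,-.2],shelfsegs()),('rack',[635,-59,-.129],racksegs())):
    for w in({'top':1,'side':1},{'top':1,'side':0},{'top':0,'side':1}):
        r=edgefit(imgs,sg,p0,w,(12,12,.15) if nm!='rack' else (5,5,.03));print(nm,list(w.values()),r[0].round(3),round(r[1],2))
E
```

```text
far [1, 1] [ 6.11338e+02  3.03580e+02 -2.40000e-02] 21.13Traceback (most recent call last):
  File "<stdin>", line 5, in <module>
  File "h.py", line 75, in edgefit
    rs=[minimize(score,q,method='Nelder-Mead',options=dict(initial_simplex=[q,q+[2,0,0],q+[0,2,0],q+[0,0,.02]],xatol=.01,fatol=1e-4)) for q in c]
        ~~~~~~~~^^^^^^^^^^^^^^^^^^^^^^^^^^^^^^^^^^^^^^^^^^^^^^^^^^^^^^^^^^^^^^^^^^^^^^^^^^^^^^^^^^^^^^^^^^^^^^^^^^^^^^^^^^^^^^^^^^^^^
    res = _minimize_neldermead(fun, x0, args, callback, bounds=bounds,
                               **options)
    fxr = func(xr)
    fx = function(np.copy(x), *(wrapper_args + args))
  File "h.py", line 66, in score
    uv=proj(n,T2(p,np.concatenate(P))).reshape(len(P),len(t),2).astype(np.float32)
       ~~~~^^^^^^^^^^^^^^^^^^^^^^^^^^^
  File "h.py", line 8, in proj
    K,d,r,t=cal(n);return cv2.projectPoints(np.array(P,float).reshape(-1,1,3),r,t,K,d)[0].reshape(-1,2)
            ~~~^^^
  File "h.py", line 5, in cal
    c=calibration(n);K=np.array([[c['fx'],0,c['cx']],[0,c['fy'],c['cy']],[0,0,1.]])
ValueError: time passes only in moves, steps and waits
```

Cache the calibration instead of calling it repeatedly.

```bash
python3 - <<'E'
import json
from bench import calibration
json.dump({n:{k:(v.tolist() if hasattr(v,'tolist') else list(v) if hasattr(v,'__len__') else float(v)) for k,v in calibration(n).items()} for n in('top','side')},open('cal.json','w'))
s=open('h.py').read()
s=s.replace("def cal(n):\n    c=calibration(n);","import json\n_C=json.load(open('cal.json'))\ndef cal(n):\n    c=_C[n];")
open('h.py','w').write(s)
E
cat > fit0.py <<'E'
from h import *
imgs={n:cv2.imread(f'pics/{n}0.png')[:,:,::-1].copy() for n in('top','side')}
for nm,p0,sg in(('far',[612,296,-.05],shelfsegs()),('near',[407,237.7,-.2],shelfsegs()),('rack',[635,-59,-.129],racksegs())):
    for w in({'top':1,'side':1},{'top':1,'side':0},{'top':0,'side':1}):
        r=edgefit(imgs,sg,p0,w,(12,12,.15) if nm!='rack' else (5,5,.03));print(nm,list(w.values()),r[0].round(3),round(r[1],2))
E
python3 fit0.py
```

```text
far [1, 1] [ 6.11338e+02  3.03580e+02 -2.40000e-02] 21.13
far [1, 0] [ 6.10055e+02  2.96999e+02 -3.90000e-02] 11.52
far [0, 1] [ 6.12965e+02  3.01763e+02 -3.00000e-02] 10.95
near [1, 1] [ 4.02842e+02  2.38545e+02 -1.50000e-01] 15.41
near [1, 0] [ 4.01610e+02  2.38695e+02 -1.47000e-01] 5.85
near [0, 1] [ 4.06964e+02  2.35956e+02 -1.37000e-01] 10.73
rack [1, 1] [ 6.30231e+02 -5.37210e+01 -1.38000e-01] 23.52
rack [1, 0] [ 6.29544e+02 -5.59800e+01 -1.38000e-01] 18.32
rack [0, 1] [ 6.34077e+02 -5.83440e+01 -1.39000e-01] 6.16
```

```bash
python3 - <<'E'
from h import *
G=(0,255,0);Rd=(0,0,255)
A=[([610,297,-.039],shelfpolys(),G),([402,238.6,-.147],shelfpolys(),G),([629.5,-56,-.138],rackpolys(),G)]
B=[([613,301.8,-.030],shelfpolys(),G),([407,236,-.137],shelfpolys(),G),([634,-58.3,-.139],rackpolys(),G)]
overlay('top','pics/top0.png','pics/p1.png',(200,145,290,280),4,A)
overlay('side','pics/side0.png','pics/p2.png',(235,200,375,290),5,B)
overlay('top','pics/top0.png','pics/p3.png',(290,132,420,180),6,A)
overlay('side','pics/side0.png','pics/p4.png',(255,145,325,215),8,B)
E
```

```text
(no output)
```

View pics/p1.png

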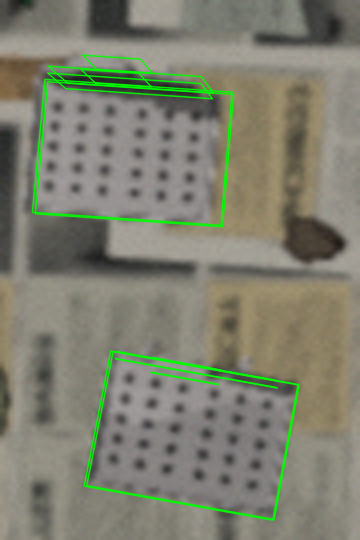

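View pics/p2.png

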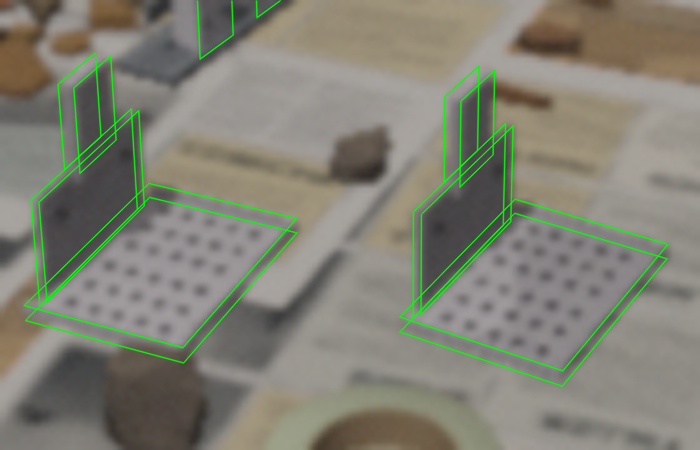

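View pics/p3.png

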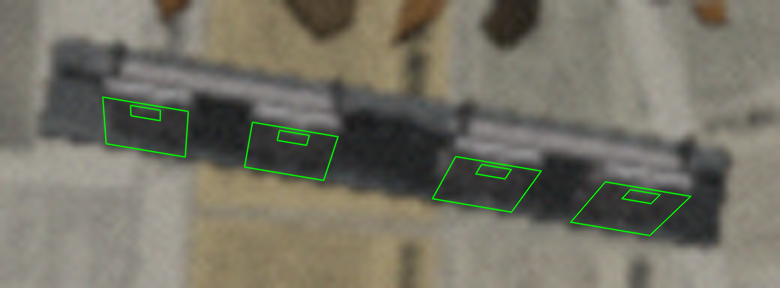

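View pics/p4.png

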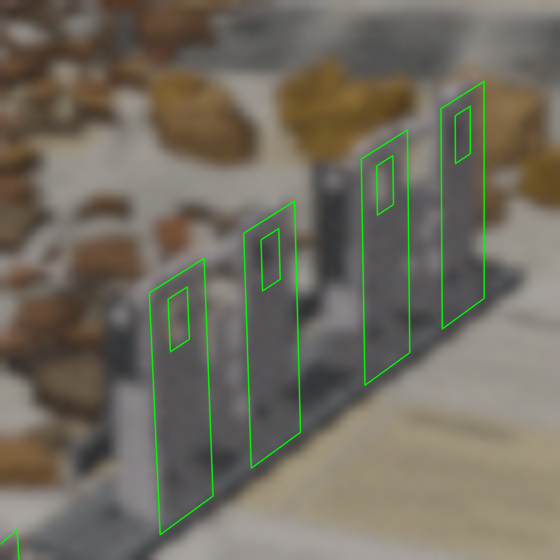

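```bash
cat >> h.py <<'E'
def go(x,y,z,yaw,tilt=None):
    s=manip.read_state();p=np.array(s['ee_pos']);M=R.from_quat(s['eef_rot'])
    d=M.inv().apply(np.array([x,y,z])-p)/800
    c,q=np.cos(yaw),np.sin(yaw)
    T=R.from_matrix(np.array([[c,0,-q],[q,0,c],[0,-1,0]]))  # cols: x=(c,q,0) y=(0,0,-1) z=x×y
    Mx=T.as_matrix();
    Mx[:,2]=np.cross(Mx[:,0],Mx[:,1]);T=R.from_matrix(Mx)
    rv=(M.inv()*T).as_rotvec()/np.pi
    n=max(np.linalg.norm(d)*800/50,np.linalg.norm(rv)*180/8.59)
    print('shift',d.round(4).tolist(),'turn',rv.round(4).tolist(),'rows>=',round(n,1))
def st():
    s=manip.read_state();M=R.from_quat(s['eef_rot']).as_matrix()
    print('t',round(s['t'],2),'pos',np.round(s['ee_pos'],1),'yaw',round(float(np.arctan2(M[1,0],M[0,0])),4),'tilt',M[:2,1].round(4),'F',np.round(s['contact_force'],1),'Tq',np.round(s['wrist_torque'],2),'w',round(s['width'],1),'q',np.round(s['qpos'],2))
E
python3 -c "
from h import *
st();go(606.5,303.3,330,-.024);go(450,0,330,-.6)"
```

```text
t 1.6 pos [ 237.1 -496.2  205.5] yaw -1.125 tilt [0. 0.] F [0.2 0.5 0.9] Tq [-0.    0.02 -0.  ] w 93.9 q [-1.19  0.3   1.52  0.    1.32 -0.07]
shift [-0.7027, -0.1557, 0.8475] turn [-0.0, -0.3505, -0.0] rows>= 17.8
shift [-0.4449, -0.1557, 0.5075] turn [-0.0, -0.1671, -0.0] rows>= 11.1
```

{"op": "jog_arm", "data": {"plan": [[[0,-0.155,0],[0,0,0],0.3],[[0,-0.155,0],[0,0,0],0.3],[[-0.7,-0.155,0.845],[0,-0.35,0],0.3],[[-0.7,-0.155,0.845],[0,-0.35,0],0.3],[[-0.7,-0.155,0.845],[0,-0.35,0],0.3],[[-0.7,-0.155,0.845],[0,-0.35,0],0.3],[[-0.7,-0.155,0.845],[0,-0.35,0],0.3],[[-0.7,-0.155,0.845],[0,-0.35,0],0.3],[[-0.7,-0.155,0.845],[0,-0.35,0],0.3],[[-0.7,-0.155,0.845],[0,-0.35,0],0.3]], "force": 30}}

```text
t: 2.6
ee_pos: [405.3, -131.3, 316.7]
eef_rot: [0.707, -0.007, 0.007, -0.707]
contact_force: [1.5, 0.1, -0.3]
width: 65.6
```

```bash
python3 -c "
from h import *
st();go(606.4,303.5,330,-.027)"
```

```text
t 2.6 pos [ 405.3 -131.3  316.7] yaw -0.0199 tilt [ 0.0008 -0.0003] F [ 1.5  0.1 -0.3] Tq [-0.08 -0.05 -0.04] w 65.6 q [-0.4  -0.05  1.66 -0.    1.53 -0.38]
shift [0.2405, -0.0166, 0.5485] turn [0.0001, 0.0022, 0.0002] rows>= 9.6
```

{"op": "jog_arm", "data": {"plan": [[[0.2405,-0.0166,0.5485],[0,0.0022,0],0.3],[[0.2405,-0.0166,0.5485],[0,0.0022,0],0.3],[[0.2405,-0.0166,0.5485],[0,0.0022,0],0.3],[[0.2405,-0.0166,0.5485],[0,0.0022,0],0.3],[[0.2405,-0.0166,0.5485],[0,0.0022,0],0.3],[[0.2405,-0.0166,0.5485],[0,0.0022,0],0.3],[[0.2405,-0.0166,0.5485],[0,0.0022,0],0.3],[[0.2405,-0.0166,0.5485],[0,0.0022,0],0.3],[[0.2405,-0.0166,0.5485],[0,0.0022,0],0.3],[[0.2405,-0.0166,0.5485],[0,0.0022,0],0.3]]}}

```text
t: 3.6
ee_pos: [606.8, 306.5, 329.1]
eef_rot: [0.707, -0.009, 0.009, -0.707]
contact_force: [-0.7, -0.6, -0.1]
width: 65.6
```

```bash
python3 -c "
from h import *
st();go(606.4,303.5,170,-.027)
im=save('side','pics/s1.png');a=im[60:320,200:420];cv2.imwrite('pics/s1c.png',cv2.resize(a[:,:,::-1],None,fx=2.2,fy=2.2))
im=save('top','pics/t1.png')"
```

```text
t 3.6 pos [606.8 306.5 329.1] yaw -0.0253 tilt [-0.0002 -0.0005] F [-0.7 -0.6 -0.1] Tq [-0.02 -0.07 -0.02] w 65.6 q [ 0.41  0.57  0.86 -0.    1.71  0.44]
shift [-0.0003, 0.1988, -0.0037] turn [0.0002, 0.0005, -0.0001] rows>= 3.2
```

View pics/s1c.png

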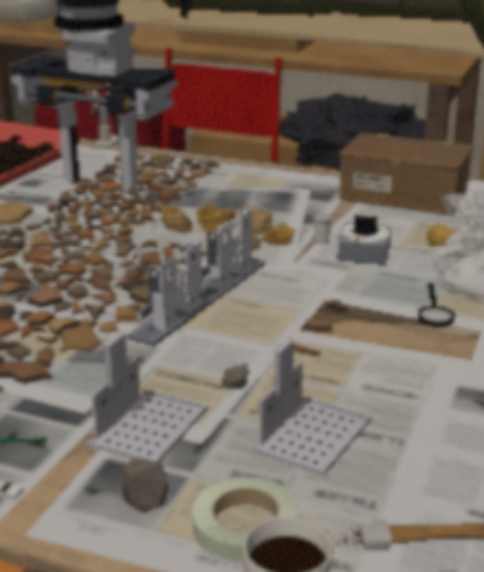

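View pics/t1.png

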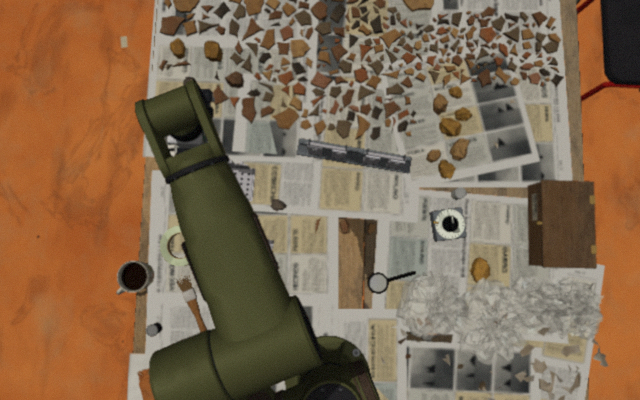

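```bash
python3 - <<'E'
from h import *
P=[606.8,306.5,-.0253]
L=[]
for s in(1,-1):
    L.append([[s*32.8,-8,329],[s*32.8,8,329],[s*45.3,8,329],[s*45.3,-8,329]])
    L.append([[s*32.8,-8,329],[s*32.8,8,329],[s*32.8,8,369],[s*32.8,-8,369]])
overlay('side','pics/s1.png','pics/s1o.png',(210,90,290,160),8,[(P,L,(0,255,0))])
E
```

```text
(no output)
```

View pics/s1o.png

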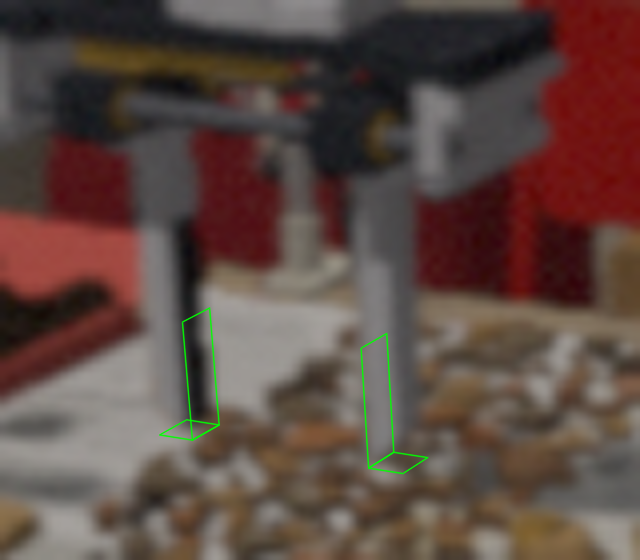

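{"op": "jog_arm", "data": {"plan": [[[0,0.199,-0.0037],[0,0,0],0.3],[[0,0.199,-0.0037],[0,0,0],0.3],[[0,0.199,-0.0037],[0,0,0],0.3],[[0,0.199,-0.0037],[0,0,0],0.3],[[0,0.199,-0.0037],[0,0,0],0.3]]}}

```text
t: 4.2
ee_pos: [606.1, 303.1, 168.1]
eef_rot: [0.708, -0.01, 0.007, -0.706]
contact_force: [-0.0, 0.3, 1.8]
width: 65.6
```

```bash
python3 -c "
from h import *
im=save('side','pics/s2.png');st();go(606,303.3,88,-.027)
s=manip.read_state();x,y,z=s['ee_pos']
P=[x,y,-.027]
L=[]
for q in(1,-1):
    L.append([[q*32.8,-8,z],[q*32.8,8,z],[q*45.3,8,z],[q*45.3,-8,z]])
    L.append([[q*32.8,-8,z],[q*32.8,8,z],[q*32.8,8,z+40],[q*32.8,-8,z+40]])
overlay('side','pics/s2.png','pics/s2o.png',(225,160,305,240),7,[(P,L,(0,255,0)),([613,301.8,-.030],shelfpolys(),(0,0,255))])
"
```

```text
t 4.25 pos [607.  303.5 170.6] yaw -0.0241 tilt [-0.0001 -0.0004] F [-0.4 -1.   0.7] Tq [-0.05 -0.15  0.05] w 65.8 q [ 0.41  0.62  1.14 -0.    1.38  0.43]
shift [-0.0012, 0.1033, -0.0003] turn [0.0001, 0.0009, -0.0] rows>= 1.7
```

View pics/s2o.png

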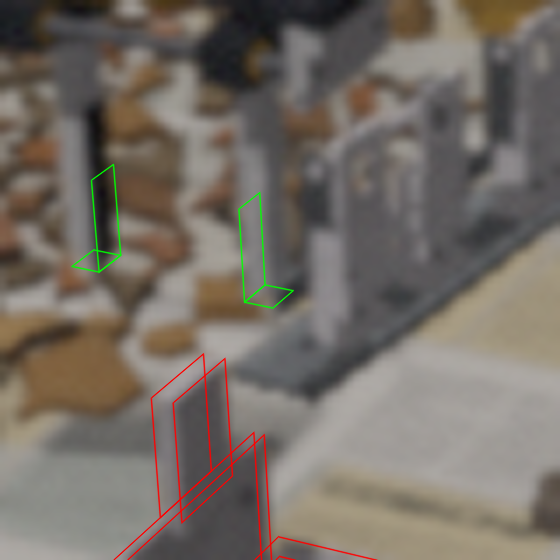

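{"op": "jog_arm", "data": {"plan": [[[-0.0022,0.1033,-0.0003],[0,0,0],0.3],[[-0.0022,0.1033,-0.0003],[0,0,0],0.3],[[-0.0022,0.1033,-0.0003],[0,0,0],0.3],[[-0.0022,0.1033,-0.0003],[0,0,0],0.3]]}}

```text
t: 4.65
ee_pos: [606.5, 303.8, 91.4]
eef_rot: [-0.707, 0.007, -0.01, 0.707]
contact_force: [0.2, -0.1, 0.6]
width: 66.0
```

```bash
python3 -c "
from h import *
st();im=save('side','pics/s3.png');cv2.imwrite('pics/s3c.png',cv2.resize(im[170:290,215:335,::-1],None,fx=5,fy=5,interpolation=cv2.INTER_CUBIC))"
```

```text
t 4.65 pos [606.5 303.8  91.4] yaw -0.0242 tilt [0.0034 0.0012] F [ 0.2 -0.1  0.6] Tq [ 0.   -0.06 -0.  ] w 66.0 q [ 0.41  0.68  1.23 -0.    1.23  0.43]
```

View pics/s3c.png

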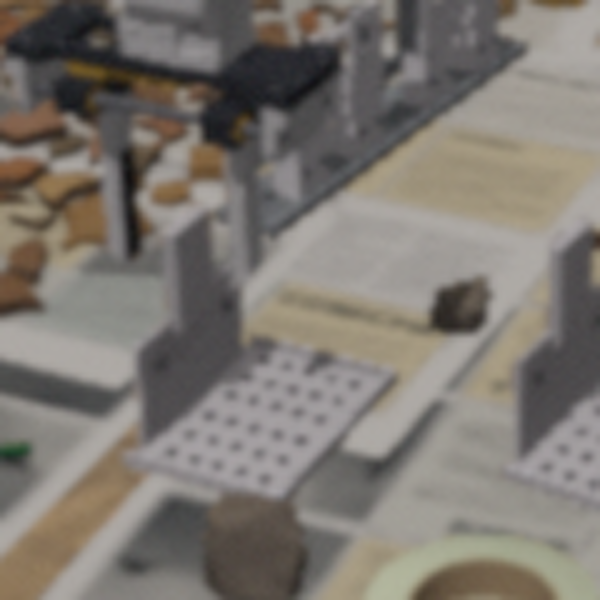

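{"op": "jog_arm", "data": {"plan": [[[-0.001,0.0045,0],[0,0,0],0.6],[[-0.001,0.0045,0],[0,0,0],0.8],[[-0.001,0.0045,0],[0,0,0],1],[[-0.001,0.0045,0],[0,0,0],1],[[-0.001,0.0045,0],[0,0,0],1],[[-0.001,0.0045,0],[0,0,0],1],[[-0.001,0.0045,0],[0,0,0],1],[[-0.001,0.0045,0],[0,0,0],1]], "force": 15}}

```text
t: 5.5
ee_pos: [605.9, 304.1, 88.3]
eef_rot: [-0.706, 0.007, -0.01, 0.708]
contact_force: [-0.5, 1.8, -0.1]
width: 10.2
```

```bash
python3 -c "
from h import *
st()
imgs={'side':save('side','pics/s4.png'),'top':save('top','pics/t4.png')}
print(edgefit(imgs,shelfsegs(),[612,302,-.03],{'top':0,'side':1},(6,6,.06)))"
```

```text
t 5.5 pos [605.9 304.1  88.3] yaw -0.0243 tilt [0.0043 0.0018] F [-0.5  1.8 -0.1] Tq [ 0.14  0.22 -0.09] w 10.2 q [ 0.41  0.69  1.23 -0.    1.22  0.44]
(array([ 6.13164896e+02,  3.00885123e+02, -3.20579603e-02]), np.float64(10.7869234085083))
```

```bash
python3 -c "
from h import *
go(606,304,200,-.024);go(575,100,200,-.137);go(575,-131,200,-.137)"
```

```text
shift [0.0007, -0.1396, 0.0002] turn [-0.0006, -0.0001, 0.0014] rows>= 2.2
shift [-0.0319, -0.1402, -0.2557] turn [-0.0007, 0.0359, 0.0013] rows>= 4.7
shift [-0.0249, -0.1407, -0.5443] turn [-0.0007, 0.0359, 0.0013] rows>= 9.0
```

{"op": "jog_arm", "data": {"plan": [[[0,0,0],[0,0,0],1],[[0,-0.06,0],[0,0,0],1],[[0,-0.12,0],[0,0,0],1],[[0,-0.14,0],[0,0,0],1],[[0,-0.14,0],[0,0,0],1]], "force": 50}}

```text
t: 6.1
ee_pos: [606.3, 304.1, 203.1]
eef_rot: [-0.706, 0.005, -0.012, 0.708]
contact_force: [0.6, -0.5, -3.1]
width: 9.9
```

```bash
python3 -c "
from h import *
st();go(575,-131,200,-.137)
im=save('side','pics/s5.png');cv2.imwrite('pics/s5c.png',cv2.resize(im[100:290,180:335,::-1],None,fx=3.5,fy=3,interpolation=cv2.INTER_CUBIC))"
```

```text
t 6.1 pos [606.3 304.1 203.1] yaw -0.0242 tilt [0.0087 0.0034] F [ 0.6 -0.5 -3.1] Tq [-0.   -0.08  0.04] w 9.9 q [ 0.41  0.59  1.11 -0.    1.43  0.44]
shift [-0.0259, 0.0017, -0.5447] turn [-0.0013, 0.0359, 0.0027] rows>= 8.7
```

View pics/s5c.png

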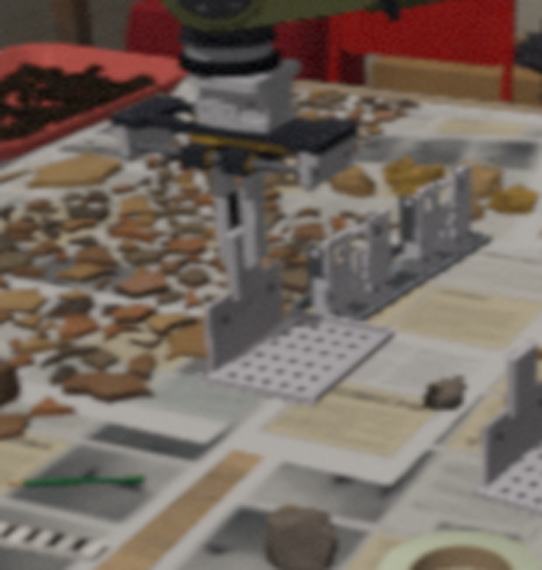

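{"op": "jog_arm", "data": {"plan": [[[-0.0259,0.0017,-0.5447],[-0.0013,0.0359,0.0027],1],[[-0.0259,0.0017,-0.5447],[-0.0013,0.0359,0.0027],1],[[-0.0259,0.0017,-0.5447],[-0.0013,0.0359,0.0027],1],[[-0.0259,0.0017,-0.5447],[-0.0013,0.0359,0.0027],1],[[-0.0259,0.0017,-0.5447],[-0.0013,0.0359,0.0027],1],[[-0.0259,0.0017,-0.5447],[-0.0013,0.0359,0.0027],1],[[-0.0259,0.0017,-0.5447],[-0.0013,0.0359,0.0027],1],[[-0.0259,0.0017,-0.5447],[-0.0013,0.0359,0.0027],1],[[-0.0259,0.0017,-0.5447],[-0.0013,0.0359,0.0027],1],[[-0.0259,0.0017,-0.5447],[-0.0013,0.0359,0.0027],1]]}}

```text
t: 7.15
ee_pos: [572.8, -135.3, 195.2]
eef_rot: [0.706, -0.053, 0.047, -0.705]
contact_force: [0.5, 0.1, -2.6]
width: 9.6
```

```bash
python3 -c "
from h import *
st();go(577,-131,145,-.137)"
```

```text
t 7.15 pos [ 572.8 -135.3  195.2] yaw -0.1415 tilt [-0.0075 -0.0011] F [ 0.5  0.1 -2.6] Tq [ 0.1 -0.1  0. ] w 9.6 q [-0.29  0.4   1.41 -0.    1.34 -0.15]
shift [0.0049, 0.0627, 0.0062] turn [0.0007, -0.0014, -0.0023] rows>= 1.0
```

{"op": "jog_arm", "data": {"plan": [[[0.009,0.0627,0.0055],[0.0007,-0.0014,-0.0023],1],[[0.009,0.0627,0.0055],[0.0007,-0.0014,-0.0023],1],[[0.009,0.0627,0.0055],[0.0007,-0.0014,-0.0023],1],[[0.009,0.0627,0.0055],[0.0007,-0.0014,-0.0023],1],[[0.009,0.0627,0.0055],[0.0007,-0.0014,-0.0023],1],[[0.009,0.0627,0.0055],[0.0007,-0.0014,-0.0023],1]]}}

```text
t: 7.75
ee_pos: [580.6, -132.0, 146.3]
eef_rot: [0.706, -0.048, 0.049, -0.705]
contact_force: [0.3, -0.3, -2.8]
width: 9.7
```

```bash
cat > look.py <<'E'
from h import *
import sys
k=sys.argv[1];h=float(sys.argv[2]);p0=[float(v) for v in sys.argv[3:6]]
st()
imgs={'side':save('side',f'pics/s{k}.png'),'top':save('top',f'pics/t{k}.png')}
for w in({'top':1,'side':0},{'top':0,'side':1},{'top':1,'side':1}):
    r=edgefit(imgs,shelfsegs(h),p0,w,(6,6,.06));print(list(w.values()),r[0].round(3),round(r[1],2))
    rr=edgefit(imgs,racksegs(),[632,-57,-.138],w,(5,5,.03));print('  rack',rr[0].round(3),round(rr[1],2))
    if w['side']==0: overlay('top',f'pics/t{k}.png',f'pics/t{k}o.png',(290,132,430,212),5,[(r[0],shelfpolys(h),(0,255,0)),(rr[0],rackpolys(),(0,255,255))])
    if w['top']==0: overlay('side',f'pics/s{k}.png',f'pics/s{k}o.png',(255,130,365,235),6,[(r[0],shelfpolys(h),(0,255,0)),(rr[0],rackpolys(),(0,255,255))])
E
python3 look.py 6 57 588 -133 -.137
```

```text
t 7.75 pos [ 580.6 -132.   146.3] yaw -0.1367 tilt [ 0.0016 -0.0005] F [ 0.3 -0.3 -2.8] Tq [-0.03 -0.09 -0.04] w 9.7 q [-0.28  0.45  1.46 -0.    1.23 -0.15]
[1, 0] [ 5.85698e+02 -1.28717e+02 -8.40000e-02] 4.48
  rack [ 6.29831e+02 -5.46800e+01 -1.36000e-01] 10.72
[0, 1] [ 5.90852e+02 -1.38515e+02 -6.80000e-02] 7.05
  rack [ 6.34345e+02 -5.99720e+01 -1.48000e-01] 6.45
[1, 1] [ 5.85198e+02 -1.29589e+02 -9.10000e-02] 10.44
  rack [ 6.30438e+02 -5.29360e+01 -1.37000e-01] 16.51
```

View pics/s6o.png

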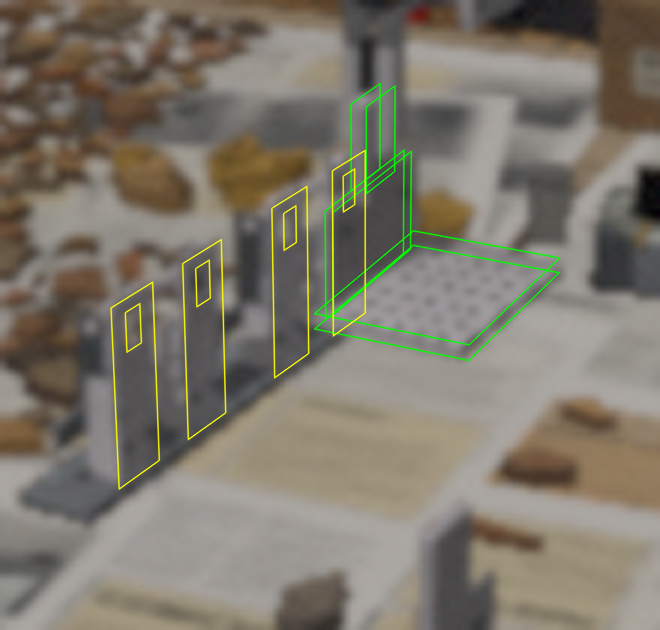

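View pics/t6o.png

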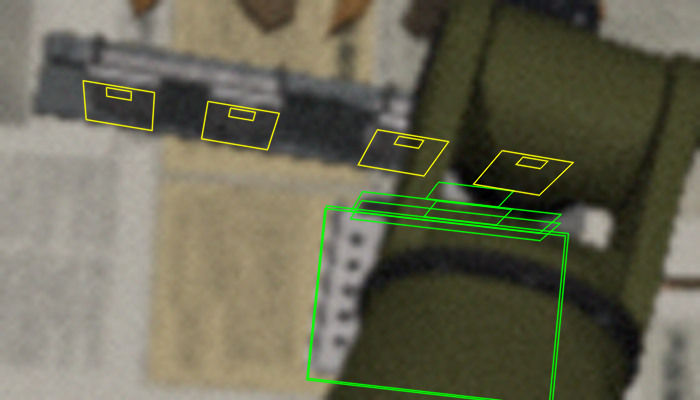

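```bash
python3 - <<'E'
from h import *
cv2.imwrite('pics/z0.png',cv2.resize(cv2.imread('pics/s6.png')[140:200,300:360],None,fx=9,fy=9,interpolation=cv2.INTER_CUBIC))
overlay('side','pics/s6.png','pics/z1.png',(300,140,360,200),9,[([587.9,-135.8,-.137],shelfpolys(58),(0,255,0))])
overlay('top','pics/t6.png','pics/z2.png',(345,160,435,215),8,[([585,-131.4,-.137],shelfpolys(58),(0,255,0))])
E
```

```text
(no output)
```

View pics/z0.png

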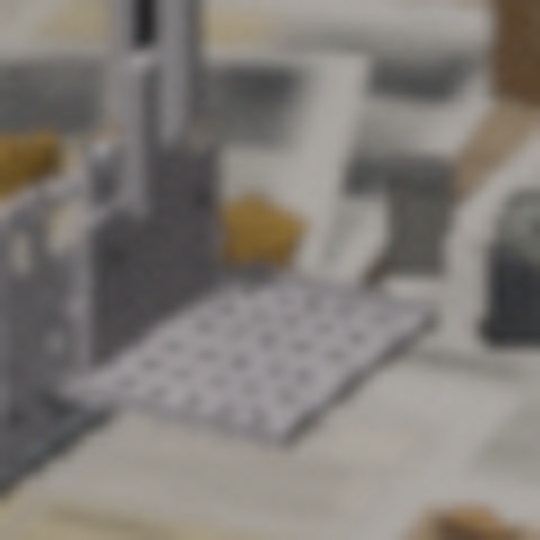

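View pics/z1.png

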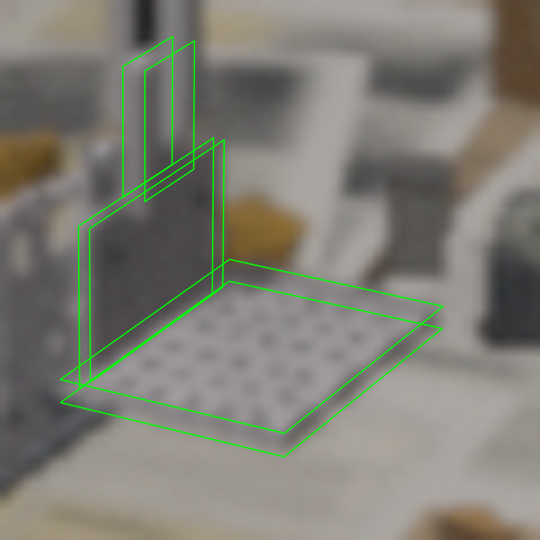

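View pics/z2.png

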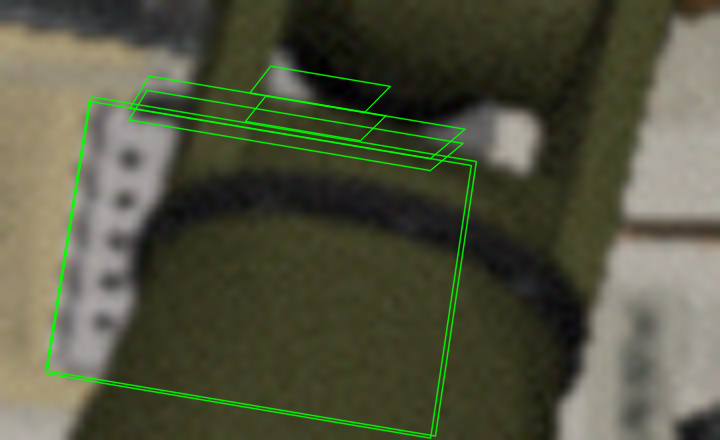

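{"op": "jog_arm", "data": {"plan": [[[0.006,0.0012,0],[0,0,0],1],[[0.012,0.0012,0],[0,0,0],1],[[0.018,0.0012,0],[0,0,0],1],[[0.023,0.0012,0],[0,0,0],1],[[0.027,0.0012,0],[0,0,0],1],[[0.03,0.0012,0],[0,0,0],1],[[0.03,0.0012,0],[0,0,0],1]]}}

```text
t: 8.55
ee_pos: [604.3, -135.3, 144.7]
eef_rot: [0.706, -0.048, 0.049, -0.705]
contact_force: [-0.5, -0.5, -2.1]
width: 10.0
```

```bash
python3 - <<'E'
from h import *
st()
save('side','pics/s7.png')
s=manip.read_state();x,y,z=s['ee_pos']
overlay('side','pics/s7.png','pics/s7o.png',(290,130,360,200),8,[([x+2.3+4.95,y-3.1-.69,-.137],shelfpolys(z-88.3),(0,255,0)),([634.1,-58.3,-.139],rackpolys(),(0,255,255))])
cv2.imwrite('pics/s7c.png',cv2.resize(cv2.imread('pics/s7.png')[130:200,290:360],None,fx=8,fy=8,interpolation=cv2.INTER_CUBIC))
E
```

```text
t 8.55 pos [ 604.3 -135.3  144.7] yaw -0.1369 tilt [ 0.0008 -0.0002] F [-0.5 -0.5 -2.1] Tq [-0.04 -0.15 -0.06] w 10.0 q [-0.28  0.5   1.38  0.    1.26 -0.14]
```

View pics/s7o.png

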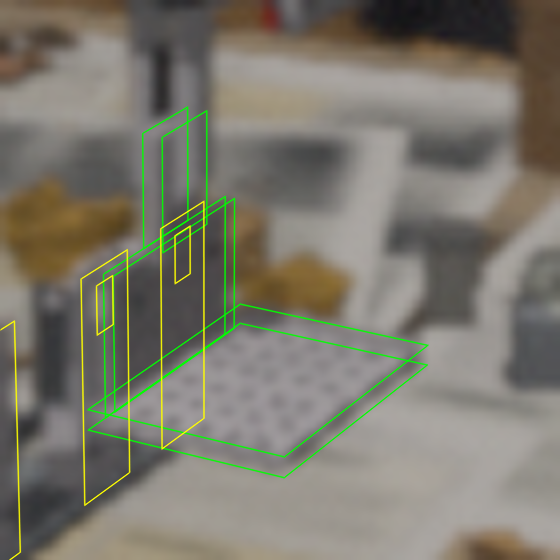

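View pics/s7c.png

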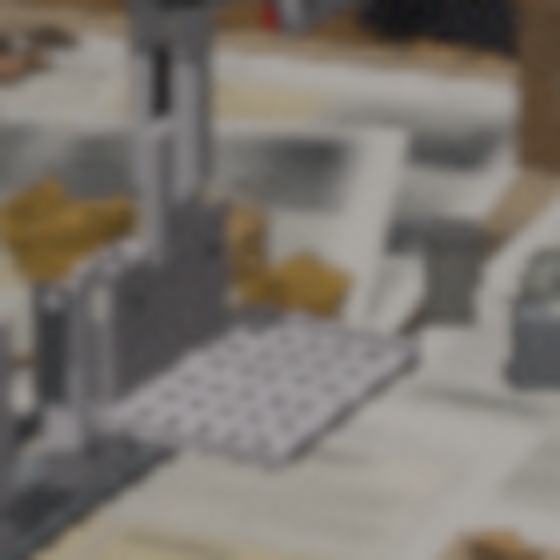

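```bash
cat > fs.py <<'E'
from h import *
import sys
f=sys.argv[1];h=float(sys.argv[2]);p0=[float(v) for v in sys.argv[3:6]]
full=len(sys.argv)>6
im={'side':cv2.imread(f)[:,:,::-1].copy()}
S=shelfsegs(h)['side']
S=[s for i,s in enumerate(S) if i in(0,1,2,8,9)or i>=10]
for hh in(-3,0,3):
    sg={'side':[([a[0],a[1],a[2]+hh],[b[0],b[1],b[2]+hh]) for a,b in S]}
    r=edgefit(im,sg,p0,{'side':1},(6,8,.08));print(hh,r[0].round(3),round(r[1],2))
E
python3 fs.py pics/s6.png 58 588 -136 -.12; python3 fs.py pics/s7.png 56.4 611 -139 -.12;python3 fs.py pics/s4.png 0 612 302 -.03; python3 fs.py pics/s5.png 115 612 302 -.03
```

```text
-3 [ 5.91726e+02 -1.46223e+02 -1.05000e-01] 7.28
0 [ 5.89369e+02 -1.40087e+02 -1.03000e-01] 7.18
3 [ 5.87442e+02 -1.35950e+02 -9.40000e-02] 7.12
-3 [ 6.17095e+02 -1.40940e+02 -1.07000e-01] 7.23
0 [ 6.14700e+02 -1.35191e+02 -1.04000e-01] 7.15
3 [ 6.12244e+02 -1.29181e+02 -1.02000e-01] 7.08
-3 [ 6.15477e+02  2.96781e+02 -3.30000e-02] 11.18
0 [ 6.13222e+02  3.00462e+02 -3.60000e-02] 11.05
3 [ 6.11044e+02  3.04280e+02 -3.50000e-02] 10.9
-3 [6.17621e+02 2.96571e+02 1.40000e-02] 7.11
0 [6.15096e+02 3.00964e+02 2.00000e-02] 7.06
3 [ 6.11348e+02  2.96791e+02 -4.90000e-02] 7.04
```

{"op": "jog_arm", "data": {"plan": [[[0.002,-0.0003,0],[0,0,0],1],[[0.004,-0.0003,0],[0,0,0],1],[[0.006,-0.0003,0],[0,0,0],1],[[0.006,-0.0003,0],[0,0,0],1]]}}

```text
t: 9.0
ee_pos: [609.1, -135.9, 144.9]
eef_rot: [0.706, -0.048, 0.049, -0.705]
contact_force: [0.5, -0.6, -2.5]
width: 9.7
```

```bash
python3 - <<'E'
from h import *
st()
E
```

```text
t 9.0 pos [ 609.1 -135.9  144.9] yaw -0.1368 tilt [ 0.0008 -0.0002] F [ 0.5 -0.6 -2.5] Tq [-0.04 -0.09 -0.04] w 9.7 q [-0.28  0.51  1.36 -0.    1.26 -0.14]
```

{"op": "jog_arm", "data": {"plan": [[[0.002,-0.0001,0],[0,0,0],1],[[0.004,-0.0001,0],[0,0,0],1],[[0.006,-0.0001,0],[0,0,0],1],[[0.0065,-0.0001,0],[0,0,0],1]]}}

```text
t: 9.4
ee_pos: [614.4, -136.6, 145.0]
eef_rot: [0.706, -0.048, 0.049, -0.705]
contact_force: [-0.3, -0.1, -2.2]
width: 9.8
```

```bash
python3 - <<'E'
from h import *
st()
E
```

```text
t 9.4 pos [ 614.4 -136.6  145. ] yaw -0.1368 tilt [ 0.0008 -0.0002] F [-0.3 -0.1 -2.2] Tq [ 0.01 -0.1   0.03] w 9.8 q [-0.28  0.53  1.35  0.    1.27 -0.14]
```

{"op": "jog_arm", "data": {"plan": [[[0.0015,-0.0001,0],[0,0,0],1],[[0.003,-0.0001,0],[0,0,0],1],[[0.0045,-0.0001,0],[0,0,0],1],[[0.0045,-0.0001,0],[0,0,0],1]]}}

```text
t: 9.8
ee_pos: [617.8, -137.1, 144.9]
eef_rot: [0.705, -0.048, 0.048, -0.705]
contact_force: [-4.8, 0.5, -1.2]
width: 9.6
```

```bash
python3 - <<'E'
from h import *
st()
E
```

```text
t 9.8 pos [ 617.8 -137.1  144.9] yaw -0.1368 tilt [-0.0001 -0.0001] F [-4.8  0.5 -1.2] Tq [0.09 0.85 0.01] w 9.6 q [-0.28  0.53  1.33 -0.    1.27 -0.14]
```

{"op": "jog_arm", "data": {"plan": [[[0.0015,0,0],[0,0,0],1],[[0.003,0,0],[0,0,0],1],[[0.003,0,0],[0,0,0],1]]}}

```text
t: 10.1
ee_pos: [618.1, -137.2, 145.0]
eef_rot: [-0.705, 0.05, -0.046, 0.706]
contact_force: [-19.9, 3.2, 8.2]
width: 9.5
```

```bash
python3 - <<'E'
from h import *
st()
im=save('side','pics/s8.png')
cv2.imwrite('pics/s8c.png',cv2.resize(im[130:200,280:350,::-1],None,fx=8,fy=8,interpolation=cv2.INTER_CUBIC))
E
```

```text
t 10.1 pos [ 618.1 -137.2  145. ] yaw -0.1368 tilt [-0.0059  0.0009] F [-19.9   3.2   8.2] Tq [0.6  4.29 0.09] w 9.5 q [-0.28  0.54  1.33 -0.    1.28 -0.14]
```

View pics/s8c.png

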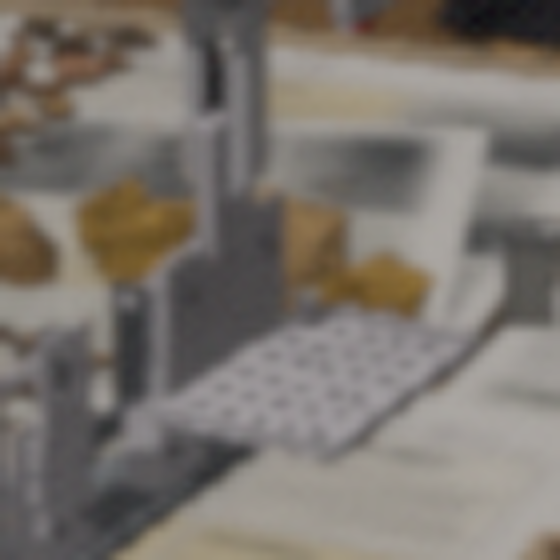

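{"op": "jog_arm", "data": {"plan": [[[-0.0002,0,0],[0,0,0],1],[[-0.0002,0.004,0],[0,0,0],1],[[-0.0002,0.008,0],[0,0,0],1],[[-0.0002,0.012,0],[0,0,0],1],[[-0.0002,0.012,0],[0,0,0],1]]}}

```text
t: 10.65
ee_pos: [617.9, -137.1, 134.7]
eef_rot: [-0.705, 0.051, -0.046, 0.706]
contact_force: [-2.2, 0.3, -3.3]
width: 9.9
```

```bash
python3 - <<'E'
from h import *
st()
im=save('side','pics/s9.png')
cv2.imwrite('pics/s9c.png',cv2.resize(im[130:200,280:350,::-1],None,fx=8,fy=8,interpolation=cv2.INTER_CUBIC))
E
```

```text
t 10.65 pos [ 617.9 -137.1  134.7] yaw -0.1368 tilt [-0.0061  0.0011] F [-2.2  0.3 -3.3] Tq [-0.01  0.4   0.05] w 9.9 q [-0.28  0.55  1.34 -0.    1.26 -0.14]
```

View pics/s9c.png

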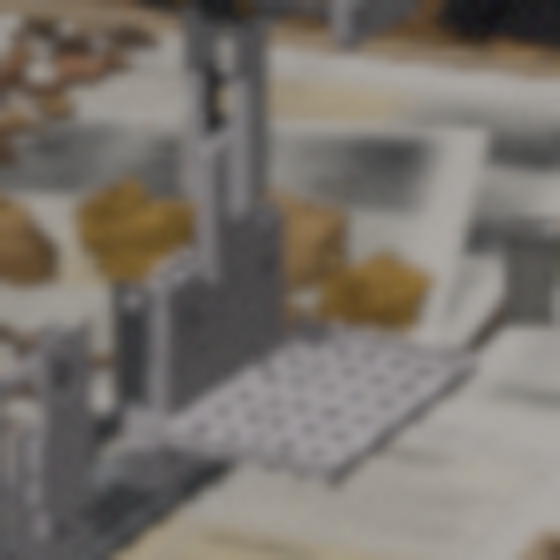

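{"op": "jog_arm", "data": {"plan": [[[0,0.0015,0],[0,0,0],1],[[0,0.003,0],[0,0,0],1],[[0,0.0045,0],[0,0,0],1],[[0,0.0045,0],[0,0,0],1]]}}

```text
t: 11.1
ee_pos: [617.9, -137.2, 133.2]
eef_rot: [-0.705, 0.05, -0.047, 0.706]
contact_force: [-11.0, 2.6, 13.4]
width: 9.5
```

```bash
python3 - <<'E'
from h import *
st()
E
```

```text
t 11.1 pos [ 617.9 -137.2  133.2] yaw -0.1368 tilt [-0.0051  0.0006] F [-11.    2.6  13.4] Tq [0.52 2.34 0.02] w 9.5 q [-0.28  0.55  1.34 -0.    1.26 -0.14]
```

{"op": "jog_arm", "data": {"plan": [[[0,0.0055,0],[0,0,0],1],[[0,0.0075,0],[0,0,0],1],[[0,0.0075,0],[0,0,0],1]]}}

```text
t: 11.4
ee_pos: [618.0, -137.2, 132.9]
eef_rot: [0.706, -0.049, 0.047, -0.705]
contact_force: [-27.5, 5.8, 45.0]
width: 9.7
```

```bash
python3 - <<'E'
from h import *
st()
E
```

```text
t 11.4 pos [ 618.  -137.2  132.9] yaw -0.1366 tilt [-0.0023 -0.0004] F [-27.5   5.8  45. ] Tq [1.34 5.69 0.04] w 9.7 q [-0.28  0.55  1.34 -0.    1.25 -0.14]
```

{"op": "jog_arm", "data": {"plan": [[[-0.0005,0,0],[0,0,0],1],[[-0.0005,-0.002,0],[0,0,0],1],[[-0.0005,-0.004,0],[0,0,0],1],[[-0.0005,-0.004,0],[0,0,0],1]]}}

```text
t: 11.8
ee_pos: [617.7, -137.2, 135.6]
eef_rot: [0.706, -0.049, 0.047, -0.705]
contact_force: [-0.5, -0.4, -4.8]
width: 9.9
```

```bash
python3 - <<'E'
from h import *
st()
E
```

```text
t 11.8 pos [ 617.7 -137.2  135.6] yaw -0.1366 tilt [-0.0023 -0.0003] F [-0.5 -0.4 -4.8] Tq [0.03 0.02 0.04] w 9.9 q [-0.28  0.54  1.34 -0.    1.26 -0.14]
```

{"op": "jog_arm", "data": {"plan": [[[0,-0.001,0],[0,0,0],1],[[0,-0.002,0],[0,0,0],1],[[0,-0.002,0],[0,0,0],1]]}}

```text
t: 12.1
ee_pos: [617.4, -137.1, 136.4]
eef_rot: [0.706, -0.05, 0.047, -0.705]
contact_force: [-0.8, -0.5, -11.6]
width: 9.7
```

```bash
python3 - <<'E'
from h import *
st()
E
```

```text
t 12.1 pos [ 617.4 -137.1  136.4] yaw -0.1367 tilt [-0.0038  0.0001] F [ -0.8  -0.5 -11.6] Tq [-0.03  0.14 -0.05] w 9.7 q [-0.28  0.54  1.34 -0.    1.26 -0.14]
```

{"op": "jog_arm", "data": {"plan": [[[0.0003,0.003,0],[0,0,0],1],[[0.0003,0.005,0],[0,0,0],1],[[0.0003,0.007,0],[0,0,0],1],[[0.0003,0.007,0],[0,0,0],1],[[0.0003,0.0043,0],[0,0,0],1],[[0.0003,0.0043,0],[0,0,0],0.7],[[0.0003,0.0043,0],[0,0,0],0.7],[[0.0003,0.0043,0],[0,0,0],0.7],[[0.0003,0.0043,0],[0,0,0],0.7]]}}

```text
t: 13.0
ee_pos: [617.8, -137.2, 133.0]
eef_rot: [0.706, -0.05, 0.047, -0.705]
contact_force: [0.7, 0.4, 0.8]
width: 28.4
```

```bash
python3 - <<'E'
from h import *
st();go(618,-137.2,330,-.137)
E
```

```text
t 13.0 pos [ 617.8 -137.2  133. ] yaw -0.1367 tilt [-0.0035 -0.0001] F [0.7 0.4 0.8] Tq [-0.09 -0.08  0.01] w 28.4 q [-0.28  0.55  1.34 -0.    1.25 -0.14]
shift [-0.0006, -0.2462, -0.0001] turn [0.0002, 0.0001, -0.0011] rows>= 3.9
```

{"op": "jog_arm", "data": {"plan": [[[0,-0.06,0],[0,0,0],0.7],[[0,-0.12,0],[0,0,0],0.7],[[0,-0.18,0],[0,0,0],0.5],[[0,-0.21,0],[0,0,0],0.5],[[0,-0.21,0],[0,0,0],0.5]]}}

```text
t: 13.5
ee_pos: [619.2, -137.4, 305.2]
eef_rot: [0.706, -0.047, 0.049, -0.705]
contact_force: [0.9, -0.0, 0.6]
width: 46.5
```

```bash
python3 - <<'E'
from h import *
st();go(400,238.5,280,-.142)
im=save('side','pics/s10.png')
cv2.imwrite('pics/s10c.png',cv2.resize(im[110:220,250:380,::-1],None,fx=5,fy=5,interpolation=cv2.INTER_CUBIC))
E
```

```text
t 13.5 pos [ 619.2 -137.4  305.2] yaw -0.1366 tilt [ 0.0031 -0.0019] F [ 0.9 -0.   0.6] Tq [-0.05 -0.11  0.04] w 46.5 q [-0.28  0.45  1.09 -0.    1.6  -0.14]
shift [-0.3355, 0.0298, 0.4282] turn [0.0005, 0.0017, 0.001] rows>= 8.7
```

View pics/s10c.png

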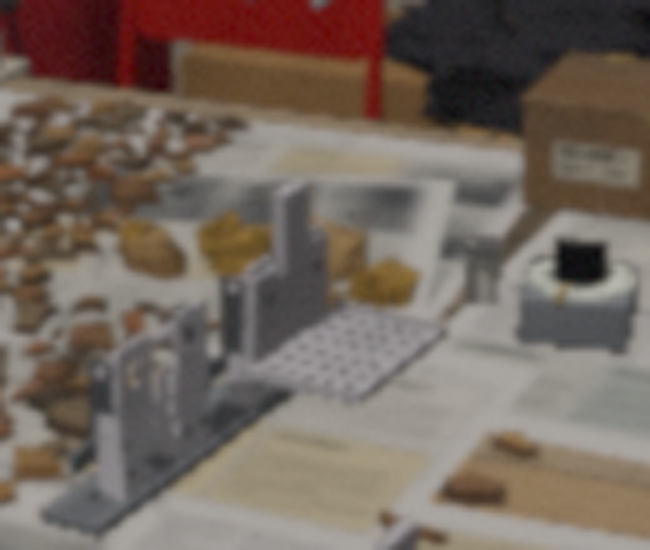

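Shelf one hangs in the right bay. Now to the near shelf.

{"op": "jog_arm", "data": {"plan": [[[-0.3355,0.02,0.4282],[0,0.0017,0],0.4],[[-0.3355,0.02,0.4282],[0,0.0017,0],0.4],[[-0.3355,0.02,0.4282],[0,0.0017,0],0.4],[[-0.3355,0.02,0.4282],[0,0.0017,0],0.4],[[-0.3355,0.02,0.4282],[0,0.0017,0],0.4],[[-0.3355,0.02,0.4282],[0,0.0017,0],0.4],[[-0.3355,0.02,0.4282],[0,0.0017,0],0.4],[[-0.3355,0.02,0.4282],[0,0.0017,0],0.4],[[-0.3355,0.02,0.4282],[0,0.0017,0],0.4],[[-0.3355,0.02,0.4282],[0,0.0017,0],0.4]]}}

```text
t: 14.55
ee_pos: [397.2, 241.1, 284.5]
eef_rot: [0.706, -0.05, 0.048, -0.705]
contact_force: [-0.7, -0.2, -0.6]
width: 56.4
```

```bash
python3 - <<'E'
from h import *
st();go(400,238.5,160,-.142)
im=save('top','pics/t10.png');im=save('side','pics/s11.png')
E
```

```text
t 14.55 pos [397.2 241.1 284.5] yaw -0.1378 tilt [-0.0032 -0.0014] F [-0.7 -0.2 -0.6] Tq [-0.03 -0.09  0.  ] w 56.4 q [0.47 0.06 1.62 0.   1.46 0.6 ]
shift [0.0044, 0.1556, -0.0025] turn [0.0006, 0.0013, -0.001] rows>= 2.5
```

{"op": "jog_arm", "data": {"plan": [[[0.0044,0.05,-0.0025],[0,0.0013,0],0.4],[[0.0044,0.1,-0.0025],[0,0.0013,0],0.4],[[0.0044,0.15,-0.0025],[0,0.0013,0],0.4],[[0.0044,0.1556,-0.0025],[0,0.0013,0],0.4],[[0.0044,0.1556,-0.0025],[0,0.0013,0],0.4]]}}

```text
t: 15.15
ee_pos: [402.3, 235.2, 160.4]
eef_rot: [0.706, -0.053, 0.05, -0.704]
contact_force: [-0.0, 1.2, 0.5]
width: 56.7
```

```bash
python3 - <<'E'
from h import *
st();go(400,238.5,88.5,-.142)
im=save('side','pics/s12.png')
s=manip.read_state();x,y,z=s['ee_pos'];w=s['width']/2
L=[]
for q in(1,-1):
    L.append([[q*w,-8,z],[q*w,8,z],[q*(w+12.5),8,z],[q*(w+12.5),-8,z]])
overlay('side',im,'pics/s12o.png',(290,160,390,280),5,[([x,y,-.142],L,(0,255,0)),([406.96,235.96,-.137],shelfpolys(),(0,0,255))])
E
```

```text
t 15.15 pos [402.3 235.2 160.4] yaw -0.1458 tilt [-0.004  -0.0026] F [-0.   1.2  0.5] Tq [-0.01 -0.07  0.01] w 56.7 q [ 0.45  0.16  1.8  -0.    1.18  0.6 ]
shift [-0.0031, 0.0898, 0.0039] turn [0.001, -0.0012, -0.0011] rows>= 1.4
```

View pics/s12o.png

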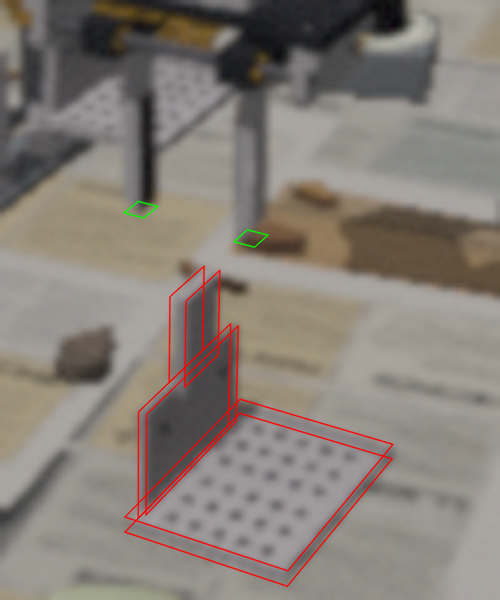

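{"op": "jog_arm", "data": {"plan": [[[-0.0031,0.045,0.0039],[0.001,-0.0012,-0.0011],0.4],[[-0.0031,0.0898,0.0039],[0.001,-0.0012,-0.0011],0.4],[[-0.0031,0.0898,0.0039],[0.001,-0.0012,-0.0011],0.4],[[-0.0031,0.0898,0.0039],[0.001,-0.0012,-0.0011],0.4]]}}

```text
t: 15.6
ee_pos: [401.7, 239.3, 91.8]
eef_rot: [-0.705, 0.049, -0.051, 0.706]
contact_force: [-0.8, 0.7, 0.6]
width: 56.5
```

```bash
python3 - <<'E'
from h import *
st();go(400,238.5,88.5,-.142)
im=save('side','pics/s13.png')
cv2.imwrite('pics/s13c.png',cv2.resize(im[160:280,290:390,::-1],None,fx=5,fy=5,interpolation=cv2.INTER_CUBIC))
E
```

```text
t 15.6 pos [401.7 239.3  91.8] yaw -0.1419 tilt [0.0038 0.0019] F [-0.8  0.7  0.6] Tq [-0.1 -0.1  0. ] w 56.5 q [0.46 0.25 1.87 0.   1.01 0.6 ]
shift [-0.0019, 0.0041, -0.0013] turn [-0.0008, 0.0, 0.0011] rows>= 0.1
```

View pics/s13c.png

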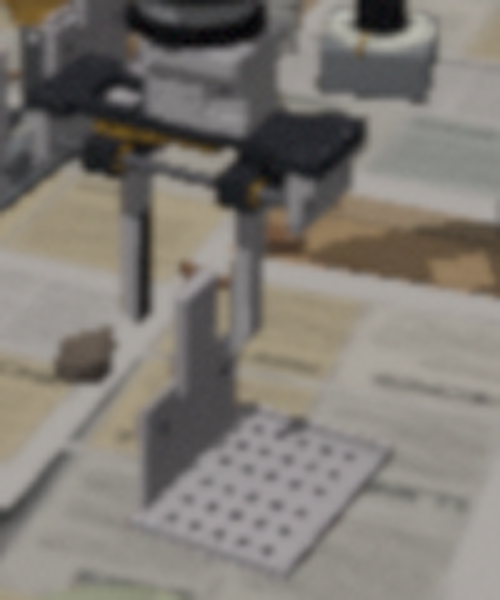

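{"op": "jog_arm", "data": {"plan": [[[-0.0015,0.004,-0.001],[-0.0008,0,0.0011],0.6],[[-0.0015,0.004,-0.001],[-0.0008,0,0.0011],0.8],[[-0.0015,0.004,-0.001],[-0.0008,0,0.0011],1],[[-0.0015,0.004,-0.001],[-0.0008,0,0.0011],1],[[-0.0015,0.004,-0.001],[-0.0008,0,0.0011],1],[[-0.0015,0.004,-0.001],[-0.0008,0,0.0011],1],[[-0.0015,0.004,-0.001],[-0.0008,0,0.0011],1]], "force": 15}}

```text
t: 16.35
ee_pos: [400.7, 238.9, 89.1]
eef_rot: [-0.705, 0.05, -0.051, 0.706]
contact_force: [0.8, -0.3, -0.1]
width: 10.0
```

```bash
python3 - <<'E'
from h import *
st()
imgs={'side':save('side','pics/s14.png')}
print(edgefit(imgs,shelfsegs(),[407,236,-.14],{'side':1},(6,6,.06)))
E
```

```text
t 16.35 pos [400.7 238.9  89.1] yaw -0.1419 tilt [0.0012 0.0006] F [ 0.8 -0.3 -0.1] Tq [ 0.05 -0.01  0.01] w 10.0 q [ 0.46  0.25  1.87 -0.    1.01  0.6 ]
(array([ 4.09000946e+02,  2.36817686e+02, -1.24994727e-01]), np.float64(11.665048599243164))
```

{"op": "jog_arm", "data": {"plan": [[[0,0,0],[0,0,0],1],[[0,-0.06,0],[0,0,0],1],[[0,-0.12,0],[0,0,0],1],[[0,-0.14,0],[0,0,0],1],[[0,-0.14,0],[0,0,0],1]], "force": 50}}

```text
t: 16.9
ee_pos: [401.3, 239.2, 203.1]
eef_rot: [-0.704, 0.048, -0.052, 0.706]
contact_force: [0.3, 0.1, -2.8]
width: 9.6
```

```bash
python3 - <<'E'
from h import *
st();go(595,31.5,200,-.138)
E
```

```text
t 16.9 pos [401.3 239.2 203.1] yaw -0.1419 tilt [0.0049 0.0024] F [ 0.3  0.1 -2.8] Tq [-0.03 -0.1  -0.  ] w 9.6 q [0.46 0.11 1.75 0.   1.27 0.6 ]
shift [0.2764, 0.0044, -0.2228] turn [-0.001, -0.0012, 0.0014] rows>= 5.7
```

{"op": "jog_arm", "data": {"plan": [[[0.05,0.003,-0.04],[-0.001,-0.0012,0.0014],1],[[0.1,0.004,-0.08],[-0.001,-0.0012,0.0014],1],[[0.15,0.0044,-0.12],[-0.001,-0.0012,0.0014],1],[[0.2,0.0044,-0.16],[-0.001,-0.0012,0.0014],1],[[0.24,0.0044,-0.19],[-0.001,-0.0012,0.0014],1],[[0.265,0.0044,-0.215],[-0.001,-0.0012,0.0014],1],[[0.2764,0.0044,-0.2228],[-0.001,-0.0012,0.0014],1],[[0.2764,0.0044,-0.2228],[-0.001,-0.0012,0.0014],1],[[0.2764,0.0044,-0.2228],[-0.001,-0.0012,0.0014],1]]}}

```text
t: 17.8
ee_pos: [594.2, 32.5, 199.1]
eef_rot: [-0.705, 0.049, -0.048, 0.705]
contact_force: [-0.6, -0.8, -2.8]
width: 9.8
```

```bash
python3 - <<'E'
from h import *
st();go(600.4,30.8,146,-.138)
E
```

```text
t 17.8 pos [594.2  32.5 199.1] yaw -0.1375 tilt [-0.0015  0.0001] F [-0.6 -0.8 -2.8] Tq [-0.02 -0.1  -0.01] w 9.8 q [-0.01  0.41  1.39  0.    1.34  0.13]
shift [0.008, 0.0664, -0.001] turn [0.0, 0.0002, -0.0005] rows>= 1.1
```

{"op": "jog_arm", "data": {"plan": [[[0.008,0.03,-0.001],[0,0.0002,-0.0005],1],[[0.008,0.06,-0.001],[0,0.0002,-0.0005],1],[[0.008,0.0664,-0.001],[0,0.0002,-0.0005],1],[[0.008,0.0664,-0.001],[0,0.0002,-0.0005],1],[[0.008,0.0664,-0.001],[0,0.0002,-0.0005],1]]}}

```text
t: 18.3
ee_pos: [600.6, 31.4, 147.4]
eef_rot: [-0.705, 0.048, -0.049, 0.705]
contact_force: [-0.3, 0.1, -2.0]
width: 9.5
```

```bash
python3 - <<'E'
from h import *
st();go(632,26.4,146,-.138)
im=save('side','pics/s15.png')
s=manip.read_state();x,y,z=s['ee_pos']
overlay('side',im,'pics/s15o.png',(255,130,355,220),7,[([x+3.3+4.95,y-1.4-.69,-.138],shelfpolys(z-89.1),(0,255,0)),([634.1,-58.3,-.139],rackpolys(),(0,255,255))])
E
```

```text
t 18.3 pos [600.6  31.4 147.4] yaw -0.1374 tilt [ 0.0018 -0.    ] F [-0.3  0.1 -2. ] Tq [-0.05 -0.1  -0.  ] w 9.5 q [-0.01  0.46  1.44 -0.    1.24  0.13]
shift [0.0397, 0.0018, -0.0008] turn [-0.0001, 0.0002, 0.0006] rows>= 0.6
```

View pics/s15o.png

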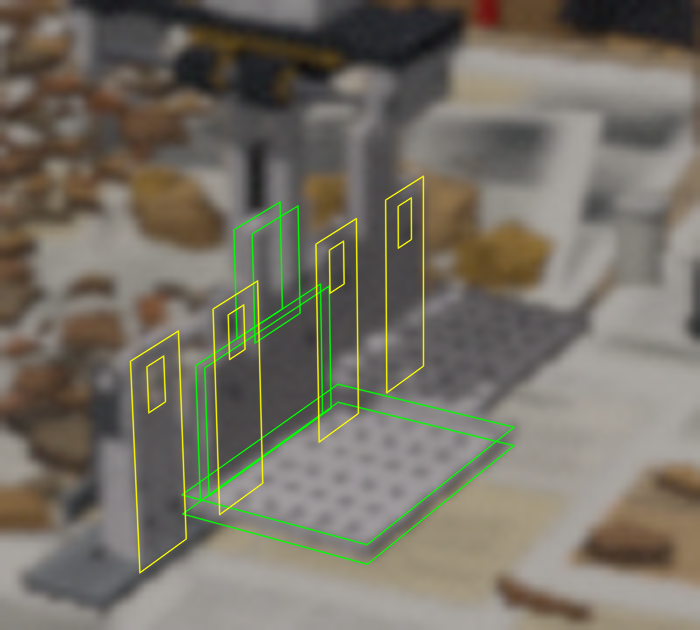

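{"op": "jog_arm", "data": {"plan": [[[0.008,0.0018,-0.0008],[0,0,0],1],[[0.016,0.0018,-0.0008],[0,0,0],1],[[0.022,0.0018,-0.0008],[0,0,0],1],[[0.028,0.0018,-0.0008],[0,0,0],1],[[0.033,0.0018,-0.0008],[0,0,0],1],[[0.037,0.0018,-0.0008],[0,0,0],1],[[0.0397,0.0018,-0.0008],[0,0,0],1],[[0.0397,0.0018,-0.0008],[0,0,0],1]]}}

```text
t: 19.15
ee_pos: [632.3, 26.2, 146.0]
eef_rot: [-0.705, 0.048, -0.049, 0.705]
contact_force: [-0.6, 0.1, -2.5]
width: 9.5
```

```bash
python3 - <<'E'
from h import *
st();go(641,25.1,146,-.138)
E
```

```text
t 19.15 pos [632.3  26.2 146. ] yaw -0.1377 tilt [ 0.0021 -0.0001] F [-0.6  0.1 -2.5] Tq [-0.08 -0.1  -0.01] w 9.5 q [-0.02  0.53  1.34 -0.    1.27  0.12]
shift [0.011, 0.0001, 0.0002] turn [-0.0001, 0.0001, 0.0007] rows>= 0.2
```

{"op": "jog_arm", "data": {"plan": [[[0.0035,0,0],[0,0,0],1],[[0.007,0,0],[0,0,0],1],[[0.01,0,0],[0,0,0],1],[[0.012,0,0],[0,0,0],1],[[0.012,0,0],[0,0,0],1]]}}

```text
t: 19.65
ee_pos: [640.6, 25.1, 146.1]
eef_rot: [-0.705, 0.049, -0.048, 0.705]
contact_force: [-12.0, 0.1, 5.2]
width: 9.6
```

```bash
python3 - <<'E'
from h import *
st()
E
```

```text
t 19.65 pos [640.6  25.1 146.1] yaw -0.1376 tilt [-0.0019  0.0003] F [-12.    0.1   5.2] Tq [ 0.21  2.68 -0.07] w 9.6 q [-0.02  0.55  1.3   0.    1.29  0.12]
```

{"op": "jog_arm", "data": {"plan": [[[0.001,0,0],[0,0,0],1],[[0,0,0],[0,0,0],1],[[0,0.004,0],[0,0,0],1],[[0,0.008,0],[0,0,0],1],[[0,0.012,0],[0,0,0],1],[[0,0.012,0],[0,0,0],1]]}}

```text
t: 20.25
ee_pos: [640.5, 25.1, 135.6]
eef_rot: [-0.705, 0.05, -0.048, 0.705]
contact_force: [-2.5, 0.4, -3.5]
width: 9.8
```

```bash
python3 - <<'E'
from h import *
st()
E
```

```text
t 20.25 pos [640.5  25.1 135.6] yaw -0.1376 tilt [-0.0027  0.0002] F [-2.5  0.4 -3.5] Tq [ 0.06  0.38 -0.05] w 9.8 q [-0.02  0.56  1.31  0.    1.27  0.12]
```

{"op": "jog_arm", "data": {"plan": [[[0,0.0015,0],[0,0,0],1],[[0,0.003,0],[0,0,0],1],[[0,0.0045,0],[0,0,0],1],[[0,0.006,0],[0,0,0],1],[[0,0.0065,0],[0,0,0],1],[[0,0.0065,0],[0,0,0],1]]}}

```text
t: 20.85
ee_pos: [640.6, 25.1, 133.9]
eef_rot: [-0.705, 0.049, -0.048, 0.705]
contact_force: [-17.3, 0.9, 26.1]
width: 9.9
```

```bash
python3 - <<'E'
from h import *
st()
E
```

```text
t 20.85 pos [640.6  25.1 133.9] yaw -0.1376 tilt [-0.0007  0.0002] F [-17.3   0.9  26.1] Tq [ 0.11  3.66 -0.01] w 9.9 q [-0.02  0.56  1.32  0.    1.26  0.12]
```

{"op": "jog_arm", "data": {"plan": [[[-0.0005,0,0],[0,0,0],1],[[-0.0005,-0.002,0],[0,0,0],1],[[-0.0005,-0.004,0],[0,0,0],1],[[-0.0005,-0.0055,0],[0,0,0],1],[[-0.0005,-0.0055,0],[0,0,0],1]]}}

```text
t: 21.35
ee_pos: [639.8, 25.1, 137.4]
eef_rot: [-0.705, 0.049, -0.048, 0.705]
contact_force: [-1.5, 0.3, -8.0]
width: 9.6
```

```bash
python3 - <<'E'
from h import *
st()
E
```

```text
t 21.35 pos [639.8  25.1 137.4] yaw -0.1376 tilt [-0.0024  0.0002] F [-1.5  0.3 -8. ] Tq [ 0.03  0.34 -0.01] w 9.6 q [-0.02  0.56  1.31  0.    1.27  0.12]
```

{"op": "jog_arm", "data": {"plan": [[[0.0008,0.003,0],[0,0,0],1],[[0.0008,0.006,0],[0,0,0],1],[[0.0008,0.0075,0],[0,0,0],1],[[0.0008,0.008,0],[0,0,0],1],[[0.0008,0.0045,0],[0,0,0],1],[[0.0008,0.0045,0],[0,0,0],0.7],[[0.0008,0.0045,0],[0,0,0],0.7],[[0.0008,0.0045,0],[0,0,0],0.7],[[0.0008,0.0045,0],[0,0,0],0.7]]}}

```text
t: 22.25
ee_pos: [640.5, 25.0, 133.7]
eef_rot: [-0.705, 0.049, -0.048, 0.705]
contact_force: [0.8, 0.3, -0.0]
width: 28.0
```

```bash
python3 - <<'E'
from h import *
st()
E
```

```text
t 22.25 pos [640.5  25.  133.7] yaw -0.1376 tilt [-0.0022  0.0002] F [ 0.8  0.3 -0. ] Tq [-0.03  0.01 -0.01] w 28.0 q [-0.02  0.56  1.32  0.    1.26  0.12]
```

{"op": "jog_arm", "data": {"plan": [[[0,-0.05,0],[0,0,0],0.7],[[0,-0.1,0],[0,0,0],0.7],[[0,-0.16,0],[0,0,0],0.5],[[0,-0.22,0],[0,0,0],0.4],[[0,-0.24,0],[0,0,0],0.4]]}}

```text
t: 22.75
ee_pos: [641.6, 25.0, 331.5]
eef_rot: [-0.705, 0.047, -0.05, 0.706]
contact_force: [0.5, -0.1, -0.6]
width: 48.7
```

```bash
python3 - <<'E'
from h import *
st();go(440,300,330,-.138);go(450,300,330,-1.709)
E
```

```text
t 22.75 pos [641.6  25.  331.5] yaw -0.1375 tilt [0.0054 0.    ] F [ 0.5 -0.1 -0.6] Tq [-0.06 -0.05 -0.01] w 48.7 q [-0.02  0.46  1.01  0.    1.66  0.12]
shift [-0.2967, 0.0006, 0.306] turn [-0.0002, 0.0002, 0.0017] rows>= 6.8
shift [-0.2843, 0.0007, 0.3077] turn [-0.0015, 0.5002, 0.0011] rows>= 10.5
```

```bash
python3 - <<'E'
from h import *
go(420,320,330,1.433)
E
```

```text
shift [-0.3249, 0.0005, 0.3273] turn [0.0011, -0.4999, 0.0015] rows>= 10.5
```

{"op": "jog_arm", "data": {"plan": [[[-0.32,0,0.33],[0,-0.5,0],0.4],[[-0.32,0,0.33],[0,-0.5,0],0.4],[[-0.32,0,0.33],[0,-0.5,0],0.4],[[-0.32,0,0.33],[0,-0.5,0],0.4],[[-0.32,0,0.33],[0,-0.5,0],0.4],[[-0.32,0,0.33],[0,-0.5,0],0.4],[[-0.32,0,0.33],[0,-0.5,0],0.4],[[-0.32,0,0.33],[0,-0.5,0],0.4],[[-0.32,0,0.33],[0,-0.5,0],0.4],[[-0.32,0,0.33],[0,-0.5,0],0.4]]}}

```text
t: 23.75
ee_pos: [423.8, 322.3, 330.5]
eef_rot: [0.549, 0.449, -0.446, -0.546]
contact_force: [-0.5, 0.0, 1.1]
width: 56.3
```

```bash
python3 - <<'E'
from h import *
st()
im=save('top','pics/t16.png');im2=save('side','pics/s16.png')
cv2.imwrite('pics/t16c.png',cv2.resize(im[140:260,290:480,::-1],None,fx=4,fy=4,interpolation=cv2.INTER_CUBIC))
cv2.imwrite('pics/s16c.png',cv2.resize(im2[130:250,240:400,::-1],None,fx=5,fy=5,interpolation=cv2.INTER_CUBIC))
E
```

```text
t 23.75 pos [423.8 322.3 330.5] yaw 1.3701 tilt [0.0055 0.    ] F [-0.5  0.   1.1] Tq [ 0.05 -0.15 -0.  ] w 56.3 q [ 0.58  0.19  1.37 -0.    1.58 -0.79]
```

View pics/t16c.png

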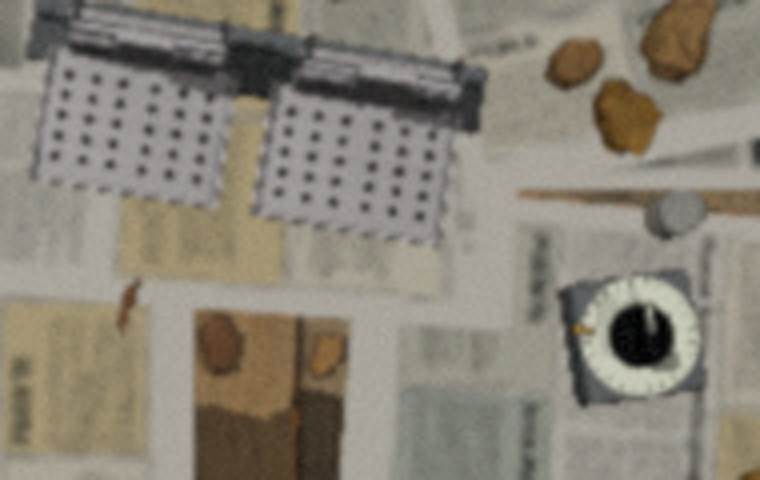

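View pics/s16c.png

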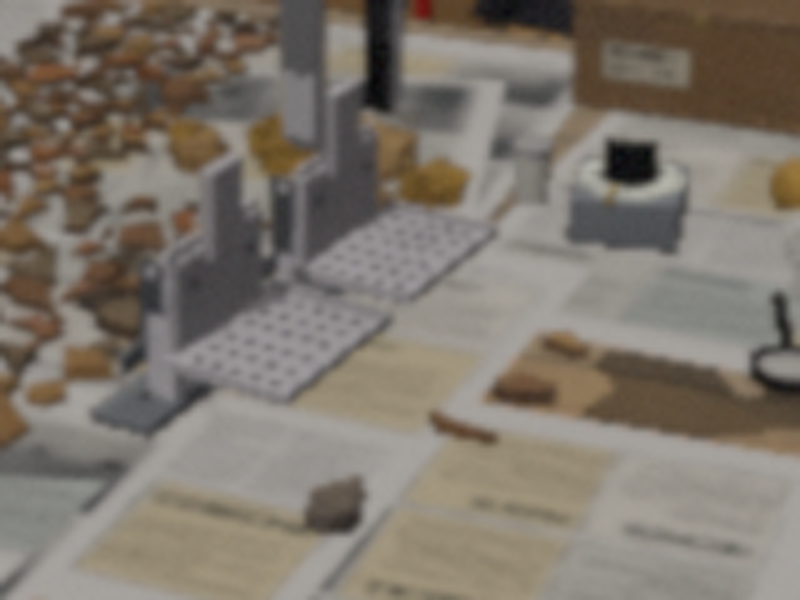

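```bash
python3 - <<'E'
from h import *
im=cv2.imread('pics/t16.png')
cv2.imwrite('pics/t16d.png',cv2.resize(im[200:245,305:385],None,fx=10,fy=10,interpolation=cv2.INTER_CUBIC))
for n in('top','side'):
    for th in('sherd_1',):
        for r in models.trace(n,th):
            ys,xs=np.nonzero(r['region']);print(n,r['extent'],round(r['confidence'],2),xs.mean().round(1),ys.mean().round(1),len(xs))
E
```

```text
top [339.2, 221.4, 8.5, 10.1] 0.49 343.6 224.7 98
top [368.6, 221.6, 4.2, 8.8] 0.43 371.1 227.5 35
top [318.7, 212.1, 3.8, 2.8] 0.38 321.0 214.5 2
side [329.3, 209.6, 9.2, 8.5] 0.63 331.3 215.1 71
side [336.1, 205.6, 18.0, 7.0] 0.52 344.8 207.5 64
```

View pics/t16d.png

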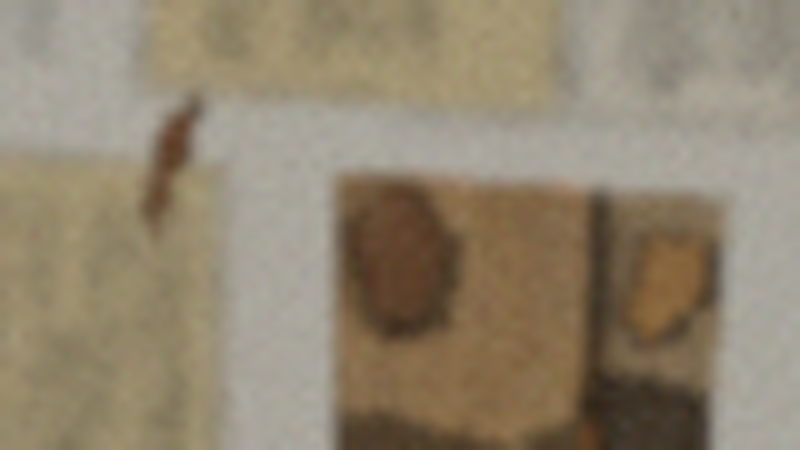

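```bash
python3 - <<'E'
from h import *
im=cv2.imread('pics/s16.png')
cv2.imwrite('pics/s16d.png',cv2.resize(im[190:225,315:375],None,fx=12,fy=12,interpolation=cv2.INTER_CUBIC))
P=atz('top',[[322.5,216.5],[325,209.5],[320,223.5],[345,225.7],[372.2,228.5]],6);print(P.round(1))
P=atz('side',[[344.8,209],[331.3,206]],6);print(P.round(1))
E
```

```text
[[ 467.2   29.2    6. ]
 [ 488.2   22.3    6. ]
 [ 446.3   36.     6. ]
 [ 441.9  -38.1    6. ]
 [ 436.  -118.8    6. ]]
[[440.2 -32.7   6. ]
 [490.7 -36.3   6. ]]
```

View pics/s16d.png

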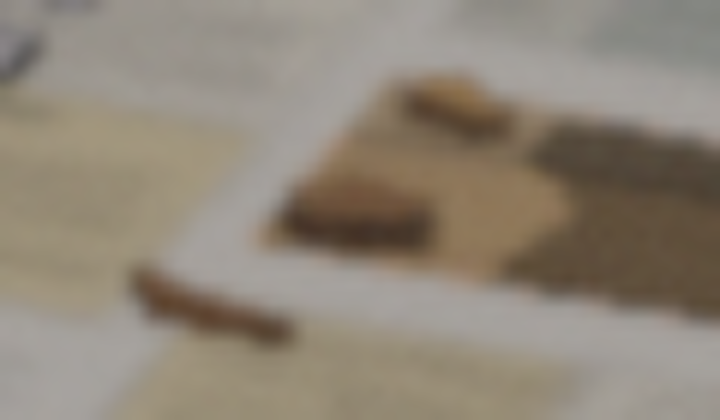

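```bash
python3 - <<'E'
from h import *
def g(n,uv,z=6): return atz(n,uv,z).round(1)
s=lambda a,b:[315+a/12-.5,190+b/12-.5]
print('s1 ends',g('side',[s(135,275),s(295,335),s(212,308)]))
print('s2 l r',g('side',[s(285,215),s(430,225),s(355,212)]))
print('s3',g('side',[s(405,95),s(510,115),s(460,105)]))
E
```

```text
s1 ends [[492.3  14.4   6. ]
 [439.2  30.4   6. ]
 [465.7  24.4   6. ]]
s2 l r [[464.9 -35.3   6. ]
 [424.2 -44.9   6. ]
 [446.7 -44.5   6. ]]
s3 [[ 456.5 -121.5    6. ]
 [ 423.2 -120.4    6. ]
 [ 439.1 -121.2    6. ]]
```

```bash
cat > seg.py <<'E'
from h import *
import sys
im=cv2.imread(sys.argv[1]).astype(np.float32)
im=cv2.GaussianBlur(im,(0,0),.7)
x0,y0,x1,y1=305,200,385,245
c=cv2.resize(im[y0:y1,x0:x1],None,fx=8,fy=8,interpolation=cv2.INTER_CUBIC)
lab=cv2.cvtColor(np.clip(c/255,0,1),cv2.COLOR_BGR2LAB)
seeds=[tuple(map(float,a.split(','))) for a in sys.argv[2:]]
vis=c.copy()
for u,v in seeds:
    U,V=int((u-x0+.5)*8),int((v-y0+.5)*8)
    col=lab[V-6:V+7,U-6:U+7].reshape(-1,3).mean(0)
    # local bg: ring
    yy,xx=np.mgrid[:lab.shape[0],:lab.shape[1]];rr=np.hypot(xx-U,yy-V)
    bg=np.median(lab[(rr>95)&(rr<125)],0)
    d=np.linalg.norm((lab-col)*[.6,1,1],axis=2);db=np.linalg.norm((lab-bg)*[.6,1,1],axis=2)
    m=((d<db)&(rr<110)).astype(np.uint8)
    n,l,stt,cen=cv2.connectedComponentsWithStats(m)
    k=l[V,U];m=(l==k).astype(np.uint8)
    cs=cv2.findContours(m,0,2)[0];cs=max(cs,key=cv2.contourArea)
    cv2.drawContours(vis,[cs],-1,(0,255,0),1)
    pts=cs.reshape(-1,2)/8-.5+[x0,y0]
    W=atz('top',pts,6)[:,:2].astype(np.float32)
    r=cv2.minAreaRect(W);
    M=cv2.moments(W.reshape(-1,1,2));
    mu=np.array([[M['mu20'],M['mu11']],[M['mu11'],M['mu02']]])/M['m00'];ev,E=np.linalg.eigh(mu);a=np.arctan2(E[1,1],E[0,1]);a=(a+np.pi/2)%np.pi-np.pi/2
    print((u,v),'rect',np.round(r[0],1),np.round(r[1],1),round(r[2],1),'pca yaw',round(a,3),'4sig',(4*np.sqrt(ev[::-1])).round(1),'cen',round(M['m10']/M['m00'],1),round(M['m01']/M['m00'],1))
cv2.imwrite('pics/seg.png',vis)
E
python3 seg.py pics/t16.png 322.3,215.5 345,225.7 372,228.5
```

```text
(322.3, 215.5) rect [467.7  33. ] [10.8 39.5] 74.9 pca yaw -0.262 4sig [40.4 10.6] cen 466.9 33.2
(345.0, 225.7) rect [434.6 -48.7] [64.6 60. ] 1.6 pca yaw -0.458 4sig [69.8 62.5] cen 436.0 -46.4
(372.0, 228.5) rect [ 431.6 -102.6] [50.8 61. ] 85.5 pca yaw -0.21 4sig [57.8 54.3] cen 434.6 -103.5[ WARN:0@1.207] global loadsave.cpp:1063 imwrite_ Unsupported depth image for selected encoder is fallbacked to CV_8U.
```

View pics/seg.png

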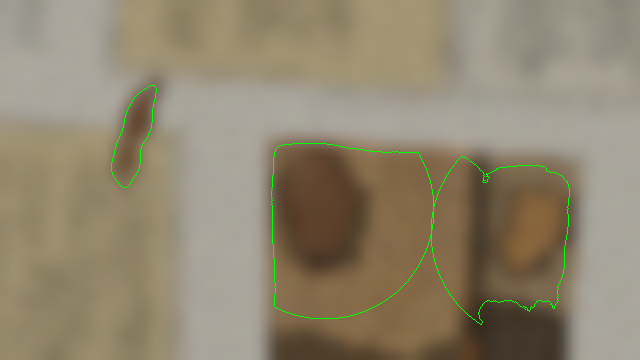

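```bash
python3 - <<'E'
from h import *
go(466.5,28,150,1.27)
E
```

```text
shift [-0.3477, 0.2258, -0.128] turn [0.0016, 0.0279, 0.0004] rows>= 6.9
```

{"op": "jog_arm", "data": {"plan": [[[-0.05,0.03,0.01],[0,0.03,0],0.4],[[-0.11,0.06,0.02],[0,0.03,0],0.4],[[-0.17,0.1,0.03],[0,0.03,0],0.4],[[-0.23,0.15,0.05],[0,0.03,0],0.4],[[-0.3,0.2,0.08],[0,0.03,0],0.4]], "force": 20}}

```text
t: 24.45
ee_pos: [333.5, 133.1, 196.8]
eef_rot: [0.573, 0.418, -0.415, -0.57]
contact_force: [1.4, -0.1, -0.0]
width: 56.4
```

```bash
python3 - <<'E'
from h import *
st();go(466.5,28,80,1.27)
E
```

```text
t 24.45 pos [333.5 133.1 196.8] yaw 1.2584 tilt [ 0.0056 -0.0001] F [ 1.4 -0.1 -0. ] Tq [ 0.01 -0.18  0.02] w 56.4 q [ 0.28 -0.14  2.02 -0.    1.26 -0.98]
shift [-0.0741, 0.147, -0.1978] turn [0.0017, -0.0037, 0.0005] rows>= 4.1
```

{"op": "jog_arm", "data": {"plan": [[[-0.02,0.03,-0.05],[0,0,0],0.4],[[-0.04,0.07,-0.1],[0,-0.003,0],0.4],[[-0.06,0.12,-0.16],[0,-0.0037,0],0.4],[[-0.0741,0.147,-0.1978],[0.0017,-0.0037,0.0005],0.4],[[-0.0741,0.147,-0.1978],[0.0017,-0.0037,0.0005],0.4],[[-0.0741,0.147,-0.1978],[0.0017,-0.0037,0.0005],0.4],[[-0.0741,0.147,-0.1978],[0.0017,-0.0037,0.0005],0.4]]}}

```text
t: 25.15
ee_pos: [466.3, 28.5, 80.9]
eef_rot: [0.57, 0.419, -0.419, -0.569]
contact_force: [-0.4, 0.4, -0.2]
width: 56.5
```

```bash
python3 - <<'E'
from h import *
st();go(466.5,28,3,1.27)
im=save('side','pics/s17.png')
s=manip.read_state();x,y,z=s['ee_pos'];w=s['width']/2
cv2.imwrite('pics/s17c.png',cv2.resize(im[150:240,290:390,::-1],None,fx=6,fy=6,interpolation=cv2.INTER_CUBIC))
E
```

```text
t 25.15 pos [466.3  28.5  80.9] yaw 1.2685 tilt [0.001  0.0001] F [-0.4  0.4 -0.2] Tq [ 0.08 -0.13  0.01] w 56.5 q [-0.02  0.27  1.88  0.    0.99 -1.29]
shift [-0.0005, 0.0973, -0.0003] turn [0.0003, -0.0005, 0.0001] rows>= 1.6
```

View pics/s17c.png

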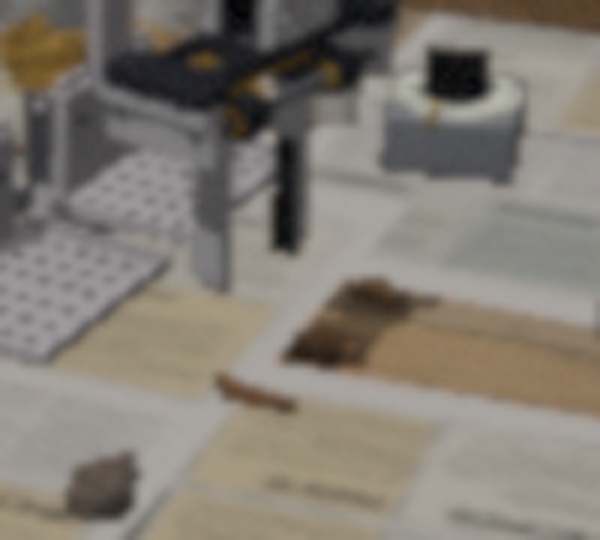

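{"op": "jog_arm", "data": {"plan": [[[-0.0005,0.04,0],[0,0,0],0.4],[[-0.0005,0.075,0],[0,0,0],0.4],[[-0.0005,0.09,0],[0,0,0],0.4],[[-0.0005,0.094,0],[0,0,0],0.4],[[-0.0005,0.0965,0],[0,0,0],0.4],[[-0.0005,0.0965,0],[0,0,0],0.4]]}}

```text
t: 25.8
ee_pos: [467.0, 28.5, 5.1]
eef_rot: [0.57, 0.42, -0.418, -0.569]
contact_force: [0.3, -0.2, 0.7]
width: 56.3
```

```bash
python3 - <<'E'
from h import *
st()
im=save('side','pics/s18.png')
cv2.imwrite('pics/s18c.png',cv2.resize(im[160:240,295:375,::-1],None,fx=7,fy=7,interpolation=cv2.INTER_CUBIC))
E
```

```text
t 25.8 pos [467.   28.5   5.1] yaw 1.2695 tilt [0.0035 0.0001] F [ 0.3 -0.2  0.7] Tq [ 0.04 -0.13  0.  ] w 56.3 q [-0.02  0.4   1.92  0.    0.82 -1.29]
```

View pics/s18c.png

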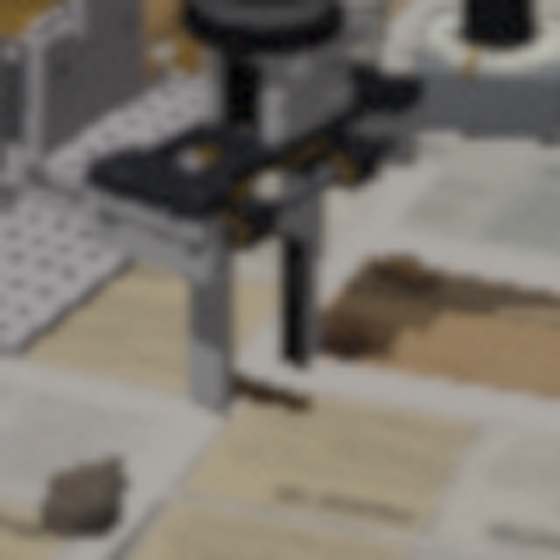

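{"op": "jog_arm", "data": {"plan": [[[0,0.0015,0],[0,0,0],0.6],[[0,0.002,0],[0,0,0],0.8],[[0,0.002,0],[0,0,0],1],[[0,0.002,0],[0,0,0],1],[[0,0.002,0],[0,0,0],1],[[0,0.002,0],[0,0,0],1]]}}

```text
t: 26.45
ee_pos: [467.0, 28.4, 3.5]
eef_rot: [0.57, 0.42, -0.418, -0.569]
contact_force: [-0.1, -0.0, 0.3]
width: 11.8
```

```bash
python3 - <<'E'
from h import *
st()
E
```

```text
t 26.45 pos [467.   28.4   3.5] yaw 1.2695 tilt [0.0036 0.0001] F [-0.1 -0.   0.3] Tq [ 0.13 -0.2   0.03] w 11.8 q [-0.02  0.41  1.92  0.    0.81 -1.29]
```

{"op": "jog_arm", "data": {"plan": [[[0,-0.02,0],[0,0,0],1],[[0,-0.06,0],[0,0,0],1],[[0,-0.11,0],[0,0,0],1],[[0,-0.16,0],[0,0,0],1],[[0,-0.19,0],[0,0,0],1],[[0,-0.19,0],[0,0,0],1]]}}

```text
t: 27.05
ee_pos: [467.8, 28.4, 158.5]
eef_rot: [0.571, 0.422, -0.417, -0.567]
contact_force: [-0.1, -0.2, -0.8]
width: 10.1
```

```bash
python3 - <<'E'
from h import *
st()
im=save('side','pics/s19.png')
cv2.imwrite('pics/s19c.png',cv2.resize(im[110:240,280:400,::-1],None,fx=4.5,fy=4.5,interpolation=cv2.INTER_CUBIC))
go(585.1,32.8,155,1.433);go(585.1,32.8,75,1.433)
E
```

```text
t 27.05 pos [467.8  28.4 158.5] yaw 1.2695 tilt [ 0.0091 -0.    ] F [-0.1 -0.2 -0.8] Tq [ 0.03 -0.16  0.04] w 10.1 q [-0.02  0.16  1.81  0.    1.16 -1.29]
shift [0.0491, 0.0025, -0.1394] turn [0.0019, -0.052, 0.0004] rows>= 2.4
shift [0.0489, 0.1025, -0.1389] turn [0.0019, -0.052, 0.0004] rows>= 2.9
```

View pics/s19c.png

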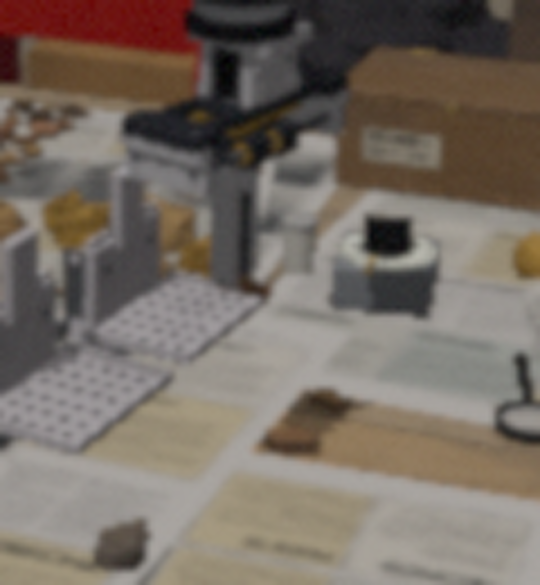

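{"op": "jog_arm", "data": {"plan": [[[0.018,0.0025,-0.05],[0,-0.02,0],1],[[0.036,0.0025,-0.1],[0.0019,-0.052,0.0004],1],[[0.0491,0.0025,-0.1394],[0.0019,-0.052,0.0004],1],[[0.0491,0.0025,-0.1394],[0.0019,-0.052,0.0004],1],[[0.0491,0.04,-0.1394],[0.0019,-0.052,0.0004],1],[[0.0489,0.08,-0.1389],[0.0019,-0.052,0.0004],1],[[0.0489,0.1025,-0.1389],[0.0019,-0.052,0.0004],1],[[0.0489,0.1025,-0.1389],[0.0019,-0.052,0.0004],1],[[0.0489,0.1025,-0.1389],[0.0019,-0.052,0.0004],1]]}}

```text
t: 28.0
ee_pos: [584.6, 32.8, 74.8]
eef_rot: [-0.533, -0.464, 0.465, 0.534]
contact_force: [-0.1, 0.2, 0.4]
width: 10.4
```

```bash
python3 - <<'E'
from h import *
st()
im=save('side','pics/s20.png')
cv2.imwrite('pics/s20c.png',cv2.resize(im[120:220,250:350,::-1],None,fx=5.5,fy=5.5,interpolation=cv2.INTER_CUBIC))
go(585.1,32.8,54,1.433)
E
```

```text
t 28.0 pos [584.6  32.8  74.8] yaw 1.4328 tilt [-0.0011  0.0001] F [-0.1  0.2  0.4] Tq [ 0.07 -0.13  0.03] w 10.4 q [-0.01  0.51  1.54  0.    1.09 -1.44]
shift [0.0001, 0.0271, 0.0001] turn [0.0002, -0.0001, 0.0] rows>= 0.4
```

View pics/s20c.png

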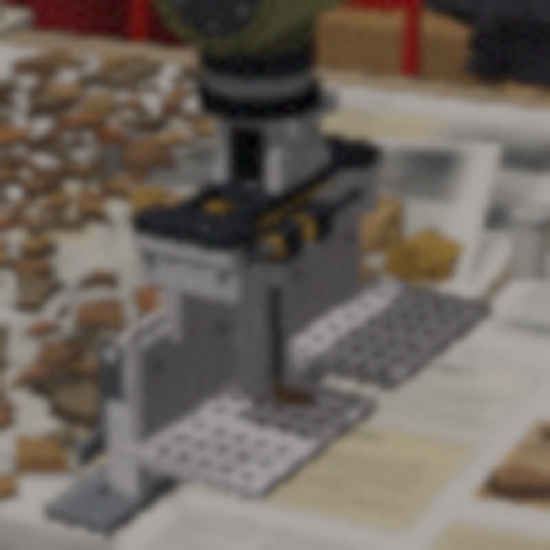

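{"op": "jog_arm", "data": {"plan": [[[0,0.015,0],[0,0,0],1],[[0,0.0255,0],[0,0,0],1],[[0,0.0265,0],[0,0,0],1],[[0,0.0275,0],[0,0,0],1],[[0,0.0275,0],[0,0,0],1]]}}

```text
t: 28.55
ee_pos: [585.2, 32.8, 53.8]
eef_rot: [0.533, 0.465, -0.464, -0.533]
contact_force: [0.6, -1.0, -0.1]
width: 10.5
```

```bash
python3 - <<'E'
from h import *
st()
E
```

```text
t 28.55 pos [585.2  32.8  53.8] yaw 1.4327 tilt [0.0007 0.0001] F [ 0.6 -1.  -0.1] Tq [ 0.09 -0.1   0.03] w 10.5 q [-0.01  0.54  1.56  0.    1.04 -1.44]
```

{"op": "jog_arm", "data": {"plan": [[[0,0.0015,0],[0,0,0],1],[[0,0.003,0],[0,0,0],1],[[0,0.004,0],[0,0,0],1],[[0,0.004,0],[0,0,0],1]]}}

```text
t: 28.95
ee_pos: [585.3, 32.8, 50.6]
eef_rot: [0.533, 0.465, -0.464, -0.533]
contact_force: [-0.6, 0.7, 2.1]
width: 10.2
```

```bash
python3 - <<'E'
from h import *
st()
E
```

```text
t 28.95 pos [585.3  32.8  50.6] yaw 1.4328 tilt [0.0008 0.0001] F [-0.6  0.7  2.1] Tq [ 0.08 -0.02  0.02] w 10.2 q [-0.01  0.55  1.56  0.    1.04 -1.44]
```

{"op": "jog_arm", "data": {"plan": [[[0,0.0004,0],[0,0,0],0.85],[[0,0.0004,0],[0,0,0],0.75],[[0,0.0004,0],[0,0,0],0.72],[[0,0,0],[0,0,0],0.7],[[0,-0.01,0],[0,0,0],0.7],[[0,-0.05,0],[0,0,0],0.7],[[0,-0.1,0],[0,0,0],0.5],[[0,-0.13,0],[0,0,0],0.4],[[0,-0.13,0],[0,0,0],0.4]]}}

```text
t: 29.85
ee_pos: [586.7, 32.8, 159.0]
eef_rot: [0.535, 0.466, -0.462, -0.532]
contact_force: [-1.3, -0.2, 0.6]
width: 48.9
```

```bash
python3 - <<'E'
from h import *
st()
im=save('side','pics/s21.png')
cv2.imwrite('pics/s21c.png',cv2.resize(im[120:240,250:380,::-1],None,fx=5,fy=5,interpolation=cv2.INTER_CUBIC))
go(443,-38.5,160,1.69);go(443,-38.5,80,1.69)
E
```

```text
t 29.85 pos [586.7  32.8 159. ] yaw 1.4329 tilt [0.0073 0.0001] F [-1.3 -0.2  0.6] Tq [ 0.04 -0.14 -0.05] w 48.9 q [-0.01  0.42  1.47  0.    1.24 -1.44]
shift [-0.1128, -0.0051, 0.1645] turn [0.0013, -0.0819, 0.0] rows>= 3.2
shift [-0.1128, 0.0949, 0.1649] turn [0.0013, -0.0819, 0.0] rows>= 3.5
```

View pics/s21c.png

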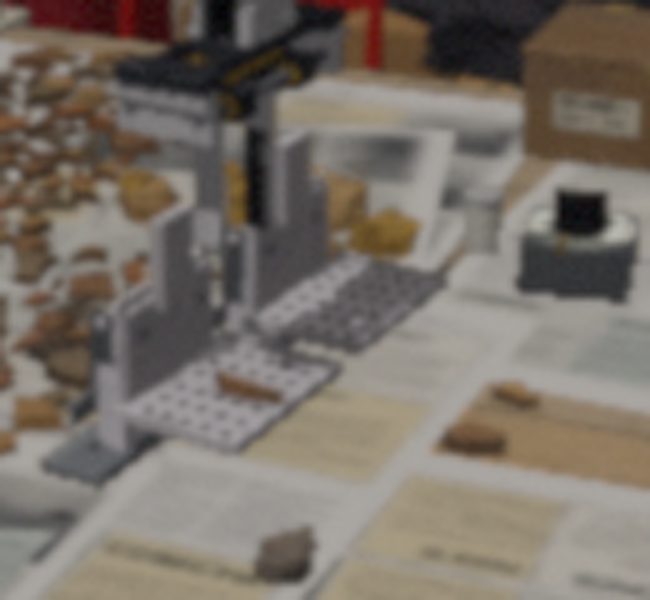

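{"op": "jog_arm", "data": {"plan": [[[-0.03,-0.005,0.045],[0,-0.03,0],0.4],[[-0.065,-0.005,0.095],[0,-0.06,0],0.4],[[-0.1,-0.005,0.145],[0.0013,-0.0819,0],0.4],[[-0.1128,0.02,0.1645],[0.0013,-0.0819,0],0.4],[[-0.1128,0.06,0.1645],[0.0013,-0.0819,0],0.4],[[-0.1128,0.0949,0.1649],[0.0013,-0.0819,0],0.4],[[-0.1128,0.0949,0.1649],[0.0013,-0.0819,0],0.4],[[-0.1128,0.0949,0.1649],[0.0013,-0.0819,0],0.4]]}}

```text
t: 30.7
ee_pos: [442.8, -38.4, 80.0]
eef_rot: [-0.469, -0.529, 0.529, 0.47]
contact_force: [-0.1, 0.3, 0.0]
width: 56.0
```

```bash
python3 - <<'E'
from h import *
st();go(443,-38.5,3.5,1.69)
im=save('side','pics/s22.png')
cv2.imwrite('pics/s22c.png',cv2.resize(im[140:230,300:390,::-1],None,fx=6,fy=6,interpolation=cv2.INTER_CUBIC))
E
```

```text
t 30.7 pos [442.8 -38.4  80. ] yaw 1.6902 tilt [-0.0016  0.0004] F [-0.1  0.3  0. ] Tq [ 0.05 -0.11 -0.  ] w 56.0 q [-0.17  0.23  1.94  0.    0.98 -1.86]
shift [-0.0002, 0.0956, -0.0004] turn [-0.0005, 0.0001, 0.0002] rows>= 1.5
```

View pics/s22c.png

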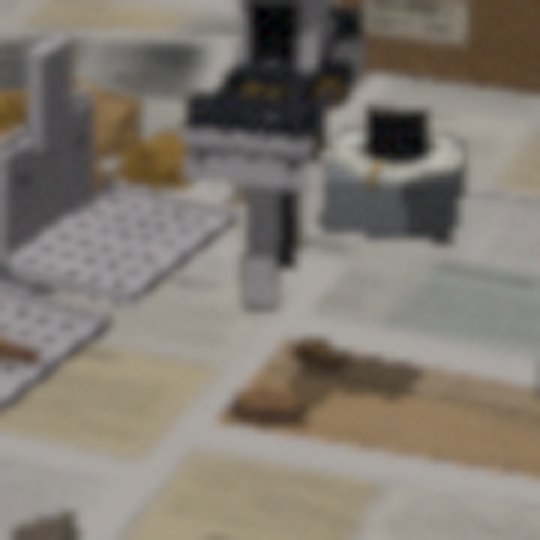

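{"op": "jog_arm", "data": {"plan": [[[0,0.04,0],[0,0,0],0.36],[[0,0.075,0],[0,0,0],0.36],[[0,0.089,0],[0,0,0],0.36],[[0,0.093,0],[0,0,0],0.36],[[0,0.0965,0],[0,0,0],0.36],[[0,0.0965,0],[0,0,0],0.36]]}}

```text
t: 31.35
ee_pos: [444.0, -38.5, 4.4]
eef_rot: [0.47, 0.529, -0.529, -0.469]
contact_force: [0.1, -0.0, -0.2]
width: 60.1
```

```bash
python3 - <<'E'
from h import *
st()
E
```

```text
t 31.35 pos [444.  -38.5   4.4] yaw 1.6903 tilt [ 0.0016 -0.0001] F [ 0.1 -0.  -0.2] Tq [ 0.09 -0.14  0.02] w 60.1 q [-0.17  0.37  1.98  0.    0.8  -1.86]
```

{"op": "jog_arm", "data": {"plan": [[[0,0,0],[0,0,0],0.5],[[0,0,0],[0,0,0],0.65],[[0,0,0],[0,0,0],0.8],[[0,0,0],[0,0,0],1],[[0,0,0],[0,0,0],1],[[0,0,0],[0,0,0],1]]}}

```text
t: 31.95
ee_pos: [444.1, -38.5, 4.5]
eef_rot: [0.47, 0.529, -0.529, -0.469]
contact_force: [-0.7, 0.8, 3.5]
width: 27.2
```

```bash
python3 - <<'E'
from h import *
st()
E
```

```text
t 31.95 pos [444.1 -38.5   4.5] yaw 1.6903 tilt [ 0.0017 -0.0001] F [-0.7  0.8  3.5] Tq [ 0.21 -0.12 -0.08] w 27.2 q [-0.17  0.37  1.98  0.    0.8  -1.86]
```

{"op": "jog_arm", "data": {"plan": [[[0,0,0],[0,0,0],1],[[0,-0.02,0],[0,0,0],1],[[0,-0.06,0],[0,0,0],1],[[0,-0.11,0],[0,0,0],1],[[0,-0.16,0],[0,0,0],1],[[0,-0.19,0],[0,0,0],1],[[0,-0.19,0],[0,0,0],1]]}}

```text
t: 32.65
ee_pos: [445.1, -38.7, 159.4]
eef_rot: [0.471, 0.53, -0.528, -0.467]
contact_force: [-0.1, 1.0, -0.1]
width: 27.4
```

```bash
python3 - <<'E'
from h import *
st()
im=save('side','pics/s23.png')
cv2.imwrite('pics/s23c.png',cv2.resize(im[110:230,290:400,::-1],None,fx=5,fy=5,interpolation=cv2.INTER_CUBIC))
go(566.5,-99.8,155,1.433);go(566.5,-99.8,75,1.433)
E
```

```text
t 32.65 pos [445.1 -38.7 159.4] yaw 1.6903 tilt [ 0.007  -0.0011] F [-0.1  1.  -0.1] Tq [ 0.08 -0.1  -0.05] w 27.4 q [-0.17  0.11  1.86  0.    1.16 -1.86]
shift [-0.0942, 0.0034, -0.1426] turn [0.0013, 0.0819, -0.0002] rows>= 2.7
shift [-0.0941, 0.1034, -0.1422] turn [0.0013, 0.0819, -0.0002] rows>= 3.2
```

View pics/s23c.png

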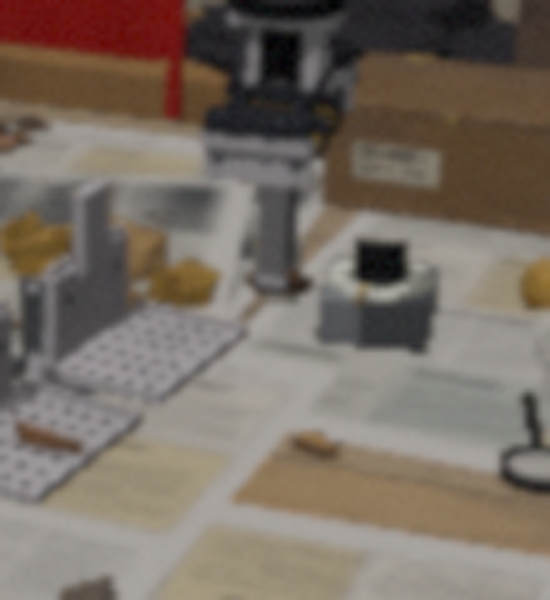

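{"op": "jog_arm", "data": {"plan": [[[-0.03,0.0034,-0.045],[0,0.03,0],1],[[-0.062,0.0034,-0.094],[0,0.06,0],1],[[-0.0942,0.0034,-0.1426],[0.0013,0.0819,-0.0002],1],[[-0.0942,0.0034,-0.1426],[0.0013,0.0819,-0.0002],1],[[-0.0942,0.04,-0.1426],[0.0013,0.0819,-0.0002],1],[[-0.0941,0.08,-0.1422],[0.0013,0.0819,-0.0002],1],[[-0.0941,0.1034,-0.1422],[0.0013,0.0819,-0.0002],1],[[-0.0941,0.1034,-0.1422],[0.0013,0.0819,-0.0002],1],[[-0.0941,0.1034,-0.1422],[0.0013,0.0819,-0.0002],1]]}}

```text
t: 33.6
ee_pos: [566.0, -99.6, 74.7]
eef_rot: [-0.533, -0.464, 0.465, 0.534]
contact_force: [0.4, -0.7, 0.1]
width: 27.4
```

```bash
python3 - <<'E'
from h import *
st()
im=save('side','pics/s24.png')
cv2.imwrite('pics/s24c.png',cv2.resize(im[120:220,270:370,::-1],None,fx=5.5,fy=5.5,interpolation=cv2.INTER_CUBIC))
go(566.5,-99.8,53,1.433)
E
```

```text
t 33.6 pos [566.  -99.6  74.7] yaw 1.4334 tilt [-0.0012  0.0004] F [ 0.4 -0.7  0.1] Tq [ 0.07 -0.16 -0.  ] w 27.4 q [-0.24  0.49  1.58  0.    1.07 -1.67]
shift [-0.0001, 0.0282, 0.0001] turn [0.0001, 0.0001, 0.0] rows>= 0.5
```

View pics/s24c.png

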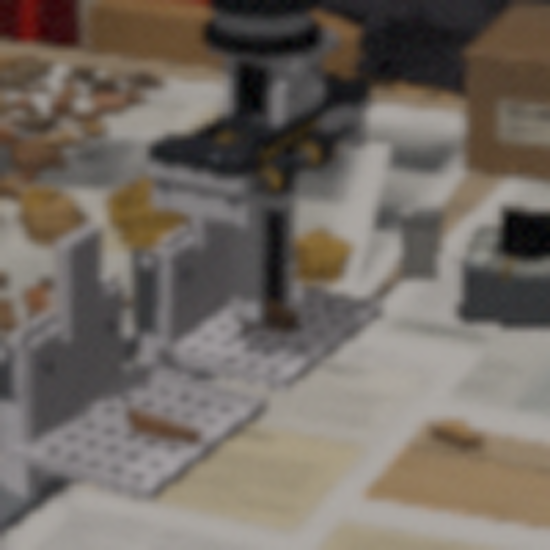

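{"op": "jog_arm", "data": {"plan": [[[0,0.015,0],[0,0,0],1],[[0,0.024,0],[0,0,0],1],[[0,0.026,0],[0,0,0],1],[[0,0.028,0],[0,0,0],1],[[0,0.029,0],[0,0,0],1],[[0,0.029,0],[0,0,0],1]]}}

```text
t: 34.25
ee_pos: [566.6, -99.7, 52.5]
eef_rot: [0.533, 0.465, -0.464, -0.533]
contact_force: [-0.3, 0.0, 0.0]
width: 26.8
```

```bash
python3 - <<'E'
from h import *
st()
E
```

```text
t 34.25 pos [566.6 -99.7  52.5] yaw 1.4333 tilt [ 0.0006 -0.0001] F [-0.3  0.   0. ] Tq [ 0.03 -0.09  0.01] w 26.8 q [-0.24  0.52  1.59  0.    1.03 -1.67]
```

{"op": "jog_arm", "data": {"plan": [[[0,0.001,0],[0,0,0],1],[[0,0.002,0],[0,0,0],1],[[0,0.0025,0],[0,0,0],1],[[0,0.0025,0],[0,0,0],1]]}}

```text
t: 34.65
ee_pos: [566.8, -99.8, 51.1]
eef_rot: [0.533, 0.465, -0.464, -0.533]
contact_force: [-3.4, 0.1, 7.0]
width: 27.6
```

```bash
python3 - <<'E'
from h import *
st()
E
```

```text
t 34.65 pos [566.8 -99.8  51.1] yaw 1.4333 tilt [ 0.0011 -0.0001] F [-3.4  0.1  7. ] Tq [0.27 0.43 0.03] w 27.6 q [-0.24  0.52  1.59  0.    1.03 -1.67]
```

Contact. Release gently and lift.

{"op": "jog_arm", "data": {"plan": [[[0,-0.0003,0],[0,0,0],0.68],[[0,-0.0003,0],[0,0,0],0.62],[[0,-0.0003,0],[0,0,0],0.59],[[0,-0.001,0],[0,0,0],0.59],[[0,-0.01,0],[0,0,0],0.59],[[0,-0.05,0],[0,0,0],0.59],[[0,-0.1,0],[0,0,0],0.5],[[0,-0.13,0],[0,0,0],0.4],[[0,-0.13,0],[0,0,0],0.4]]}}

```text
t: 35.55
ee_pos: [568.1, -100.1, 159.3]
eef_rot: [0.535, 0.466, -0.463, -0.531]
contact_force: [0.3, -1.2, -0.7]
width: 55.5
```

```bash
python3 - <<'E'
from h import *
st()
im=save('side','pics/s25.png')
cv2.imwrite('pics/s25c.png',cv2.resize(im[120:240,250:380,::-1],None,fx=5,fy=5,interpolation=cv2.INTER_CUBIC))
go(437,-119.5,160,1.27);go(437,-119.5,80,1.27)
E
```

```text
t 35.55 pos [ 568.1 -100.1  159.3] yaw 1.4333 tilt [ 0.0073 -0.0017] F [ 0.3 -1.2 -0.7] Tq [ 0.11 -0.15 -0.02] w 55.5 q [-0.24  0.39  1.5   0.    1.24 -1.67]
shift [-0.0466, -0.0047, 0.1579] turn [0.0014, 0.052, 0.0] rows>= 2.6
shift [-0.0466, 0.0953, 0.1583] turn [0.0014, 0.052, 0.0] rows>= 3.0
```

View pics/s25c.png

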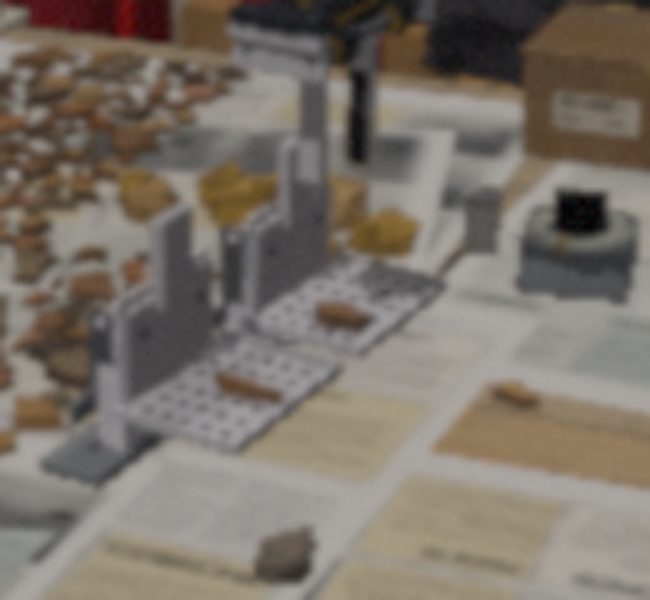

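Sherd 2 lies flat in the right tray. Now the small sherd.

{"op": "jog_arm", "data": {"plan": [[[-0.015,-0.0047,0.05],[0,0.02,0],0.4],[[-0.03,-0.0047,0.1],[0,0.04,0],0.4],[[-0.0466,-0.0047,0.15],[0.0014,0.052,0],0.4],[[-0.0466,0.02,0.1579],[0.0014,0.052,0],0.4],[[-0.0466,0.06,0.1583],[0.0014,0.052,0],0.4],[[-0.0466,0.0953,0.1583],[0.0014,0.052,0],0.4],[[-0.0466,0.0953,0.1583],[0.0014,0.052,0],0.4],[[-0.0466,0.0953,0.1583],[0.0014,0.052,0],0.4]]}}

```text
t: 36.4
ee_pos: [436.8, -119.4, 80.0]
eef_rot: [-0.569, -0.419, 0.42, 0.57]
contact_force: [-0.5, 0.4, 0.1]
width: 56.3
```

```bash
python3 - <<'E'
from h import *
st();go(437,-119.5,3.5,1.27)
im=save('side','pics/s26.png')
cv2.imwrite('pics/s26c.png',cv2.resize(im[140:230,300:390,::-1],None,fx=6,fy=6,interpolation=cv2.INTER_CUBIC))
E
```

```text
t 36.4 pos [ 436.8 -119.4   80. ] yaw 1.2699 tilt [-0.0016  0.0006] F [-0.5  0.4  0.1] Tq [ 0.04 -0.15  0.02] w 56.3 q [-0.35  0.24  1.92  0.    0.98 -1.62]
shift [-0.0, 0.0956, -0.0005] turn [-0.0006, -0.0, 0.0] rows>= 1.5
```

View pics/s26c.png

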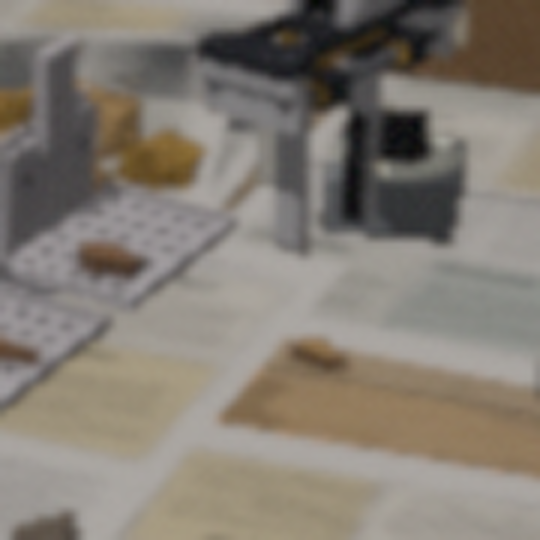

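{"op": "jog_arm", "data": {"plan": [[[0,0.04,0],[0,0,0],0.36],[[0,0.075,0],[0,0,0],0.36],[[0,0.089,0],[0,0,0],0.36],[[0,0.093,0],[0,0,0],0.36],[[0,0.0965,0],[0,0,0],0.36],[[0,0.0965,0],[0,0,0],0.36]]}}

```text
t: 37.05
ee_pos: [437.9, -119.8, 4.4]
eef_rot: [0.57, 0.42, -0.419, -0.569]
contact_force: [0.2, -0.7, 0.3]
width: 60.3
```

```bash
python3 - <<'E'
from h import *
st()
E
```

```text
t 37.05 pos [ 437.9 -119.8    4.4] yaw 1.27 tilt [ 0.0014 -0.0005] F [ 0.2 -0.7  0.3] Tq [ 0.05 -0.17  0.01] w 60.3 q [-0.35  0.38  1.96  0.    0.8  -1.62]
```

{"op": "jog_arm", "data": {"plan": [[[0,0.0005,0],[0,0,0],0.5],[[0,0.001,0],[0,0,0],0.65],[[0,0.001,0],[0,0,0],0.8],[[0,0.001,0],[0,0,0],1],[[0,0.001,0],[0,0,0],1],[[0,0.001,0],[0,0,0],1]]}}

```text
t: 37.65
ee_pos: [438.0, -119.8, 3.7]
eef_rot: [0.57, 0.42, -0.419, -0.569]
contact_force: [-0.5, 0.5, 0.8]
width: 21.3
```

```bash
python3 - <<'E'
from h import *
st()
E
```

```text
t 37.65 pos [ 438.  -119.8    3.7] yaw 1.27 tilt [ 0.0015 -0.0004] F [-0.5  0.5  0.8] Tq [ 0.1  -0.1   0.05] w 21.3 q [-0.35  0.38  1.96  0.    0.8  -1.62]
```

{"op": "jog_arm", "data": {"plan": [[[0,0,0],[0,0,0],1],[[0,-0.02,0],[0,0,0],1],[[0,-0.06,0],[0,0,0],1],[[0,-0.11,0],[0,0,0],1],[[0,-0.16,0],[0,0,0],1],[[0,-0.19,0],[0,0,0],1],[[0,-0.19,0],[0,0,0],1]]}}

```text
t: 38.35
ee_pos: [439.0, -120.1, 158.7]
eef_rot: [0.571, 0.421, -0.418, -0.567]
contact_force: [0.4, 0.0, -0.3]
width: 21.2
```

```bash
python3 - <<'E'
from h import *
st()
im=save('side','pics/s27.png')
cv2.imwrite('pics/s27c.png',cv2.resize(im[110:230,290:400,::-1],None,fx=5,fy=5,interpolation=cv2.INTER_CUBIC))
go(558.3,-159.2,155,1.433);go(558.3,-159.2,75,1.433)
E
```

```text
t 38.35 pos [ 439.  -120.1  158.7] yaw 1.2702 tilt [ 0.0067 -0.0024] F [ 0.4  0.  -0.3] Tq [ 0.05 -0.16 -0.03] w 21.2 q [-0.35  0.13  1.84  0.    1.16 -1.62]
shift [-0.0025, 0.0027, -0.158] turn [0.0013, -0.0519, -0.0002] rows>= 2.5
shift [-0.0024, 0.1027, -0.1576] turn [0.0013, -0.0519, -0.0002] rows>= 3.0
```

View pics/s27c.png

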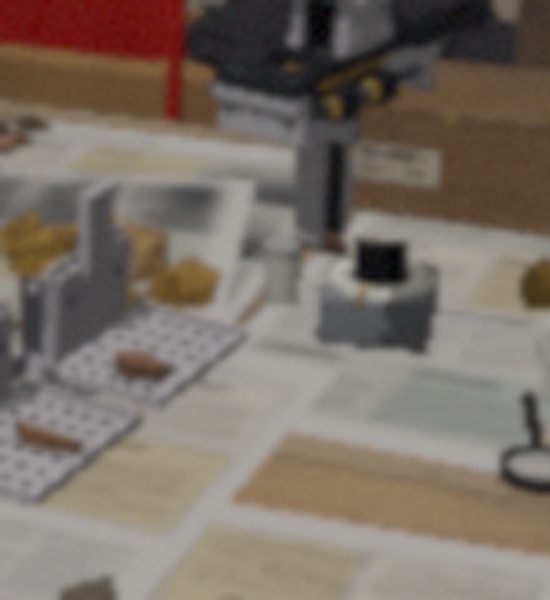

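{"op": "jog_arm", "data": {"plan": [[[0,0.0027,-0.05],[0,-0.02,0],1],[[0,0.0027,-0.1],[0,-0.04,0],1],[[-0.0025,0.0027,-0.15],[0.0013,-0.0519,-0.0002],1],[[-0.0025,0.0027,-0.158],[0.0013,-0.0519,-0.0002],1],[[-0.0025,0.04,-0.158],[0.0013,-0.0519,-0.0002],1],[[-0.0024,0.08,-0.1576],[0.0013,-0.0519,-0.0002],1],[[-0.0024,0.1027,-0.1576],[0.0013,-0.0519,-0.0002],1],[[-0.0024,0.1027,-0.1576],[0.0013,-0.0519,-0.0002],1],[[-0.0024,0.1027,-0.1576],[0.0013,-0.0519,-0.0002],1]]}}

```text
t: 39.3
ee_pos: [558.0, -159.0, 74.8]
eef_rot: [-0.533, -0.464, 0.465, 0.534]
contact_force: [0.5, -0.6, 0.4]
width: 21.3
```

```bash
python3 - <<'E'
from h import *
st()
im=save('side','pics/s28.png')
cv2.imwrite('pics/s28c.png',cv2.resize(im[120:220,270:370,::-1],None,fx=5.5,fy=5.5,interpolation=cv2.INTER_CUBIC))
go(558.3,-159.2,52.5,1.433)
E
```

```text
t 39.3 pos [ 558.  -159.    74.8] yaw 1.4329 tilt [-0.001   0.0005] F [ 0.5 -0.6  0.4] Tq [ 0.1  -0.12  0.  ] w 21.3 q [-0.34  0.5   1.56  0.    1.08 -1.77]
shift [-0.0, 0.0289, 0.0002] turn [0.0002, -0.0, 0.0] rows>= 0.5
```

View pics/s28c.png

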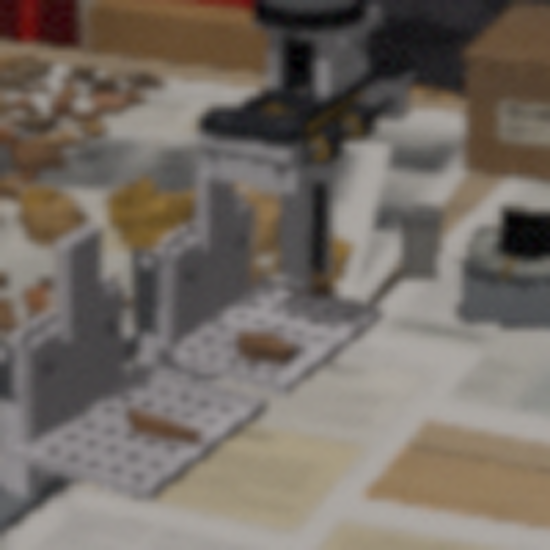

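{"op": "jog_arm", "data": {"plan": [[[0,0.015,0],[0,0,0],1],[[0,0.024,0],[0,0,0],1],[[0,0.027,0],[0,0,0],1],[[0,0.029,0],[0,0,0],1],[[0,0.03,0],[0,0,0],1],[[0,0.03,0],[0,0,0],1]]}}

```text
t: 39.95
ee_pos: [558.5, -159.2, 51.7]
eef_rot: [0.533, 0.465, -0.464, -0.533]
contact_force: [-0.5, 0.5, 0.3]
width: 21.4
```

```bash
python3 - <<'E'
from h import *
st()
E
```

```text
t 39.95 pos [ 558.5 -159.2   51.7] yaw 1.4329 tilt [ 0.0007 -0.0001] F [-0.5  0.5  0.3] Tq [ 0.03 -0.19  0.02] w 21.4 q [-0.34  0.53  1.57  0.    1.03 -1.77]
```

{"op": "jog_arm", "data": {"plan": [[[0,0.0008,0],[0,0,0],1],[[0,0.0015,0],[0,0,0],1],[[0,0.002,0],[0,0,0],1],[[0,0.002,0],[0,0,0],1]]}}

```text
t: 40.35
ee_pos: [558.7, -159.3, 50.5]
eef_rot: [0.534, 0.465, -0.464, -0.533]
contact_force: [-2.1, 0.8, 4.1]
width: 21.0
```

```bash
python3 - <<'E'
from h import *
st()
E
```

```text
t 40.35 pos [ 558.7 -159.3   50.5] yaw 1.4329 tilt [ 0.0012 -0.0002] F [-2.1  0.8  4.1] Tq [ 0.15  0.15 -0.04] w 21.0 q [-0.34  0.54  1.57  0.    1.03 -1.77]
```

{"op": "jog_arm", "data": {"plan": [[[0,-0.0003,0],[0,0,0],0.74],[[0,-0.0003,0],[0,0,0],0.68],[[0,-0.0003,0],[0,0,0],0.64],[[0,-0.001,0],[0,0,0],0.64],[[0,-0.01,0],[0,0,0],0.64],[[0,-0.05,0],[0,0,0],0.64],[[0,-0.1,0],[0,0,0],0.5],[[0,-0.13,0],[0,0,0],0.4],[[0,-0.13,0],[0,0,0],0.4]]}}

```text
t: 41.25
ee_pos: [559.9, -159.7, 158.7]
eef_rot: [0.536, 0.466, -0.463, -0.531]
contact_force: [-0.1, -0.2, 0.4]
width: 54.1
```

```bash
python3 - <<'E'
from h import *
st()
go(400,80,330,1.433)
E
```

```text
t 41.25 pos [ 559.9 -159.7  158.7] yaw 1.433 tilt [ 0.0072 -0.0024] F [-0.1 -0.2  0.4] Tq [ 0.06 -0.14 -0.01] w 54.1 q [-0.34  0.41  1.49  0.    1.24 -1.77]
shift [0.2691, -0.2163, 0.2376] turn [0.0024, -0.0, -0.0005] rows>= 6.7
```

```bash
python3 - <<'E'
from h import *
go(400,270,330,1.433)
E
```

```text
shift [0.5043, -0.2169, 0.2702] turn [0.0024, -0.0, -0.0005] rows>= 9.8
```

{"op": "jog_arm", "data": {"plan": [[[0.03,-0.06,0.03],[0,0,0],0.4],[[0.06,-0.11,0.06],[0,0,0],0.4],[[0.1,-0.16,0.09],[0,0,0],0.4],[[0.15,-0.2,0.12],[0,0,0],0.4],[[0.2,-0.217,0.15],[0,0,0],0.4],[[0.26,-0.217,0.18],[0,0,0],0.4],[[0.32,-0.217,0.21],[0,0,0],0.4],[[0.38,-0.217,0.24],[0,0,0],0.4],[[0.44,-0.217,0.26],[0,0,0],0.4],[[0.504,-0.217,0.27],[0,0,0],0.4]]}}

```text
t: 42.25
ee_pos: [402.5, 236.6, 330.0]
eef_rot: [0.536, 0.466, -0.463, -0.531]
contact_force: [1.2, -1.1, 0.6]
width: 56.5
```

```bash
python3 - <<'E'
from h import *
st()
im=save('top','pics/t30.png');im2=save('side','pics/s30.png')
cv2.imwrite('pics/t30c.png',cv2.resize(im[140:260,290:480,::-1],None,fx=4,fy=4,interpolation=cv2.INTER_CUBIC))
cv2.imwrite('pics/s30c.png',cv2.resize(im2[130:230,250:400,::-1],None,fx=5,fy=5,interpolation=cv2.INTER_CUBIC))
cv2.imwrite('pics/t30d.png',cv2.resize(im[200:250,425:475,::-1],None,fx=11,fy=11,interpolation=cv2.INTER_CUBIC))
cv2.imwrite('pics/s30d.png',cv2.resize(im2[145:190,345:395,::-1],None,fx=11,fy=11,interpolation=cv2.INTER_CUBIC))
E
```

```text
t 42.25 pos [402.5 236.6 330. ] yaw 1.433 tilt [ 0.0073 -0.0024] F [ 1.2 -1.1  0.6] Tq [ 0.02 -0.19  0.03] w 56.5 q [ 0.46  0.04  1.54 -0.01  1.56 -0.98]
```

View pics/t30c.png

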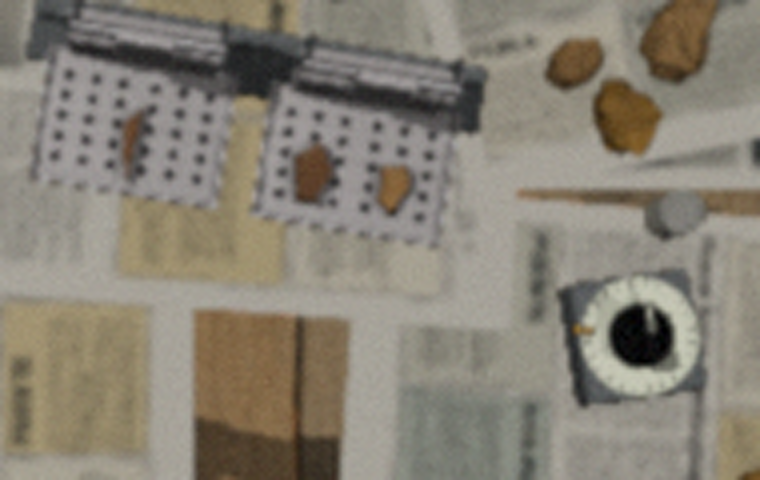

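View pics/s30c.png

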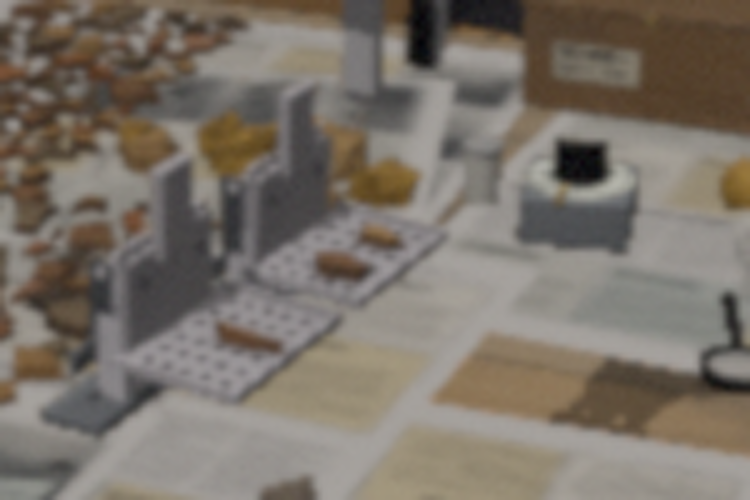

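View pics/t30d.png

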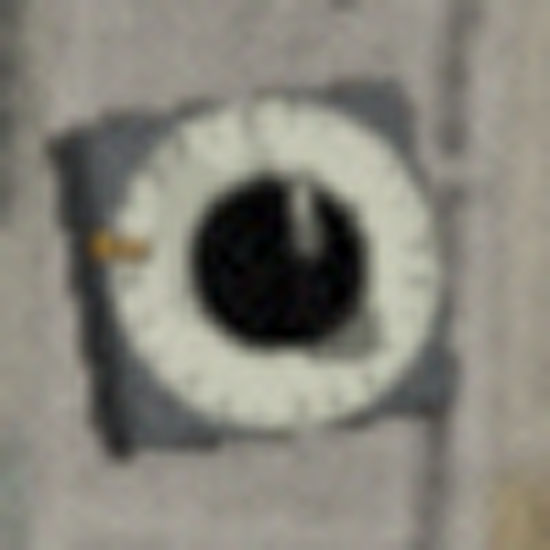

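View pics/s30d.png

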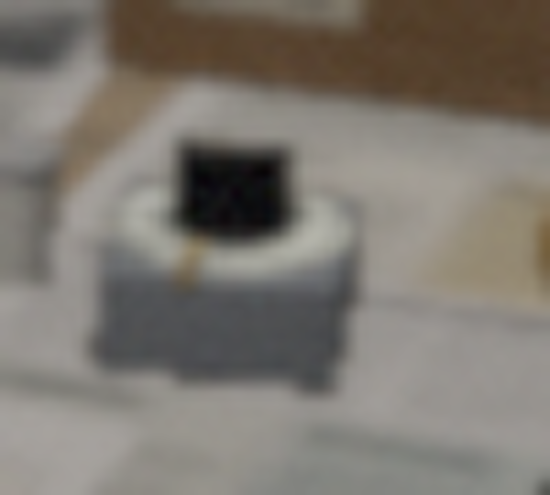

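```bash
python3 - <<'E'
from h import *
im=cv2.imread('pics/t30.png');hsv=cv2.cvtColor(im,cv2.COLOR_BGR2HSV)
# dial disc: dark pixels
x0,y0,x1,y1=425,200,475,250
S=12
c=cv2.resize(im[y0:y1,x0:x1],None,fx=S,fy=S,interpolation=cv2.INTER_CUBIC)
g=cv2.cvtColor(c,cv2.COLOR_BGR2GRAY)
up=lambda P:(np.array(P,float)+.5)/S-.5+[x0,y0]
# scale disc: bright
h=cv2.cvtColor(c,cv2.COLOR_BGR2LAB).astype(int)
print('grays',g[int(62*S/11),int(276*S/11)])
m=(g>165).astype(np.uint8)
# rider: strong b channel
bm=((h[...,2]-128)>25).astype(np.uint8)
n,l,stt,cen=cv2.connectedComponentsWithStats(bm)
for i in range(1,n):
    if stt[i,4]>60: print('yellow',up(cen[i]).round(2),stt[i])
dk=(g<55).astype(np.uint8)
n,l,stt,cen=cv2.connectedComponentsWithStats(dk)
for i in range(1,n):
    if stt[i,4]>2000: print('dark',up(cen[i]).round(2),stt[i])
for n in('top','side'):
    for th in('dial_tip','rider_tip','timer','dial'):
        try: print(n,th,[(np.round(x['uv'],1).tolist(),round(x['confidence'],2)) for x in models.mark_of(n,th)])
        except Exception as e: print(n,th,e)
for n in('top','side'):
  for th in('timer','dial'):
    print(n,th,[(np.round(x['extent'],1).tolist(),round(x['confidence'],2)) for x in models.boxes_of(n,th)])
E
```

```text
grays 144
yellow [434.29 221.89] [103 258  41  19 411]
dark [433.12 227.28] [  66  161   74  332 5906]
dark [449.68 224.  ] [  213   197   181   180 23627]
top dial_tip [([446.8, 210.7], 0.63), ([443.3, 224.9], 0.57)]
top rider_tip []
top timer [([446.2, 224.2], 0.85)]
top dial it knows: bay_left, bay_right, dial_tip, film_can, lump, rack, rider_tip, shelf, shelf_a_hook, shelf_b_hook, sherd, stone, timer
side dial_tip [([355.6, 160.4], 0.58)]
side rider_tip []
side timer [([365.3, 175.4], 0.79)]
side dial it knows: bay_left, bay_right, dial_tip, film_can, lump, rack, rider_tip, shelf, shelf_a_hook, shelf_b_hook, sherd, stone, timer
top timer [([429.1, 207.5, 37.1, 33.2], 0.81)]
top dial [([442.8, 215.9, 15.9, 17.2], 0.67)]
side timer [([353.7, 157.9, 21.3, 20.7], 0.82)]
side dial [([360.7, 160.5, 15.2, 3.5], 0.41)]
```

```bash
cat > tim.py <<'E'
from h import *
def circ(r,z,n=48): return [[r*np.cos(t),r*np.sin(t),z] for t in np.linspace(0,2*np.pi,n,endpoint=False)]
def bar(a,z): 
    c,s=np.cos(a),np.sin(a);return [[c*u-s*v,s*u+c*v,z] for u,v in((22,6),(22,-6),(-22,-6),(-22,6))]
def rad(a,r0,r1,z): return [[r0*np.cos(a),r0*np.sin(a),z],[r1*np.cos(a),r1*np.sin(a),z]]
E
python3 - <<'E'
from tim import *
P=atz('top',[[450.1,223.9]],47)[0];print(P)   # scale circle centre (276,262)/11
ax=atz('top',[[449.68,224.0]],50)[0];print(ax)
x,y=P[:2]
sq=lambda z:[[45,45,z],[-45,45,z],[-45,-45,z],[45,-45,z]]
for nm,n,xy,crop,src in(('t','top',(x,y),(425,200,475,250),'pics/t30.png'),('s','side',(x+3,y-3),(345,140,395,190),'pics/s30.png')):
    overlay(n,src,f'pics/tim_{nm}.png',crop,11,[((*xy,.14),[sq(45),sq(0)],(255,0,0)),((*xy,0),[circ(45,47),circ(24,50)],(0,255,0)),((*xy,0),[bar(.12,78),rad(.12,24,34,49)],(0,0,255)),((*xy,0),[rad(1.476,34,45,49)],(0,255,255))])
E
```

```text
[ 453.66302829 -339.75860938   47.        ]
[ 453.15478437 -337.70392025   50.        ]
```

View pics/tim_t.png

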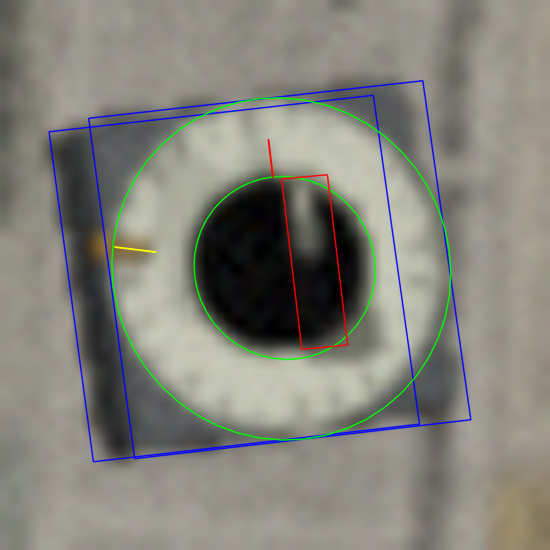

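View pics/tim_s.png

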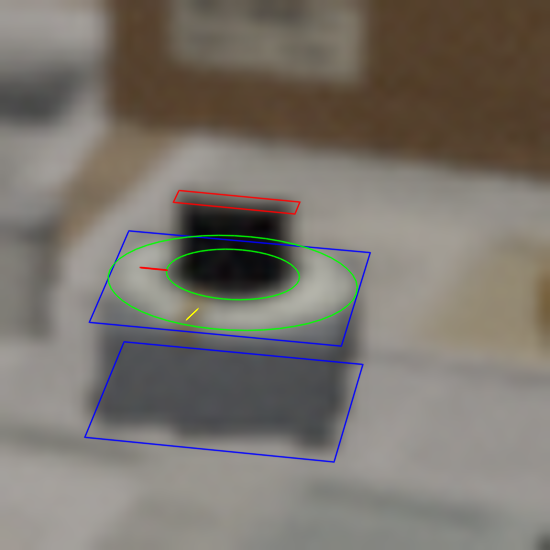

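```bash
python3 - <<'E'
from tim import *
im=cv2.imread('pics/t30.png')
g=cv2.cvtColor(im,cv2.COLOR_BGR2GRAY).astype(np.float32);b=cv2.GaussianBlur(g,(0,0),.6)
# fit axis: dark disc radius 24 z~50 and white scale outer r: radial gradient maximisation
Gx=cv2.Sobel(b,cv2.CV_32F,1,0);Gy=cv2.Sobel(b,cv2.CV_32F,0,1)
def sc(p,parts):
    s=0
    for r,z,sg,rng in parts:
        t=np.linspace(*rng,80);P=np.c_[p[0]+r*np.cos(t),p[1]+r*np.sin(t),np.full(80,z)]
        P2=np.c_[p[0]+(r+1)*np.cos(t),p[1]+(r+1)*np.sin(t),np.full(80,z)]
        a=proj('top',P).astype(np.float32);d=proj('top',P2)-a;d/=np.linalg.norm(d,axis=1)[:,None]
        gx=cv2.remap(Gx,a[:,0:1],a[:,1:2],1)[:,0];gy=cv2.remap(Gy,a[:,0:1],a[:,1:2],1)[:,0]
        s+=sg*(gx*d[:,0]+gy*d[:,1]).mean()
    return -s
for z in(47,50,52):
    # disc arc away from the bar top's parallax side (+y half)
    r=minimize(sc,[454,-338],args=([(24,z,1,(.6,3.6))],),method='Nelder-Mead');print('disc',z,r.x.round(1),r.fun)
for R0 in(42,43,44,45):
    r=minimize(sc,[454,-338],args=([(R0,46,-1,(0,6.28))],),method='Nelder-Mead');print('scale',R0,r.x.round(1),r.fun)
for ax in([454.7,-338.2],[454,-337]):
    rd=atz('top',[[434.29,221.89]],50)[0];v=rd[:2]-ax;print('rider',rd.round(1),np.linalg.norm(v).round(1),np.arctan2(v[1],v[0]).round(3))
    tp=atz('top',[[446.8,210.7],[449.5,211.6]],49)
    for q in tp: v=q[:2]-ax;print('tip net',np.linalg.norm(v).round(1),np.arctan2(v[1],v[0]).round(3))
# white mark on bar top
S=12;x0,y0=440,210
c=cv2.resize(g[210:232,440:462],None,fx=S,fy=S,interpolation=cv2.INTER_CUBIC)
for yy in range(60,200,12):
    row=c[yy];xx=np.arange(len(row));seg=(xx>60)&(xx<190)
    k=xx[seg][row[seg]>70];
    kk=[i for i in k if 120<i<175]
    if kk:
        w=row[kk]-40; u=(np.sum(np.array(kk)*w)/w.sum()+.5)/S-.5+x0; v=(yy+.5)/S-.5+y0
        print(round(v,2),round(u,2),len(kk),round(float(row[kk].max())))
E
```

```text
disc 47 [ 455.3 -339.8] -442.14267015184396
disc 50 [ 455.2 -339. ] -441.82363052543735
disc 52 [ 455.1 -338.5] -441.5349211214203
scale 42 [ 454.5 -338.1] -211.4196040130884
scale 43 [ 454.4 -337.9] -217.93737851557103
scale 44 [ 454.5 -337.6] -205.11412716256427
scale 45 [ 454.8 -337.4] -176.4197316493605
rider [ 458.  -292.9   50. ] 45.4 1.498
tip net 37.8 0.231
tip net 34.4 0.022
rider [ 458.  -292.9   50. ] 44.3 1.481
tip net 38.2 0.196
tip net 35.1 -0.012
214.54 451.9 54 192
215.54 452.09 54 173
216.54 452.43 41 127
217.54 451.95 27 141
218.54 451.96 25 133
219.54 452.15 24 111
220.54 452.34 24 99
221.54 452.42 22 95
```

```bash
python3 - <<'E'
from h import *
P=atz('top',[[451.85,217.0],[452.45,222]],78);d=P[0]-P[1];print('pointer ang',np.arctan2(d[1],d[0]),P.round(1))
go(455,-339,200,-1.43);go(430,0,330,0)
E
```

```text
pointer ang 0.12088023807889602 [[ 471.4 -336.2   78. ]
 [ 457.3 -337.9   78. ]]
shift [-0.7006, 0.165, -0.1611] turn [0.0011, 0.9109, 0.0034] rows>= 19.1
shift [-0.2855, 0.0012, -0.0727] turn [0.0023, 0.4557, 0.0014] rows>= 9.6
```

{"op": "jog_arm", "data": {"plan": [[[-0.03,0.001,-0.007],[0,0.045,0],0.5],[[-0.06,0.001,-0.014],[0,0.09,0],0.5],[[-0.09,0.001,-0.022],[0,0.135,0],0.5],[[-0.12,0.001,-0.03],[0,0.18,0],0.5],[[-0.15,0.001,-0.038],[0,0.225,0],0.5],[[-0.18,0.001,-0.046],[0,0.27,0],0.5],[[-0.21,0.001,-0.054],[0,0.315,0],0.5],[[-0.24,0.001,-0.06],[0,0.36,0],0.5],[[-0.27,0.001,-0.068],[0,0.405,0],0.5],[[-0.29,0.001,-0.073],[0,0.45,0],0.5]]}}

```text
t: 43.85
ee_pos: [429.7, -5.3, 330.3]
eef_rot: [0.708, 0.007, -0.001, -0.706]
contact_force: [1.0, -0.3, 0.1]
width: 47.0
```

```bash
python3 - <<'E'
from h import *
st();go(455,-339,200,-1.443)
E
```

```text
t 43.85 pos [429.7  -5.3 330.3] yaw 0.0108 tilt [ 0.0076 -0.0025] F [ 1.  -0.3  0.1] Tq [-0.01 -0.06 -0.01] w 47.0 q [-0.1  -0.05  1.63 -0.    1.56 -0.11]
shift [0.0259, 0.1641, -0.4171] turn [-0.0011, 0.4628, 0.0026] rows>= 9.7
```

{"op": "jog_arm", "data": {"plan": [[[0.003,0.01,-0.05],[0,0.05,0],0.5],[[0.006,0.03,-0.1],[0,0.1,0],0.5],[[0.009,0.05,-0.15],[0,0.15,0],0.5],[[0.012,0.07,-0.2],[0,0.2,0],0.5],[[0.015,0.09,-0.25],[0,0.25,0],0.5],[[0.018,0.11,-0.3],[0,0.3,0],0.5],[[0.021,0.13,-0.35],[0,0.35,0],0.5],[[0.0245,0.15,-0.395],[0,0.4,0],0.5],[[0.0259,0.1641,-0.4171],[-0.0011,0.45,0.0026],0.5],[[0.0259,0.1641,-0.4171],[-0.0011,0.4628,0.0026],0.5]]}}

```text
t: 44.85
ee_pos: [453.9, -341.0, 197.7]
eef_rot: [0.529, -0.471, 0.468, -0.529]
contact_force: [-0.7, 0.7, -0.3]
width: 46.9
```

```bash
python3 - <<'E'
from h import *
st();go(455,-339,100,-1.45)
E
```

```text
t 44.85 pos [ 453.9 -341.   197.7] yaw -1.452 tilt [-0.0029  0.002 ] F [-0.7  0.7 -0.3] Tq [ 0.04  0.02 -0.01] w 46.9 q [-0.71  0.35  1.48 -0.    1.32  0.74]
shift [-0.0021, 0.1221, 0.002] turn [0.0008, -0.0006, -0.0007] rows>= 2.0
```

{"op": "jog_arm", "data": {"plan": [[[-0.002,0.05,0.002],[0,0,0],0.5],[[-0.002,0.1,0.002],[0,0,0],0.5],[[-0.002,0.1221,0.002],[0,0,0],0.5],[[-0.002,0.1221,0.002],[0,0,0],0.5],[[-0.002,0.1221,0.002],[0,0,0],0.5]]}}

```text
t: 45.35
ee_pos: [455.2, -339.5, 100.9]
eef_rot: [0.529, -0.47, 0.469, -0.529]
contact_force: [0.8, 1.5, -0.6]
width: 46.9
```

```bash
python3 - <<'E'
from h import *
st();go(455,-339,57,-1.45)
im2=save('side','pics/s31.png')
cv2.imwrite('pics/s31c.png',cv2.resize(im2[110:190,335:405,::-1],None,fx=7,fy=7,interpolation=cv2.INTER_CUBIC))
E
```

```text
t 45.35 pos [ 455.2 -339.5  100.9] yaw -1.4523 tilt [-0.0023  0.0015] F [ 0.8  1.5 -0.6] Tq [0.06 0.02 0.04] w 46.9 q [-0.71  0.45  1.58 -0.    1.12  0.75]
shift [-0.0005, 0.0548, -0.0] turn [0.0007, -0.0007, -0.0006] rows>= 0.9
```

View pics/s31c.png

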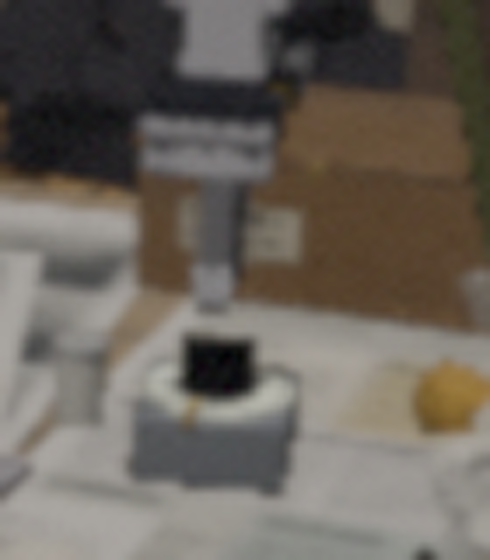

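{"op": "jog_arm", "data": {"plan": [[[0,0.02,0],[0.0007,0,0],0.5],[[0,0.04,0],[0.0007,0,0],0.5],[[0,0.05,0],[0.0007,0,0],0.5],[[0,0.0545,0],[0.0007,0,0],0.5],[[0,0.0545,0],[0.0007,0,0],0.5]]}}

```text
t: 45.9
ee_pos: [455.6, -339.8, 58.4]
eef_rot: [-0.528, 0.469, -0.47, 0.529]
contact_force: [0.1, 0.0, -0.5]
width: 46.9
```

```bash
python3 - <<'E'
from h import *
st()
im2=save('side','pics/s32.png')
cv2.imwrite('pics/s32c.png',cv2.resize(im2[130:190,345:395,::-1],None,fx=9,fy=9,interpolation=cv2.INTER_CUBIC))
E
```

```text
t 45.9 pos [ 455.6 -339.8   58.4] yaw -1.4522 tilt [0.0013 0.0006] F [ 0.1  0.  -0.5] Tq [-0.    0.03  0.05] w 46.9 q [-0.71  0.5   1.61  0.    1.03  0.75]
```

View pics/s32c.png

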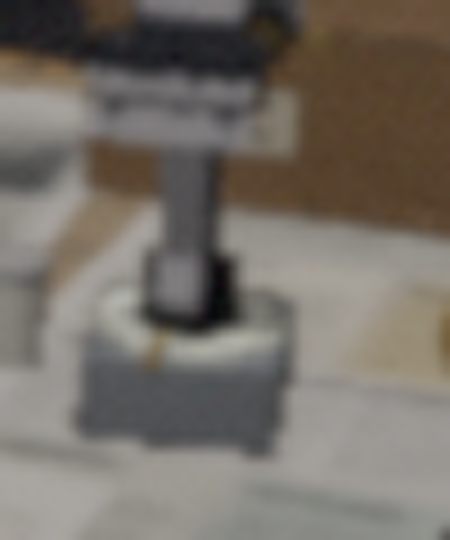

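{"op": "jog_arm", "data": {"plan": [[[0,0.001,0],[0,0,0],0.7],[[0,0.001,0],[0,0,0],0.8],[[0,0.001,0],[0,0,0],0.88],[[0,0.001,0],[0,0,0],1],[[0,0.001,0],[0,0,0],1],[[0,0.001,0],[0,0,0],1]], "force": 8}}

```text
t: 46.55
ee_pos: [455.8, -340.2, 58.0]
eef_rot: [-0.528, 0.469, -0.47, 0.529]
contact_force: [0.6, -3.1, -0.3]
width: 11.8
```

```bash
python3 - <<'E'
from h import *
st()
E
```

```text
t 46.55 pos [ 455.8 -340.2   58. ] yaw -1.4522 tilt [ 0.0019 -0.0004] F [ 0.6 -3.1 -0.3] Tq [-0.59 -0.    0.02] w 11.8 q [-0.71  0.5   1.61  0.    1.03  0.75]
```

{"op": "jog_arm", "data": {"plan": [[[0,0,0],[0,0,0],1],[[0,0,0],[0,-0.03,0],1],[[0,0,0],[0,-0.06,0],1],[[0,0,0],[0,-0.09,0],1],[[0,0,0],[0,-0.12,0],1],[[0,0,0],[0,-0.15,0],1],[[0,0,0],[0,-0.18,0],1],[[0,0,0],[0,-0.21,0],1],[[0,0,0],[0,-0.22,0],1],[[0,0,0],[0,-0.22,0],1]], "force": 15}}

```text
t: 47.55
ee_pos: [455.3, -339.3, 58.0]
eef_rot: [-0.656, 0.262, -0.262, 0.657]
contact_force: [-4.2, 4.7, 4.9]
width: 11.8
```

```bash
python3 - <<'E'
from h import *
st()
E
```

```text
t 47.55 pos [ 455.3 -339.3   58. ] yaw -0.7597 tilt [0.0004 0.0016] F [-4.2  4.7  4.9] Tq [0.99 0.78 0.  ] w 11.8 q [-0.71  0.5   1.61  0.    1.03  0.05]
```

{"op": "jog_arm", "data": {"plan": [[[-0.0004,0,0],[0,0,0],1],[[-0.0004,0,0],[0,-0.03,0],1],[[-0.0004,0,0],[0,-0.06,0],1],[[-0.0004,0,0],[0,-0.09,0],1],[[-0.0004,0,0],[0,-0.12,0],1],[[-0.0004,0,0],[0,-0.15,0],1],[[-0.0004,0,0],[0,-0.18,0],1],[[-0.0004,0,0],[0,-0.205,0],1],[[-0.0004,0,0],[0,-0.216,0],1],[[-0.0004,0,0],[0,-0.216,0],1]]}}

```text
t: 48.55
ee_pos: [454.3, -338.8, 57.9]
eef_rot: [-0.706, 0.029, -0.028, 0.707]
contact_force: [-6.4, 1.9, 5.3]
width: 11.7
```

```bash
python3 - <<'E'
from h import *
st()
im2=save('side','pics/s33.png')
cv2.imwrite('pics/s33c.png',cv2.resize(im2[130:190,345:395,::-1],None,fx=9,fy=9,interpolation=cv2.INTER_CUBIC))
E
```

```text
t 48.55 pos [ 454.3 -338.8   57.9] yaw -0.0798 tilt [-0.0014  0.0026] F [-6.4  1.9  5.3] Tq [ 0.22  1.23 -0.04] w 11.7 q [-0.71  0.5   1.61  0.    1.03 -0.63]
```

View pics/s33c.png

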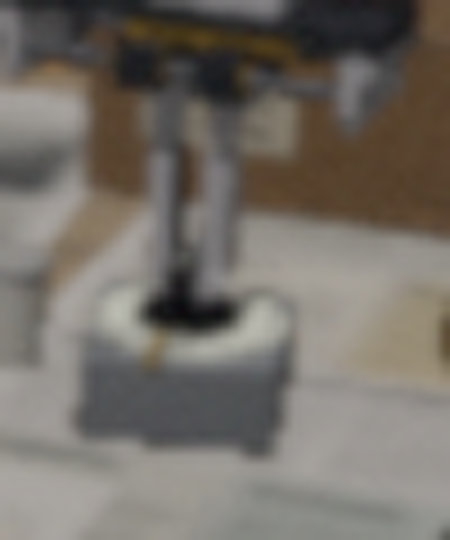

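{"op": "jog_arm", "data": {"plan": [[[0,0,0],[0,0,0],1],[[0,0,0],[0,0,0],0.8],[[0,0,0],[0,0,0],0.6],[[0,0,0],[0,0,0],0.6],[[0,-0.04,0],[0,0,0],0.6],[[0,-0.1,0],[0,0,0],0.6],[[0,-0.16,0],[0,0,0],0.6],[[0,-0.22,0],[0,0,0],0.6],[[0,-0.25,0],[0,0,0],0.6]]}}

```text
t: 49.5
ee_pos: [455.1, -339.7, 262.5]
eef_rot: [0.707, -0.028, 0.03, -0.706]
contact_force: [0.0, -0.5, -0.1]
width: 37.6
```

```bash
python3 - <<'E'
from h import *
st();go(430,150,300,-.08)
E
```

```text
t 49.5 pos [ 455.1 -339.7  262.5] yaw -0.0808 tilt [ 0.0027 -0.0008] F [ 0.  -0.5 -0.1] Tq [-0.02 -0.06  0.05] w 37.6 q [-0.71  0.3   1.39  0.    1.45 -0.63]
shift [-0.0806, -0.0474, 0.6076] turn [0.0002, -0.0002, 0.0009] rows>= 9.8
```

{"op": "jog_arm", "data": {"plan": [[[-0.008,-0.02,0.06],[0,0,0],0.6],[[-0.016,-0.04,0.12],[0,0,0],0.6],[[-0.024,-0.047,0.18],[0,0,0],0.6],[[-0.032,-0.047,0.24],[0,0,0],0.6],[[-0.04,-0.047,0.3],[0,0,0],0.6],[[-0.048,-0.047,0.36],[0,0,0],0.6],[[-0.056,-0.047,0.42],[0,0,0],0.6],[[-0.064,-0.047,0.48],[0,0,0],0.6],[[-0.072,-0.047,0.54],[0,0,0],0.6],[[-0.0806,-0.047,0.6],[0,0,0],0.6]]}}

```text
t: 50.5
ee_pos: [428.9, 146.0, 299.9]
eef_rot: [0.707, -0.027, 0.03, -0.706]
contact_force: [0.6, -1.0, 0.5]
width: 37.8
```

```bash
python3 - <<'E'
from tim import *
st()
im=save('top','pics/t34.png');im2=save('side','pics/s34.png')
x,y=454.6,-338.2
overlay('top',im,'pics/t34o.png',(425,200,475,250),11,[((x,y,0),[bar(1.49,78),rad(1.49,24,34,49)],(0,0,255))])
cv2.imwrite('pics/t34c.png',cv2.resize(im[200:250,425:475,::-1],None,fx=11,fy=11,interpolation=cv2.INTER_CUBIC))
cv2.imwrite('pics/s34c.png',cv2.resize(im2[145:190,345:395,::-1],None,fx=11,fy=11,interpolation=cv2.INTER_CUBIC))
E
```

```text
t 50.5 pos [428.9 146.  299.9] yaw -0.0807 tilt [ 0.0033 -0.0006] F [ 0.6 -1.   0.5] Tq [ 0.02 -0.07 -0.05] w 37.8 q [ 0.25  0.02  1.63 -0.    1.49  0.33]
```

View pics/t34c.png

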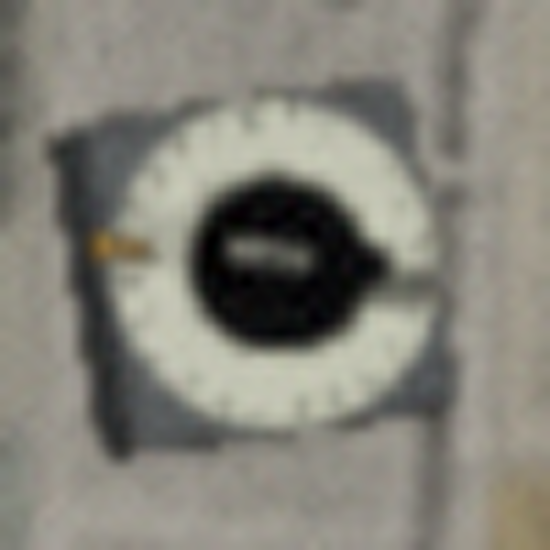

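View pics/t34o.png

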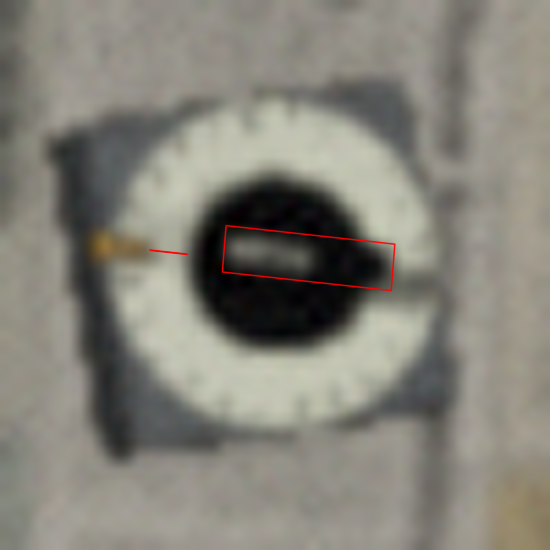

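View pics/s34c.png

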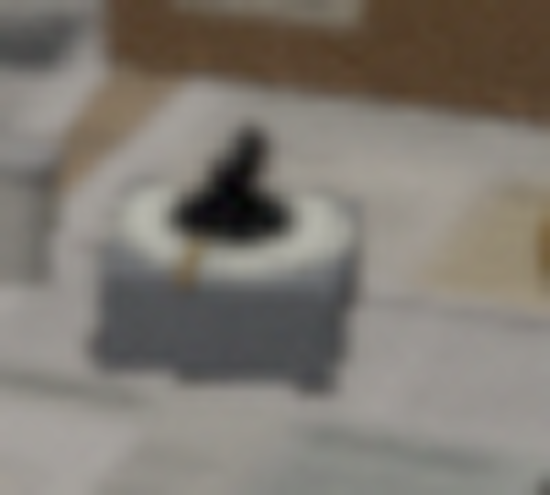

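```bash
python3 - <<'E'
from tim import *
im=cv2.imread('pics/s34.png');S=12;x0,y0=345,145
c=cv2.resize(im[145:190,345:395],None,fx=S,fy=S,interpolation=cv2.INTER_CUBIC)
lab=cv2.cvtColor(c,cv2.COLOR_BGR2LAB).astype(int);up=lambda P:(np.array(P,float)+.5)/S-.5+[x0,y0]
bm=((lab[...,2]-128)>22).astype(np.uint8);n,l,s,cen=cv2.connectedComponentsWithStats(bm)
for i in range(1,n):
    if s[i,4]>60: print('yellow',up(cen[i]).round(2),s[i])
# scale disc ellipse fit in side: bright greenish
m=((lab[...,0]>165)&(lab[...,1]<126)).astype(np.uint8)
n,l,s,cen=cv2.connectedComponentsWithStats(m)
g=cv2.GaussianBlur(cv2.cvtColor(im,cv2.COLOR_BGR2GRAY).astype(np.float32),(0,0),.6)
Gx=cv2.Sobel(g,cv2.CV_32F,1,0);Gy=cv2.Sobel(g,cv2.CV_32F,0,1)
def sc(p,r,z,sg,rng):
    t=np.linspace(*rng,80);P=np.c_[p[0]+r*np.cos(t),p[1]+r*np.sin(t),np.full(80,z)];P2=np.c_[p[0]+(r+1)*np.cos(t),p[1]+(r+1)*np.sin(t),np.full(80,z)]
    a=proj('side',P).astype(np.float32);d=proj('side',P2)-a;d/=np.linalg.norm(d,axis=1)[:,None]
    gx=cv2.remap(Gx,a[:,0:1],a[:,1:2],1)[:,0];gy=cv2.remap(Gy,a[:,0:1],a[:,1:2],1)[:,0]
    return -sg*(gx*d[:,0]+gy*d[:,1]).mean()
for r,z,sg,rng in((24,50,1,(.3,3.4)),(24,52,1,(.3,3.4)),(43,46,-1,(0,3.4)),(43,48,-1,(0,3.4))):
    q=minimize(sc,[456,-342],args=(r,z,sg,rng),method='Nelder-Mead');print(r,z,q.x.round(1),round(q.fun,1))
    for a in(1.45,1.49,1.53): print('   ',a,proj('side',T2((*q.x,0),rad(a,37,45,50)+[[45*np.cos(a),45*np.sin(a),44]])).round(2).tolist())
E
```

```text
yellow [394.27 165.97] [593 251   7  13  67]
24 50 [ 458.7 -348.2] -295.2
    1.45 [[361.88, 167.0], [361.07, 167.7], [361.0, 169.11]]
    1.49 [[362.22, 167.07], [361.49, 167.78], [361.42, 169.19]]
    1.53 [[362.58, 167.13], [361.93, 167.85], [361.86, 169.27]]
24 52 [ 457.4 -343.5] -294.8
    1.45 [[361.87, 167.48], [361.06, 168.18], [360.99, 169.59]]
    1.49 [[362.22, 167.55], [361.48, 168.26], [361.42, 169.67]]
    1.53 [[362.57, 167.61], [361.92, 168.34], [361.85, 169.75]]
43 46 [ 455.4 -339.1] -100.6
    1.45 [[362.05, 167.96], [361.23, 168.66], [361.17, 170.08]]
    1.49 [[362.4, 168.03], [361.66, 168.74], [361.59, 170.16]]
    1.53 [[362.76, 168.09], [362.1, 168.82], [362.03, 170.24]]
43 48 [ 454.3 -335. ] -99.8
    1.45 [[362.01, 168.38], [361.19, 169.09], [361.13, 170.5]]
    1.49 [[362.36, 168.45], [361.62, 169.17], [361.56, 170.59]]
    1.53 [[362.72, 168.52], [362.06, 169.25], [361.99, 170.67]]
```

```bash
python3 - <<'E'
from h import *
im=camera('side');im2=camera('top')
cv2.imwrite('pics/f1.png',cv2.resize(im[120:310,225:405,::-1],None,fx=3,fy=3,interpolation=cv2.INTER_CUBIC))
cv2.imwrite('pics/f2.png',cv2.resize(im2[130:260,160:490,::-1],None,fx=2.4,fy=2.4,interpolation=cv2.INTER_CUBIC))
E
```

View pics/f1.png

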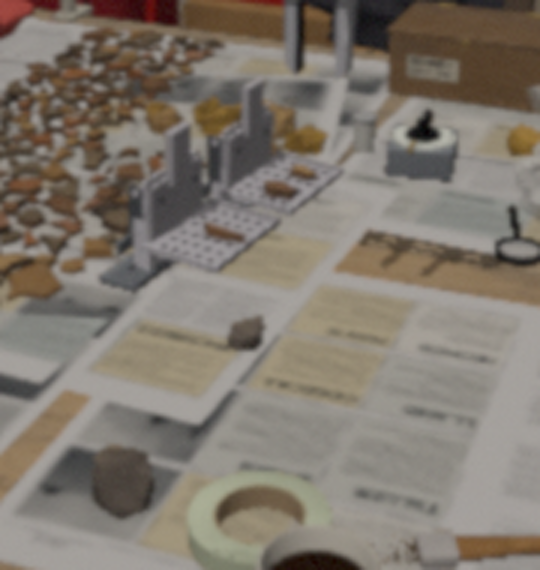

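View pics/f2.png

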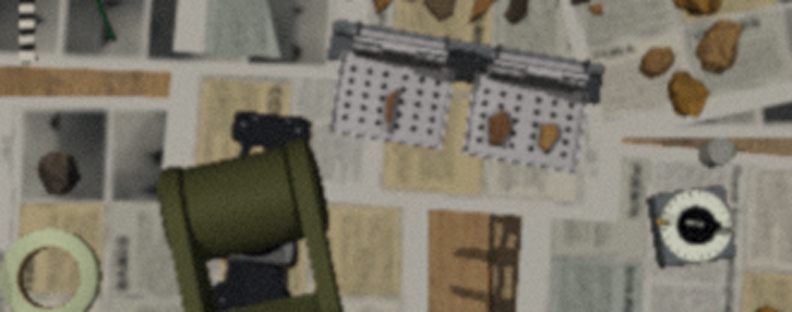

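Both shelves hang in their bays. The three sherds lie flat and apart in the trays, the pointer stands at the rider, and the stones and canister have not moved. I'm handing the job in.

```bash
python3 -c "
from bench import close_job
print(close_job())"
```

```text
the job is handed in; nothing more can be done
None
```

The job is done and handed in at about 51 s of the 208 s allowed.

- **Shelves:** I hooked one bracket into each bay and pushed it down to a firm stop, at about 26 N (left) and 45 N (right). Lifting each gently afterwards met rising resistance after about 3.5 mm (8 to 12 N against about 3 N of weight), so I take both as latched. I pressed both down again before letting go.
- **Sherds:** Three were present (1, 2 and 3); sherd 4 was absent. Sherd 1 had been knocked a few centimetres during the run, so I found it again before picking it. The last pictures show sherd 1 flat in the left tray, and sherds 2 and 3 flat and apart in the right tray.
- **Timer:** I turned the dial by its bar and let go with the pointer at 1.49 rad in the world frame. My rider measurements were 1.48 to 1.51 rad, so I expect about 1° of error. The top and side views agree on this.
- **Left alone:** The film canister, the lump and the stone look unmoved in the last pictures.

**Checks that disagreed or failed:**
- The two cameras differed by about 4.5 mm in x and 2.4 mm in y. I worked from relative positions and contact instead.
- The automatic picture fit of the first shelf while it was in the gripper was off in yaw by 0.05 to 0.07 rad, so I used the gripper's own pose.
- The network never found the rider reliably, so I measured it by colour.

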